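# Load the plate shaker with self-closing tweezers

## Robot

A 7-joint arm with a two-finger parallel gripper is mounted at the origin on a cart in front of the work surface, level with it; the furniture and walls round the work are solid. World frame = base frame: x ahead of the robot, y to its left, z up, the work surface at z = 0. Lengths are in m, angles in rad, forces in N, time in s.
With the tool pointing down it reaches from about 0.4 to 0.85 m from the base axis. Payload 10.4 kg.
Tool frame: the origin (TCP) lies between the finger pads; the fingertips stand 19 mm ahead of it and the grasp point (between the pads) is the TCP (manip.tip_reach is the z of the fingertips in the tool frame, in m); z points along the fingers, y is the direction in which the jaws open and shut (so a half turn about z gives the same grasp; the last joint's range is limited). The gripper opens to 85 mm and grips with 20 to 120 N. Pads are 22 mm wide; open, the fingers measure 114 mm over their backs; the gripper's body (76 mm by 85 mm) begins 54 mm behind the grasp point. The pads swing forward as they close: fully open they stand 13 mm farther back than shut.
Start: joints at [-1.248, 0.332, -0.065, 1.46, 0.022, 1.35, -0.088], TCP at [0.212, 0.588, 0.25] pointing down, gripper open.
Joint ranges: [-2.6, 2.6], [-0.5, 2.12], [-1.47, 1.34], [0.16, 2.42], [-1.27, 4.41], [0.06, 2.06], [-2.6, 2.6]. Speed limits (rad/s): [2.22, 2.22, 2.79, 2.79, 3.14, 3.14, 3.14].

## Interface

Orientations are given as a unit quaternion [x, y, z, w].
In Python, from workcell import sensors, cams, manip gives the robot as it stands.
- The arm moves only by the shell command python3 -m jog 'ROWS' [FORCE]. ROWS is JSON, a list of rows, each a list of 3 entries, a list of its own where there are three numbers: the shift along the world's x, y, z in m, then the turn, a rotation vector about the world's x, y, z in rad, then the opening in per cent of the stroke, from 0 (shut) to 100 (fully open). In form: [[[dx, dy, dz], [wx, wy, wz], grip], ...]. A call has 1 to 5 rows; each row shifts and turns the pose as measured when the row begins; what a row does not reach is not made up. A row lasts 1/8 s, in which the tool goes at most 62.5 mm and 10.7 degrees, less where a joint would pass 70% of its speed; a pose out of reach is approached as far as the arm can. A call with a gripper value outside its range is refused whole. The fingers move at their own pace and stop on an object; FORCE is the grip in N (left out, the last holds). Time passes only in rows, so rows that do not move let the fingers close. It gives the time, the measured TCP pose, the force and the opening at its end, in the units of the state.
- sensors.get_obs(): the state, without advancing time (a new reading comes with each control period).
- cams.camera(name): name is "scene" or "side" or "wrist"; returns (picture, depth): 420x560x3 uint8, red, green, blue; 420x560 float32, m along the optical axis (not along the pixel's ray), 0 where there is no reading.
- cams.camera_model(name): a dict with "intrinsics" (3x3 intrinsics, pixels), "view" (4x4, takes a point from world to camera coordinates). Camera axes: x right, y down, z forward; pixel columns grow to the right and rows downward; lengths in m; the calibration is good to about 2 mm. A picture is of the moment at which its call begins: read the wrist's pose just before it. camera_model takes no time and is no camera call; for the wrist camera it gives the pose at the moment of the call.
- manip.hand_in(): hands the job in, once; it reports no verdict.
The state is a dict: "clock": time; "joint_pos": joint angles; "joint_velocities": joint speeds; "tau": joint torques, N m; "position": TCP position; "ee_rot": TCP orientation; "ft_force": force on the tool from outside, world axes, zero at the start; "torque": the same for the moment, N m; "grip_width": opening from 0.0 (shut) to 1.0 (fully open).
Only numpy, scipy, OpenCV 4.12 (cv2) and the standard library are available. Lean on these libraries where they do the work, as an engineer would, in place of code of your own. Each camera call takes 0.05 s, during which the arm holds its last target.

## Task

Load the plate shaker: using the self-closing tweezers, lift every sample tray off its pile, always only the top one, and set it down centred and square on a rubber mat of the shaker deck, one tray to a mat (any mat); leave the bottom tray of each pile, the empty carrier, on the bench, and never touch trays or carriers with your fingers. Then clip the tweezers upright onto the blade of their stand again, and, once all trays are loaded, turn the shaker's knob clockwise past its click to the other stop. Leave the things standing about the bench alone.

Things in the scene. Friction and masses are not known exactly. Their poses are not given: they have to be found in the camera images.
- tweezers_head (a point): centre of the black ridged head block (22 mm in x, 26 mm in y, 24 mm tall) on top of the upright steel tweezers, 150 mm above the tips. Axes as tweezers. Holding the head leaves the jaws shut, so the tool with a clamped tray is carried by it
- tweezers_handles (a point): point 115 mm above the tips, midway between the two black handle plates (20 mm wide in x, 20 mm tall). 56 mm over their outsides at rest; squeezed along y to 35 mm (about 12 N, to firm stops, the faces then upright) they spread the jaws from 2 to 33 mm; let go, springs shut the jaws with about 6 N. Let the handles go fully, then take the head, before lifting a clamped part
- tweezers_tip (a point): point midway between the lower ends of the jaws. Jaw pads: 18 mm wide in x, 14 mm tall, 5 mm thick, flat inside, both moving alike; above the pads the arms leave at least 1 mm more room on each side. Fully open, the jaws with their arms reach 23 mm either side of the axis
- tweezers: loose self-closing steel tweezers, about 70 g, 162 mm tall, standing tips down, clipped on the stand's blade at the start: tips at 0, lever pivots at 70, handle plates at 106 to 125, head block at 138 to 162 mm. Origin at the tip point, z up along the tool, y the direction in which jaws and handles open
- tweezers_right (a joint): how far each tweezer lever is squeezed, rad: 0 jaws at rest (2 mm apart), about 0.007 clamped on a tray wall, 0.014 on the stand's blade, 0.22 fully open
- stand: the tweezers' fixed grey stand, foot 90 x 70 x 12 mm with a steel blade; origin under the centre of the foot, x along the blade
- blade (a point): middle of the upper edge of the stand's upright steel blade: 60 mm long in x, 4 mm thick in y, 23 mm high from the top of the foot (z 12) to this edge at z 35 mm above the bench. The tweezers are parked upright with a jaw on each side of it, tips on or just above the foot, clipped anywhere within 30 mm of its middle
- tray_1_mid (a point): centre, 15 mm above the underside, of a sample tray (60 g): square steel tray, 80 x 80 mm, 30 mm tall; upright walls 3 mm thick, from 10 mm up to the rim, 18 mm deep inside; foot 66 mm square. x, y square to the walls. Nested trays sit 20 mm above one another, walls flush, so tweezers lowered over 20 mm below the top rim take the next too. Starts on carrier_a
- tray_2_mid (a point): centre, 15 mm above the underside, of a sample tray (60 g): square steel tray, 80 x 80 mm, 30 mm tall; upright walls 3 mm thick, from 10 mm up to the rim, 18 mm deep inside; foot 66 mm square. x, y square to the walls. Nested trays sit 20 mm above one another, walls flush, so tweezers lowered over 20 mm below the top rim take the next too. Starts on carrier_b
- tray_3_mid (a point): centre, 15 mm above the underside, of a sample tray (60 g): square steel tray, 80 x 80 mm, 30 mm tall; upright walls 3 mm thick, from 10 mm up to the rim, 18 mm deep inside; foot 66 mm square. x, y square to the walls. Nested trays sit 20 mm above one another, walls flush, so tweezers lowered over 20 mm below the top rim take the next too. Starts on tray_2 or absent
- tray_4_mid (a point): centre, 15 mm above the underside, of a sample tray (60 g): square steel tray, 80 x 80 mm, 30 mm tall; upright walls 3 mm thick, from 10 mm up to the rim, 18 mm deep inside; foot 66 mm square. x, y square to the walls. Nested trays sit 20 mm above one another, walls flush, so tweezers lowered over 20 mm below the top rim take the next too. Starts on tray_1 or absent
- carrier_a_mid (a point): centre, 15 mm above the underside, of a carrier (120 g): square steel tray, 80 x 80 mm, 30 mm tall; upright walls 3 mm thick, from 10 mm up to the rim, 18 mm deep inside; foot 66 mm square. x, y square to the walls. Nested trays sit 20 mm above one another, walls flush, so tweezers lowered over 20 mm below the top rim take the next too. Bottom of a pile, stays there
- carrier_b_mid (a point): centre, 15 mm above the underside, of a carrier (120 g): square steel tray, 80 x 80 mm, 30 mm tall; upright walls 3 mm thick, from 10 mm up to the rim, 18 mm deep inside; foot 66 mm square. x, y square to the walls. Nested trays sit 20 mm above one another, walls flush, so tweezers lowered over 20 mm below the top rim take the next too. Bottom of a pile, stays there
- shaker: the fixed white plate shaker, housing 190 x 396 mm, 55 mm tall, with an aluminium deck 112 x 384 mm at z 59 mm; origin under the deck's centre at bench level, x away from the robot, the four mats in a row along y, knob on the strip in front of the deck
- mat_1 (a point): centre of the first (leftmost, +y) black rubber mat, 84 x 84 mm, flat on the deck, 59 mm above the bench (its surface); x and y square to the mat; the mats are 96 mm apart
- mat_2 (a point): centre of the second black rubber mat, 84 x 84 mm, flat on the deck, 59 mm above the bench (its surface); x and y square to the mat; the mats are 96 mm apart
- mat_3 (a point): centre of the third black rubber mat, 84 x 84 mm, flat on the deck, 59 mm above the bench (its surface); x and y square to the mat; the mats are 96 mm apart
- mat_4 (a point): centre of the fourth (rightmost) black rubber mat, 84 x 84 mm, flat on the deck, 59 mm above the bench (its surface); x and y square to the mat; the mats are 96 mm apart
- knob_grip (a point): on the vertical axis of the shaker's black switch knob, 23 mm above the housing, at the height to grip: a bar 42 mm long (x of this frame, turns with the knob), 12 mm thick, 26 mm tall (8 to 34 mm above the housing), 92 mm in front of the deck's centre; the housing top around it is 55 mm above the bench. Trays may stand 52 mm behind its axis
- knob (a joint): knob angle, rad: 0 off (start), grows clockwise from above to the stop at 1.2 (on). A spring detent resists with about 0.07 N m, less towards the middle; past the middle (0.6) it snaps on to the stop
- lab_timer: bystander: small lab timer lying on its back, 64 x 62 x 19 mm; leave it
- beaker: bystander: clear beaker, 56 mm wide, 70 mm tall; leave it
- amber_vial: bystander: amber vial with black cap, 28 mm wide, 62 mm tall; leave it
- conical_tube: bystander: capped conical tube lying down, 119 mm long, 20 mm thick; leave it

How it is judged:
On the way, in this order (a step that is already met when the one before it is completed fails the run):
1. every sample tray stands on a mat of the shaker, let go by the tweezers (((horizontal distance between tray_1_mid and mat_1 below 0.014 m and (angle between the x axis of tray_1_mid and the x axis of mat_1, either way round below 0.2 rad or angle between the x axis of tray_1_mid and the y axis of mat_1, either way round below 0.2 rad)) or (horizontal distance between tray_1_mid and mat_2 below 0.014 m and (angle between the x axis of tray_1_mid and the x axis of mat_2, either way round below 0.2 rad or angle between the x axis of tray_1_mid and the y axis of mat_2, either way round below 0.2 rad)) or (horizontal distance between tray_1_mid and mat_3 below 0.014 m and (angle between the x axis of tray_1_mid and the x axis of mat_3, either way round below 0.2 rad or angle between the x axis of tray_1_mid and the y axis of mat_3, either way round below 0.2 rad)) or (horizontal distance between tray_1_mid and mat_4 below 0.014 m and (angle between the x axis of tray_1_mid and the x axis of mat_4, either way round below 0.2 rad or angle between the x axis of tray_1_mid and the y axis of mat_4, either way round below 0.2 rad))) and z of tray_1_mid in the frame of mat_1 between 0.01 and 0.02 m and angle between each of tray_1_mid, tray_2_mid, tray_3_mid, tray_4_mid's own z axis and vertical below 0.06 rad and contact force between tweezers and tray_1 below 0.3 N and ((horizontal distance between tray_2_mid and mat_1 below 0.014 m and (angle between the x axis of tray_2_mid and the x axis of mat_1, either way round below 0.2 rad or angle between the x axis of tray_2_mid and the y axis of mat_1, either way round below 0.2 rad)) or (horizontal distance between tray_2_mid and mat_2 below 0.014 m and (angle between the x axis of tray_2_mid and the x axis of mat_2, either way round below 0.2 rad or angle between the x axis of tray_2_mid and the y axis of mat_2, either way round below 0.2 rad)) or (horizontal distance between tray_2_mid and mat_3 below 0.014 m and (angle between the x axis of tray_2_mid and the x axis of mat_3, either way round below 0.2 rad or angle between the x axis of tray_2_mid and the y axis of mat_3, either way round below 0.2 rad)) or (horizontal distance between tray_2_mid and mat_4 below 0.014 m and (angle between the x axis of tray_2_mid and the x axis of mat_4, either way round below 0.2 rad or angle between the x axis of tray_2_mid and the y axis of mat_4, either way round below 0.2 rad))) and z of tray_2_mid in the frame of mat_1 between 0.01 and 0.02 m and contact force between tweezers and tray_2 below 0.3 N and ((horizontal distance between tray_3_mid and mat_1 below 0.014 m and (angle between the x axis of tray_3_mid and the x axis of mat_1, either way round below 0.2 rad or angle between the x axis of tray_3_mid and the y axis of mat_1, either way round below 0.2 rad)) or (horizontal distance between tray_3_mid and mat_2 below 0.014 m and (angle between the x axis of tray_3_mid and the x axis of mat_2, either way round below 0.2 rad or angle between the x axis of tray_3_mid and the y axis of mat_2, either way round below 0.2 rad)) or (horizontal distance between tray_3_mid and mat_3 below 0.014 m and (angle between the x axis of tray_3_mid and the x axis of mat_3, either way round below 0.2 rad or angle between the x axis of tray_3_mid and the y axis of mat_3, either way round below 0.2 rad)) or (horizontal distance between tray_3_mid and mat_4 below 0.014 m and (angle between the x axis of tray_3_mid and the x axis of mat_4, either way round below 0.2 rad or angle between the x axis of tray_3_mid and the y axis of mat_4, either way round below 0.2 rad))) and z of tray_3_mid in the frame of mat_1 between 0.01 and 0.02 m and contact force between tweezers and tray_3 below 0.3 N and ((horizontal distance between tray_4_mid and mat_1 below 0.014 m and (angle between the x axis of tray_4_mid and the x axis of mat_1, either way round below 0.2 rad or angle between the x axis of tray_4_mid and the y axis of mat_1, either way round below 0.2 rad)) or (horizontal distance between tray_4_mid and mat_2 below 0.014 m and (angle between the x axis of tray_4_mid and the x axis of mat_2, either way round below 0.2 rad or angle between the x axis of tray_4_mid and the y axis of mat_2, either way round below 0.2 rad)) or (horizontal distance between tray_4_mid and mat_3 below 0.014 m and (angle between the x axis of tray_4_mid and the x axis of mat_3, either way round below 0.2 rad or angle between the x axis of tray_4_mid and the y axis of mat_3, either way round below 0.2 rad)) or (horizontal distance between tray_4_mid and mat_4 below 0.014 m and (angle between the x axis of tray_4_mid and the x axis of mat_4, either way round below 0.2 rad or angle between the x axis of tray_4_mid and the y axis of mat_4, either way round below 0.2 rad))) and z of tray_4_mid in the frame of mat_1 between 0.01 and 0.02 m and contact force between tweezers and tray_4 below 0.3 N), for 0.2 s.
2. then the knob is turned past its click (value of joint knob above 1.1 rad), for 0.2 s.
At the end, for the whole second after the job is handed in: every sample tray flat on a mat of its own (centre within 14 mm, square within 0.2 rad), free of the tweezers; knob beyond 1.1 rad; tweezers upright (0.15 rad), clamped on the stand's blade within 30 mm of its middle; carriers upright on the bench; all at rest (all of step 1 and value of joint knob above 1.1 rad and contact force between tweezers and stand above 3 N and angle between tweezers's own z axis and vertical below 0.15 rad and x of tweezers_tip in the frame of blade between -0.03 and 0.03 m and z of tweezers_tip in the frame of blade below -0.012 m and horizontal distance between tweezers_tip and blade below 0.033 m and linear speed of each of tray_1, tray_2, tray_3, tray_4, carrier_a, carrier_b, tweezers below 0.02 m/s and height (world z) of each of carrier_a_mid, carrier_b_mid below 0.025 m and angle between each of carrier_a_mid, carrier_b_mid's own z axis and vertical below 0.1 rad); the robot touches nothing.
It fails at once if the fingers or the arm touch a tray or carrier (contact force between any of the fingers, the arm and tray_1 above 1 N or contact force between any of the fingers, the arm and tray_2 above 1 N or contact force between any of the fingers, the arm and tray_3 above 1 N or contact force between any of the fingers, the arm and tray_4 above 1 N or contact force between any of the fingers, the arm and carrier_a above 1 N or contact force between any of the fingers, the arm and carrier_b above 1 N).
It fails at once if a carrier is lifted off the bench (height (world z) of any of carrier_a_mid, carrier_b_mid above 0.035 m).
It fails at once if the tray below is dragged up with the top one ((height (world z) of tray_3_mid above 0.085 m and distance between tray_3_mid and tray_2_mid below 0.03 m) or (height (world z) of tray_4_mid above 0.085 m and distance between tray_4_mid and tray_1_mid below 0.03 m)).
It fails at once if a bystander is disturbed (distance of any of lab_timer, beaker, amber_vial, conical_tube from where it was at the start of the episode above 0.03 m).
Of tray_3, tray_4 only 1 to 2 are there at a start; the rules pass over those that are not, and their reading is None.
At some moment in a run one of carrier_a, carrier_b may be knocked a few centimetres aside while the robot is not near it.
It also fails if it takes over 210 s, if anything falls off the work surface, if the arm or the gripper's body presses on something with over 40 N, if the wrist force passes 120 N, or if a joint passes its speed limit or range.

## Working session

There is one attempt and no reset: what is moved stays moved. The work goes in short steps, Python scripts to look and compute and a shell command to move; the robot and the scene stay as the last step left them, time stands still between calls to the robot, and variables do not carry over. Pictures are saved under pics/ and viewed, and the job is handed in when it is done.

```bash
ls; mkdir -p pics
cat > h.py <<'E'
from workcell import sensors, cams, manip
import numpy as np, cv2
def snap(n,f):
    m=cams.camera_model(n); p,d=cams.camera(n)
    cv2.imwrite(f'pics/{f}.png',cv2.cvtColor(p,cv2.COLOR_RGB2BGR)); np.savez(f'pics/{f}.npz',p=p,d=d,K=m['intrinsics'],V=m['view']); return p,d,m
def world(f,pts):
    z=np.load(f'pics/{f}.npz');K,V,d=z['K'],z['V'],z['d'];o=[]
    for u,v in pts:
        D=d[int(round(v)),int(round(u))]; c=np.linalg.inv(K)@[u,v,1]*D
        o.append((np.linalg.inv(V)@np.r_[c,1])[:3])
    return np.array(o)
def cloud(f):
    z=np.load(f'pics/{f}.npz');K,V,d=z['K'],z['V'],z['d'];v,u=np.mgrid[:420,:560]
    c=np.stack([u,v,np.ones_like(u)],-1)@np.linalg.inv(K).T*d[...,None]
    return c@np.linalg.inv(V)[:3,:3].T+np.linalg.inv(V)[:3,3]
def proj(f,P):
    z=np.load(f'pics/{f}.npz');K,V=z['K'],z['V'];c=V@np.r_[P,1];q=K@c[:3];return q[:2]/q[2]
def onz(f,pts,z0):
    z=np.load(f'pics/{f}.npz');K,V=z['K'],z['V'];I=np.linalg.inv(V);o=[]
    for u,v in pts:
        r=I[:3,:3]@(np.linalg.inv(K)@[u,v,1]); o.append((I[:3,3]+r*(z0-I[2,3])/r[2]))
    return np.array(o)
def crop(f,g,u0,v0,u1,v1,s):
    im=cv2.imread(f'pics/{f}.png')[v0:v1,u0:u1]; cv2.imwrite(f'pics/{g}.png',cv2.resize(im,None,fx=s,fy=s,interpolation=cv2.INTER_CUBIC))
E
python3 - <<'E'
from h import *
for n in ['scene','side','wrist']:
    snap(n,n+'0'); m=cams.camera_model(n); print(n,m['intrinsics'].tolist(),np.round(np.linalg.inv(m['view']),3).tolist())
o=sensors.get_obs();print({k:np.round(v,3).tolist() for k,v in o.items()}, manip.tip_reach)
E
```

```text
pics
scene [[496.256577040792, 0.0, 277.7748014858588], [0.0, 496.256577040792, 200.31473514886565], [0.0, 0.0, 1.0]] [[0.437, -0.435, 0.787, -0.663], [-0.899, -0.187, 0.395, -0.578], [-0.025, -0.881, -0.473, 0.839], [0.0, 0.0, 0.0, 1.0]]
side [[395.31411860863057, 0.0, 278.2421258828784], [0.0, 395.31411860863057, 207.7992794143079], [0.0, 0.0, 1.0]] [[0.996, 0.058, -0.064, 0.562], [0.087, -0.63, 0.771, -0.748], [0.004, -0.774, -0.633, 0.73], [0.0, 0.0, 0.0, 1.0]]
wrist [[360.75205110615326, 0.0, 280.11553966319076], [0.0, 360.75205110615326, 210.2780060033562], [0.0, 0.0, 1.0]] [[0.34, 0.889, 0.307, 0.133], [0.941, -0.321, -0.112, 0.617], [-0.002, 0.327, -0.945, 0.373], [0.0, 0.0, 0.0, 1.0]]
{'clock': 0.15, 'joint_pos': [-1.248, 0.333, -0.065, 1.461, 0.022, 1.35, -0.089], 'joint_velocities': [-0.001, -0.002, -0.001, -0.003, -0.001, 0.002, 0.002], 'tau': [0.001, -62.583, 0.05, -39.185, 0.016, 0.007, -0.0], 'position': [0.212, 0.588, 0.25], 'ee_rot': [0.172, 0.985, -0.001, -0.0], 'ft_force': [-0.458, -0.855, -1.284], 'torque': [0.01, 0.005, -0.016], 'grip_width': 1.0} 0.019
```

View pics/scene0.png

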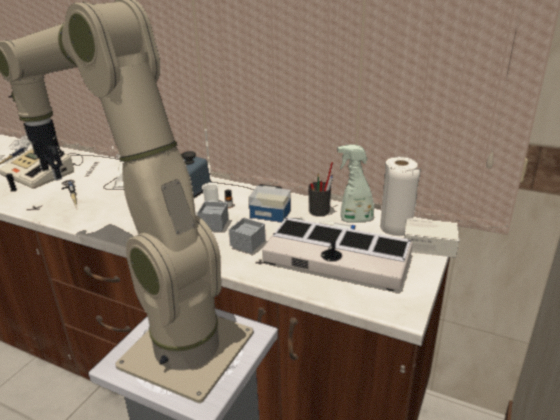

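View pics/side0.png

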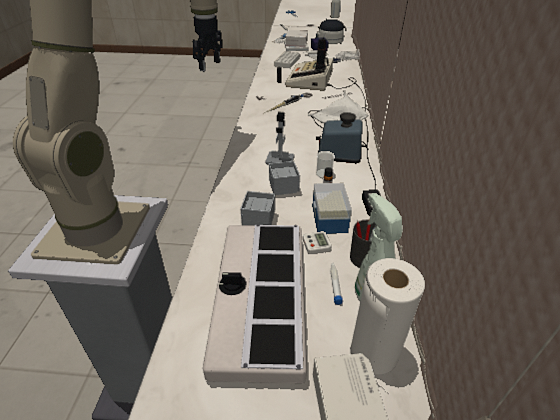

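View pics/wrist0.png

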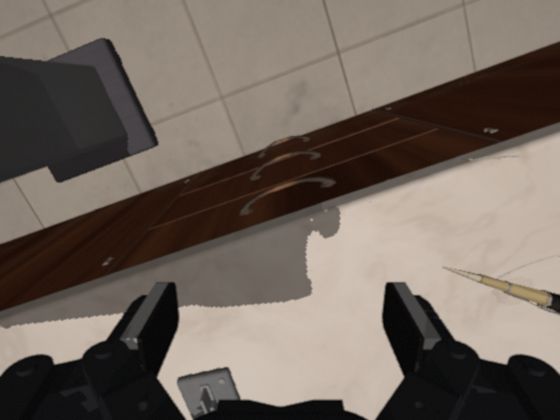

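The side view shows the shaker with its mats (u≈275, v 238–342), the knob at (232,283), piles at (258,207) and (285,178), and the tweezers on their stand near (281,140). The beaker and vial are at (326,165), close to the far pile, and the timer and tube are to the right of the shaker.

Run:
```python
from h import *
crop('side0','c1',210,95,350,255,5)
C=cloud('side0')
for u,v in [(281,117),(281,135),(281,157),(258,200),(285,172),(277,238),(275,270),(274,302),(273,343),(232,275),(325,157),(328,170),(317,242),(337,290)]:
    print(u,v,np.round(C[v,u],3))
C=cloud('scene0')
print('scene')
for u,v in [(213,210),(248,230),(73,187),(295,229),(390,246),(332,252)]: print(u,v,np.round(C[v,u],3))
```

```text
281 117 [0.474 0.386 0.167]
281 135 [0.475 0.382 0.106]
281 157 [0.475 0.389 0.019]
258 200 [0.434 0.108 0.052]
285 172 [0.499 0.25  0.054]
277 238 [ 0.501 -0.047  0.059]
275 270 [ 0.506 -0.152  0.06 ]
274 302 [ 0.512 -0.24   0.06 ]
273 343 [ 0.519 -0.333  0.058]
232 275 [ 0.418 -0.199  0.088]
325 157 [0.621 0.357 0.047]
328 170 [0.628 0.259 0.063]
317 242 [ 0.601 -0.011  0.02 ]
337 290 [ 0.648 -0.163  0.019]
scene
213 210 [0.505 0.245 0.051]
248 230 [0.444 0.081 0.05 ]
73 187 [0.49  0.859 0.021]
295 229 [ 0.498 -0.051  0.056]
390 246 [ 0.522 -0.333  0.055]
332 252 [ 0.401 -0.204  0.074]
```

View pics/c1.png

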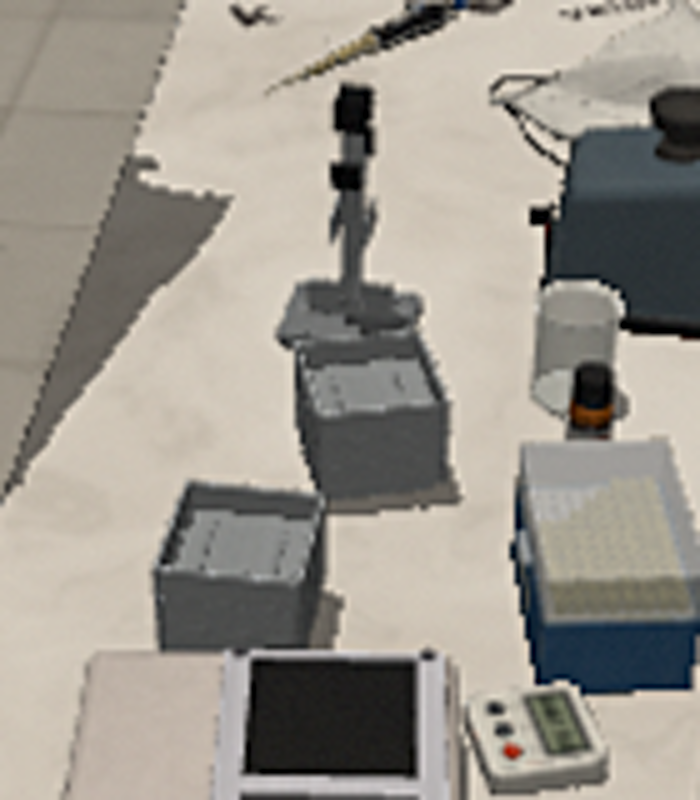

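```bash
python3 -m jog '[[[0.04,-0.036,0.014],[0,0,0],100],[[0.04,-0.036,0.014],[0,0,0],100],[[0.04,-0.036,0.014],[0,0,0],100],[[0.04,-0.036,0.014],[0,0,0],100],[[0.03,-0.03,0.014],[0,0,0],100]]'
python3 - <<'E'
from h import *
print(sensors.get_obs()['position']);snap('wrist','w1');print(np.round(np.linalg.inv(cams.camera_model('wrist')['view']),3).tolist())
E
```

```text
clock: 0.78
position: [0.4021, 0.4093, 0.3184]
ee_rot: [0.168, 0.986, -0.003, -0.002]
ft_force: [-0.1, -0.2, 0.3]
grip_width: 1.003
[0.40205181 0.40930122 0.3183977 ]
[[0.339, 0.889, 0.307, 0.329], [0.941, -0.319, -0.116, 0.435], [-0.005, 0.328, -0.945, 0.444], [0.0, 0.0, 0.0, 1.0]]
```

View pics/w1.png

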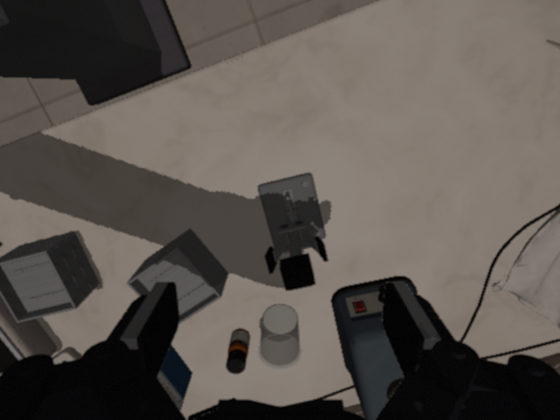

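The wrist view shows the tweezers head at (297,272), the handles at (270,260) and (320,248), and the stand foot spanning (258–323, 173–232). One pile sits at about (180,275) and the other at about (45,272).

Run:
```python
from h import *
crop('w1','c2',230,160,350,300,5); crop('w1','c3',0,220,240,340,3.3)
C=cloud('w1')
print('head',np.round(C[266:280:4,290:306:5],3).tolist())
for u,v in [(270,258),(320,247),(265,185),(312,178),(175,285),(45,285)]: print(u,v,np.round(C[v,u],3))
```

```text
head [[[0.461, 0.397, 0.169], [0.462, 0.402, 0.171], [0.462, 0.406, 0.173], [0.463, 0.41, 0.173]], [[0.463, 0.397, 0.172], [0.464, 0.401, 0.174], [0.465, 0.405, 0.173], [0.466, 0.409, 0.174]], [[0.466, 0.395, 0.173], [0.467, 0.4, 0.174], [0.468, 0.404, 0.174], [0.47, 0.408, 0.175]], [[0.47, 0.394, 0.173], [0.47, 0.398, 0.174], [0.472, 0.402, 0.174], [0.473, 0.406, 0.174]]]
270 258 [0.465 0.377 0.134]
320 247 [0.47  0.425 0.133]
265 185 [0.425 0.38  0.009]
312 178 [0.436 0.438 0.009]
175 285 [0.381 0.373 0.314]
45 285 [0.445 0.085 0.052]
```

View pics/c2.png

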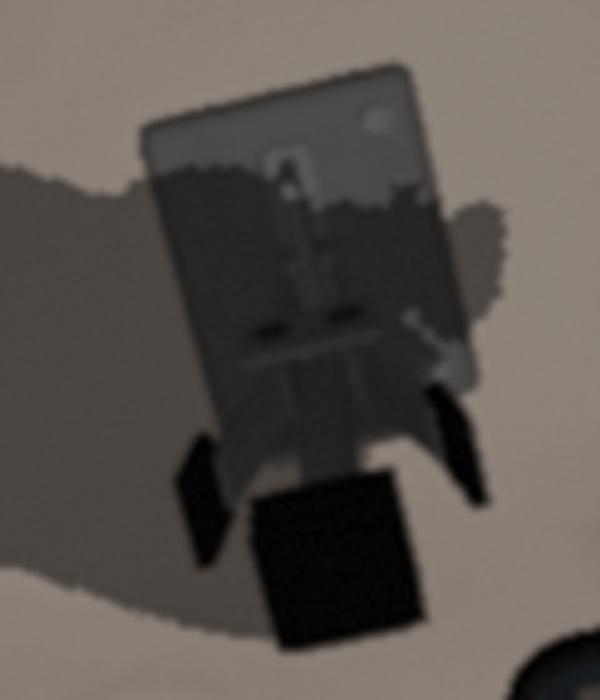

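View pics/c3.png

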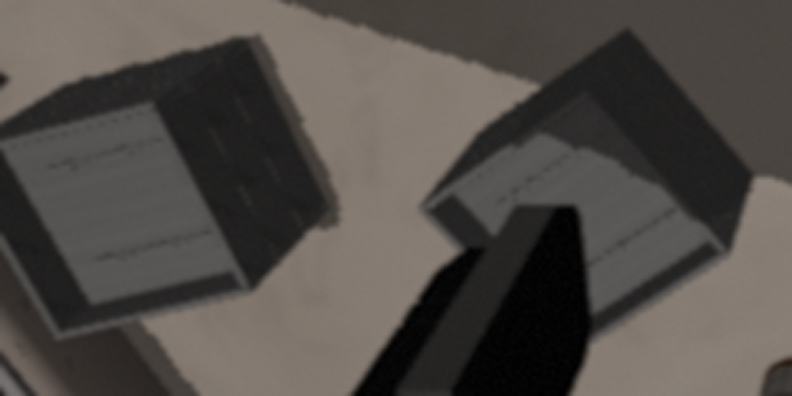

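Run:
```python
from h import *
P=onz('w1',[(280,260),(308.4,254),(315,284),(286,290)],0.174);print(np.round(P,4));print('c',P.mean(0))
for a,b in [(0,1),(3,2)]: d=P[b]-P[a];print('y dir',np.degrees(np.arctan2(d[1],d[0])),np.linalg.norm(d))
for a,b in [(0,3),(1,2)]: d=P[b]-P[a];print('x dir',np.degrees(np.arctan2(d[1],d[0])),np.linalg.norm(d))
# foot edges
F=onz('w1',[(230+142/5,160+130/5),(230+405/5,160+65/5),(230+475/5,160+385/5)],0.012)
for a,b in [(0,1),(1,2)]: d=F[b]-F[a];print('foot',np.degrees(np.arctan2(d[1],d[0])),np.linalg.norm(d))
print(F)
from scipy.spatial.transform import Rotation as R
r=R.from_quat(sensors.get_obs()['ee_rot']);print(r.as_matrix().round(3))
# side rims
print(np.round(proj('side0',[P.mean(0)[0],P.mean(0)[1],.174]),1))
```

```text
[[0.4507 0.3921 0.174 ]
 [0.4532 0.4158 0.174 ]
 [0.4816 0.4125 0.174 ]
 [0.479  0.3875 0.174 ]]
c [0.46611922 0.40196865 0.174     ]
y dir 83.96636759657098 0.023885409013670054
y dir 84.14380391872439 0.025117612134222804
x dir -9.192466848826319 0.02869655446105295
x dir -6.73380736192176 0.028577301780181856
foot 84.93916748220158 0.06635528205408944
foot -5.807008990004532 0.08676476792115959
[[0.4232996  0.37232389 0.012     ]
 [0.42915303 0.43842049 0.012     ]
 [0.51547255 0.4296418  0.012     ]]
[[-0.941  0.338 -0.   ]
 [ 0.338  0.941 -0.005]
 [-0.001 -0.005 -1.   ]]
[278.8 112.6]
```

```bash
python3 -m jog '[[[0.034,-0.004,-0.01],[0,0,0.122],100],[[0.034,-0.004,-0.01],[0,0,0.122],100],[[0,0,0],[0,0,0],100]]' 40
python3 - <<'E'
from h import *
from scipy.spatial.transform import Rotation as R
o=sensors.get_obs();print(o['position'],R.from_quat(o['ee_rot']).as_matrix().round(4),o['joint_pos'].round(2))
E
```

```text
clock: 1.2
position: [0.478, 0.3951, 0.3004]
ee_rot: [0.048, 0.999, -0.002, 0.001]
ft_force: [-1.2, -0.9, -0.7]
grip_width: 0.997
[0.47802474 0.39513284 0.30039759] [[-0.9954  0.0959  0.0011]
 [ 0.0959  0.9954 -0.0043]
 [-0.0015 -0.0041 -1.    ]] [-0.85  0.3   0.1   1.4  -0.03  1.44  0.73]
```

```bash
python3 -m jog '[[[-0.0085,0.006,-0.03],[0.004,0,0],100],[[0,0,-0.03],[0,0,0],100],[[0,0,0],[0,0,0],100],[[0,0,0],[0,0,0],100]]' 40
python3 - <<'E'
from h import *
from scipy.spatial.transform import Rotation as R
o=sensors.get_obs();print(o['position'],R.from_quat(o['ee_rot']).as_matrix().round(4))
snap('side','s1');crop('s1','c4',220,60,340,180,5)
E
```

```text
clock: 1.7
position: [0.4671, 0.4034, 0.2407]
ee_rot: [0.049, 0.999, 0.001, 0.0]
ft_force: [0.6, -0.3, 0.9]
grip_width: 0.997
[0.467108   0.40337939 0.24070681] [[-9.953e-01  9.710e-02  1.000e-03]
 [ 9.710e-02  9.953e-01  1.900e-03]
 [-8.000e-04  2.000e-03 -1.000e+00]]
```

View pics/c4.png

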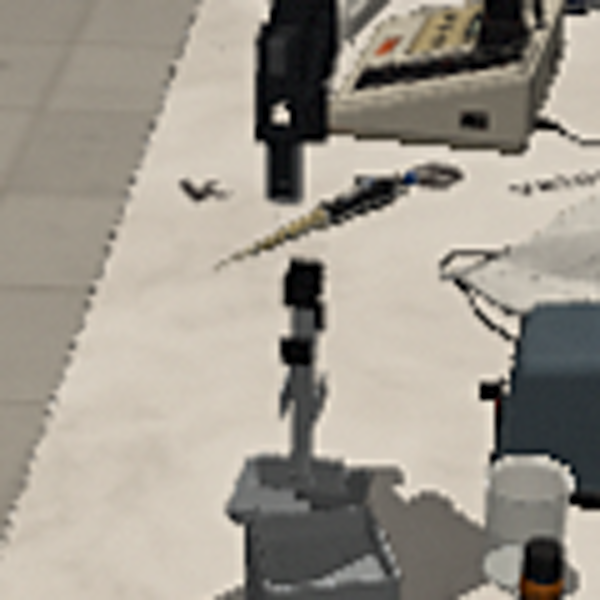

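```bash
python3 - <<'E'
from h import *
print(proj('s1',[.4695,.401,.162]),proj('s1',[.4695,.401,.127]),proj('s1',[.467,.4034,.24]))
E
python3 -m jog '[[[0.0022,-0.0022,-0.03],[0,0,0],100],[[0,0,-0.03],[0,0,0],100],[[0,0,-0.03],[0,0,0],100],[[0,0,-0.018],[0,0,0],100],[[0,0,0],[0,0,0],100]]' 40
```

```text
[279.86035355 116.31872856] [279.78549758 126.31448572] [279.28512452  92.36539599]
clock: 2.38
position: [0.4714, 0.4039, 0.1371]
ee_rot: [0.049, 0.999, 0.005, 0.004]
ft_force: [-0.4, 0.0, -0.1]
grip_width: 0.999
```

```bash
cat > st.py <<'E'
import sys
from h import *
from scipy.spatial.transform import Rotation as R
# args: x y z yawdeg(of tool y axis)
o=sensors.get_obs();M=R.from_quat(o['ee_rot']);m=M.as_matrix()
a=[float(v) for v in sys.argv[1:]]
yaw=np.degrees(np.arctan2(m[1,1],m[0,1]))
print('pos',o['position'].round(4),'yaw',yaw.round(2),'zax',m[:,2].round(4),'F',o['ft_force'].round(1),'g',round(float(o['grip_width']),3),'t',round(float(o['clock']),2),'q',o['joint_pos'].round(2))
if len(a)>=4:
    t=np.radians(a[3]);y=np.array([np.cos(t),np.sin(t),0]);z=np.array([0,0,-1.]);x=np.cross(y,z)
    T=R.from_matrix(np.c_[x,y,z]);print('d',(np.array(a[:3])-o['position']).round(4),'rot',(T*M.inv()).as_rotvec().round(4))
E
python3 -m jog '[[[-0.001,-0.002,-0.006],[0,0,0],100],[[0,0,0],[0,0,0],100]]' 40; python3 st.py .470 .401 .127 84.2
```

```text
clock: 2.62
position: [0.4712, 0.4027, 0.1331]
ee_rot: [0.049, 0.999, 0.006, 0.005]
ft_force: [-0.2, 0.4, 0.8]
grip_width: 0.998
pos [0.4712 0.4027 0.1331] yaw 84.4 zax [ 0.0106  0.0119 -0.9999] F [-0.2  0.4  0.8] g 0.998 t 2.62 q [-0.85  0.39  0.08  1.63 -0.04  1.1   0.72]
d [-0.0012 -0.0017 -0.0061] rot [-0.0119  0.0106 -0.0034]
```

```bash
python3 -m jog '[[[-0.001,-0.0017,-0.006],[-0.012,0.011,-0.003],100],[[0,0,0],[0,0,0],100],[[0,0,0],[0,0,0],100]]' 40; python3 st.py .470 .401 .127 84.2
```

```text
clock: 3.0
position: [0.4707, 0.4014, 0.1281]
ee_rot: [0.051, 0.999, 0.0, 0.0]
ft_force: [-0.4, -0.5, 0.5]
grip_width: 1.0
pos [0.4707 0.4014 0.1281] yaw 84.2 zax [ 2.e-04  5.e-04 -1.e+00] F [-0.4 -0.5  0.5] g 1.0 t 3.0 q [-0.85  0.41  0.09  1.63 -0.04  1.11  0.72]
d [-0.0007 -0.0004 -0.0011] rot [-0.0005  0.0002 -0.0001]
```

```bash
python3 -m jog '[[[0,0,0],[0,0,0],70],[[0,0,0],[0,0,0],55],[[0,0,0],[0,0,0],36],[[0,0,0],[0,0,0],36],[[0,0,0],[0,0,0],36]]' 30; python3 st.py .470 .401 .127 84.2
python3 - <<'E'
from h import *
snap('side','s2');crop('s2','c5',230,70,330,190,5)
E
```

```text
clock: 3.62
position: [0.4736, 0.4024, 0.1334]
ee_rot: [0.051, 0.999, 0.003, 0.003]
ft_force: [-0.7, 0.5, -1.7]
grip_width: 0.401
pos [0.4736 0.4024 0.1334] yaw 84.16 zax [ 0.0068  0.0051 -1.    ] F [-0.7  0.5 -1.7] g 0.401 t 3.62 q [-0.85  0.4   0.09  1.62 -0.04  1.11  0.72]
d [-0.0036 -0.0014 -0.0064] rot [-0.0051  0.0068  0.0008]
```

View pics/c5.png

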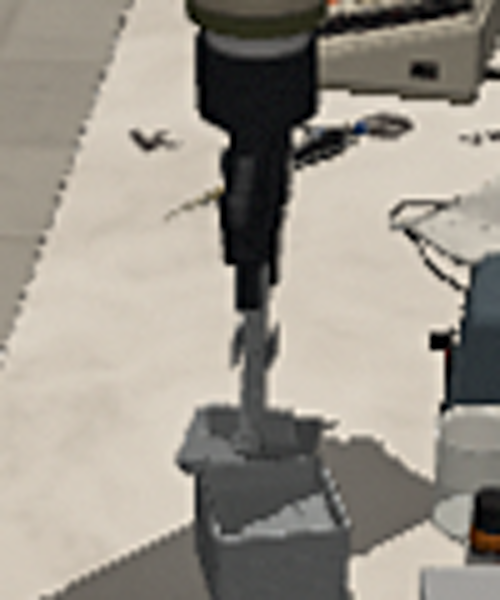

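```bash
python3 -m jog '[[[0,0,0.02],[0,0,0],36],[[0,0,0.04],[0,0,0],36],[[0,0,0.04],[0,0,0],36],[[0,0,0.02],[0,0,0],36],[[0,0,0],[0,0,0],36]]'; python3 st.py .470 .401 .25 84.2
python3 - <<'E'
from h import *
snap('side','s3');crop('s3','c6',230,20,330,190,4);snap('wrist','w3')
E
```

```text
clock: 4.3
position: [0.4715, 0.4016, 0.2534]
ee_rot: [0.05, 0.999, 0.001, 0.001]
ft_force: [-0.9, -0.2, -0.7]
grip_width: 0.399
pos [0.4715 0.4016 0.2534] yaw 84.22 zax [ 0.0023  0.0015 -1.    ] F [-0.9 -0.2 -0.7] g 0.399 t 4.3 q [-0.86  0.31  0.1   1.48 -0.03  1.35  0.71]
d [-0.0015 -0.0006 -0.0034] rot [-0.0015  0.0023 -0.0003]
```

View pics/c6.png

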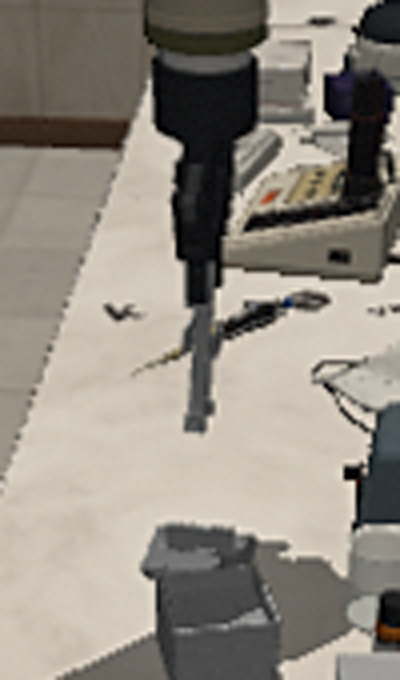

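View pics/w3.png

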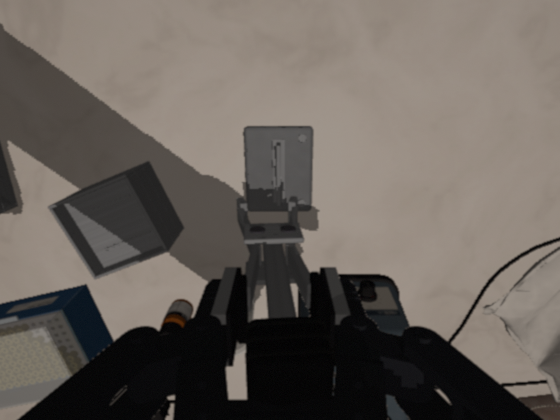

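Run:
```python
from h import *
crop('w3','c7',215,110,335,260,5)
C=cloud('w3')
print(np.round(C[196:240:3,241],3).tolist());print(np.round(C[196:240:3,294],3).tolist())
C=cloud('s3');print(np.round(C[115:130,278],3).tolist())
```

```text
[[0.497, 0.357, -0.001], [0.459, 0.376, 0.139], [0.458, 0.377, 0.146], [0.46, 0.377, 0.148], [0.462, 0.377, 0.149], [0.462, 0.378, 0.155], [0.462, 0.378, 0.16], [0.463, 0.378, 0.163], [0.465, 0.378, 0.163], [0.468, 0.378, 0.162], [0.47, 0.377, 0.16], [0.472, 0.377, 0.16], [0.539, 0.351, -0.001], [0.542, 0.351, 0.001], [0.546, 0.35, -0.001]]
[[0.462, 0.413, 0.132], [0.462, 0.413, 0.139], [0.462, 0.412, 0.145], [0.464, 0.412, 0.146], [0.465, 0.412, 0.15], [0.466, 0.412, 0.153], [0.466, 0.412, 0.16], [0.466, 0.411, 0.165], [0.465, 0.411, 0.172], [0.459, 0.411, 0.193], [0.458, 0.411, 0.199], [0.458, 0.411, 0.203], [0.459, 0.411, 0.205], [0.459, 0.41, 0.208], [0.46, 0.41, 0.211]]
[[0.465, 0.384, 0.175], [0.465, 0.381, 0.173], [0.465, 0.381, 0.169], [0.465, 0.38, 0.166], [0.466, 0.376, 0.165], [0.466, 0.373, 0.163], [0.466, 0.374, 0.159], [0.466, 0.378, 0.154], [0.466, 0.377, 0.151], [0.466, 0.371, 0.151], [0.466, 0.371, 0.147], [0.466, 0.371, 0.143], [0.466, 0.371, 0.14], [0.444, 0.63, -0.001], [0.445, 0.619, 0.0]]
```

View pics/c7.png

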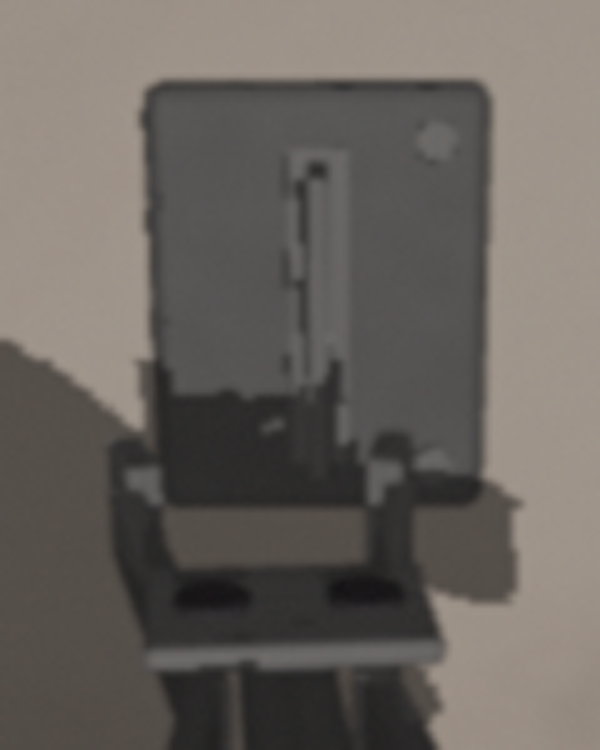

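Run:
```python
from h import *
for tz in [.130,.134,.138]:
    # tool: center (.4715,.4016) y dir 84.2
    t=np.radians(84.2);y=np.array([np.cos(t),np.sin(t)]);x=np.array([np.sin(t),-np.cos(t)])
    c=np.array([.4715,.4016])
    for s in (-1,1):
        for k in (16.5,21.5):
            p=c+y*s*k*1e-3-x*.009; print(tz,s,k,proj('w3',[*p,tz]).round(1),proj('s3',[*p,tz]).round(1))
```

```text
0.13 -1 16.5 [256.2 197. ] [276.7 127.5]
0.13 -1 21.5 [249.1 197. ] [276.4 128.3]
0.13 1 16.5 [302.6 196.9] [278.6 122.8]
0.13 1 21.5 [309.6 196.9] [278.9 122.1]
0.134 -1 16.5 [255.8 198.6] [276.7 126.4]
0.134 -1 21.5 [248.7 198.6] [276.4 127.1]
0.134 1 16.5 [302.9 198.6] [278.6 121.7]
0.134 1 21.5 [310.1 198.6] [278.9 121. ]
0.138 -1 16.5 [255.4 200.4] [276.7 125.3]
0.138 -1 21.5 [248.2 200.4] [276.4 126. ]
0.138 1 16.5 [303.3 200.3] [278.6 120.6]
0.138 1 21.5 [310.5 200.3] [278.9 119.9]
```

Run:
```python
from h import *
for z in [.134,.2,.25,.29]: print(z,proj('w3',[.4715,.4016,z]).round(1),proj('w3',[.4615,.4016,z]).round(1))
crop('w3','c8',180,180,380,420,4)
```

```text
0.134 [279.4 210.8] [277.9 197.3]
0.2 [279.1 251.3] [277.2 234.1]
0.25 [278.8 305.1] [276.2 283.5]
0.29 [278.3 381.9] [274.7 354.9]
```

View pics/c8.png

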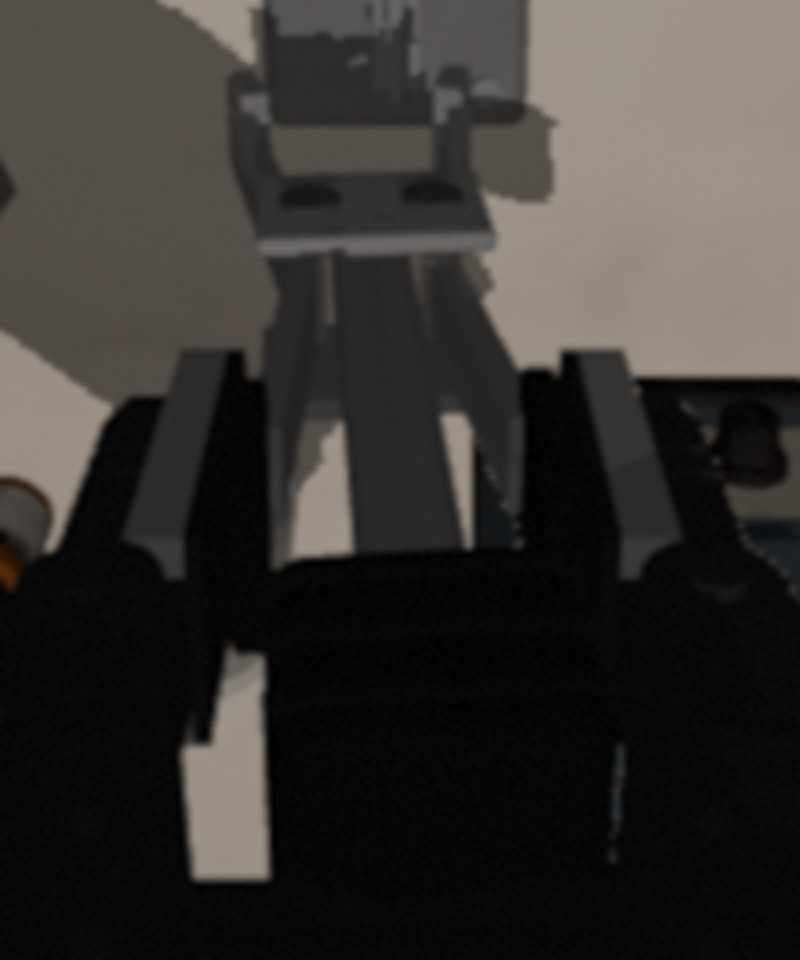

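```bash
python3 -m jog '[[[0,0,0],[0.08,0,0],36],[[0,0,0],[0,0,0],36],[[0,0,0],[0,0,0],36]]'; python3 st.py .470 .401 .25 84.2
python3 - <<'E'
from h import *
snap('wrist','w4');crop('w4','c9',180,180,380,420,3)
E
```

```text
clock: 4.78
position: [0.4693, 0.4006, 0.2467]
ee_rot: [0.05, 0.998, 0.037, -0.004]
ft_force: [0.0, -0.2, -1.6]
grip_width: 0.398
pos [0.4693 0.4006 0.2467] yaw 84.23 zax [-0.0048  0.0746 -0.9972] F [ 0.  -0.2 -1.6] g 0.398 t 4.78 q [-0.82  0.28  0.09  1.54 -0.09  1.28  0.76]
d [0.0007 0.0004 0.0033] rot [-0.0746 -0.0048 -0.001 ]
```

View pics/c9.png

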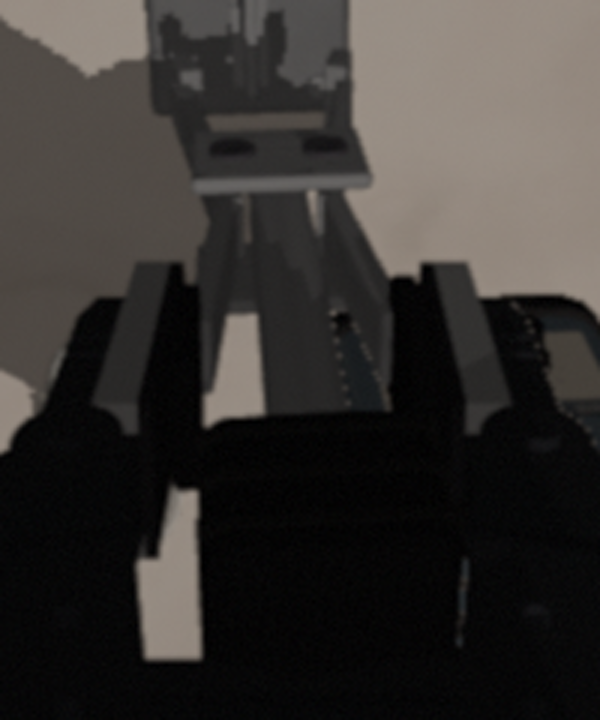

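```bash
python3 -m jog '[[[0.0007,0,-0.03],[0.005,0,0],36],[[0,0,-0.03],[0,0,0],36],[[0,0,-0.03],[0,0,0],36],[[0,0,-0.015],[0,0,0],36],[[0,0,0],[0,0,0],36]]'; python3 st.py .470 .401 .1335 84.2
python3 - <<'E'
from h import *
snap('side','s4');crop('s4','c10',230,70,330,190,5);snap('wrist','w5');crop('w5','c11',180,180,380,420,3)
E
```

```text
clock: 5.45
position: [0.469, 0.4024, 0.1381]
ee_rot: [0.048, 0.998, 0.038, -0.005]
ft_force: [0.1, 0.3, 0.0]
grip_width: 0.402
pos [0.469  0.4024 0.1381] yaw 84.44 zax [-0.0055  0.0759 -0.9971] F [0.1 0.3 0. ] g 0.402 t 5.45 q [-0.82  0.37  0.08  1.66 -0.1   1.07  0.78]
d [ 0.001  -0.0014 -0.0046] rot [-0.076  -0.0053 -0.0047]
```

View pics/c10.png

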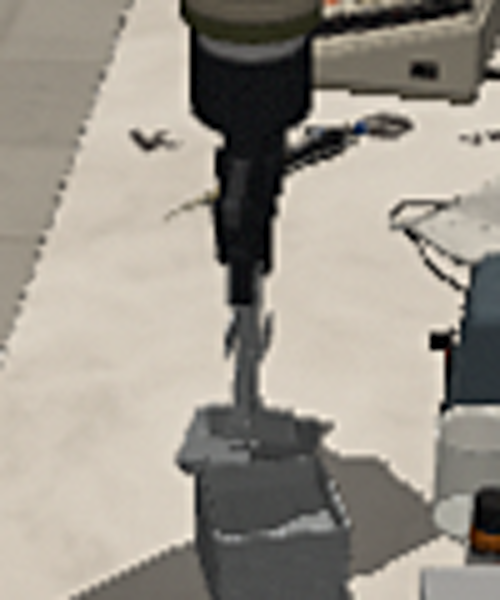

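View pics/c11.png

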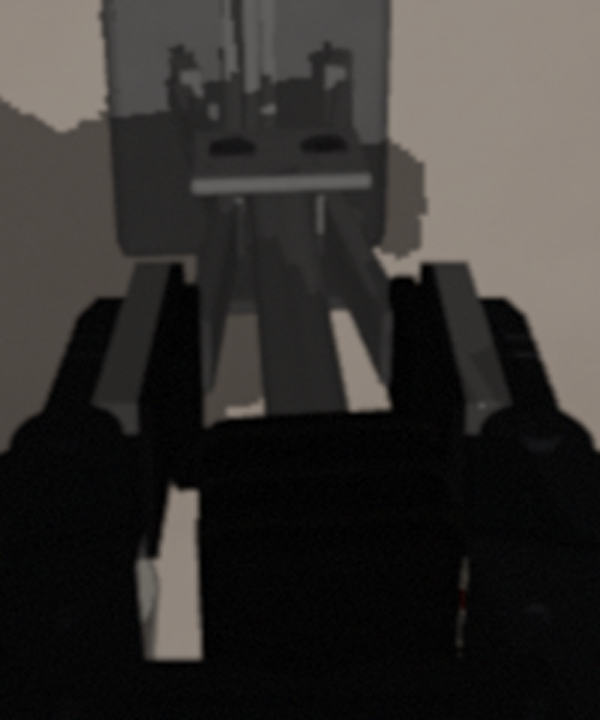

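```bash
python3 -m jog '[[[0.001,-0.001,-0.005],[0,0,0],36],[[0,0,0],[0,0,0],36],[[0,0,0],[0,0,0],45]]';python3 -m jog '[[[0,0,0],[0,0,0],55],[[0,0,0],[0,0,0],68],[[0,0,0],[0,0,0],90],[[0,0,0],[0,0,0],100],[[0,0,0],[0,0,0],100]]'; python3 st.py .470 .401 .128 84.2
python3 - <<'E'
from h import *
snap('side','s5');crop('s5','c12',230,70,330,190,5);snap('wrist','w6');crop('w6','c13',180,180,380,420,3)
E
```

```text
clock: 5.92
position: [0.4719, 0.4027, 0.1371]
ee_rot: [0.048, 0.998, 0.04, -0.002]
ft_force: [0.2, 0.5, 0.2]
grip_width: 0.449
clock: 6.55
position: [0.4722, 0.4029, 0.1378]
ee_rot: [0.048, 0.998, 0.041, -0.002]
ft_force: [0.1, -0.8, -0.4]
grip_width: 1.002
pos [0.4722 0.4029 0.1378] yaw 84.44 zax [ 1.000e-04  8.120e-02 -9.967e-01] F [ 0.1 -0.8 -0.4] g 1.002 t 6.55 q [-0.81  0.37  0.08  1.66 -0.1   1.06  0.78]
d [-0.0022 -0.0019 -0.0098] rot [-0.0812  0.0003 -0.0044]
```

View pics/c13.png

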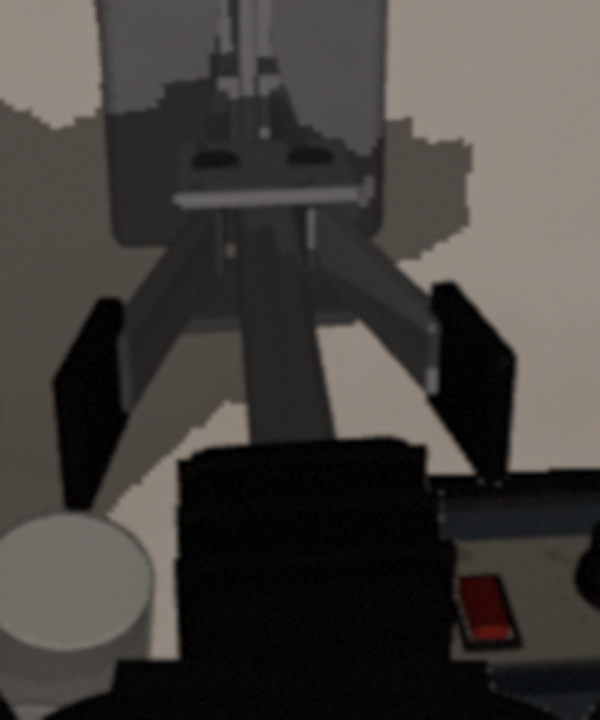

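```bash
python3 -m jog '[[[-0.001,-0.001,0.02],[-0.041,0,-0.002],100],[[-0.001,-0.001,0.03],[-0.041,0,-0.002],100],[[0,0,0.03],[0,0,0],100],[[0,0,0.02],[0,0,0],100],[[0,0,0],[0,0,0],100]]'; python3 st.py .470 .401 .128 84.2
python3 - <<'E'
from h import *
snap('wrist','w7');crop('w7','c14',200,120,360,400,3)
E
```

```text
clock: 7.28
position: [0.4696, 0.4003, 0.24]
ee_rot: [0.051, 0.999, -0.002, -0.0]
ft_force: [-0.8, -0.7, -0.2]
grip_width: 1.001
pos [0.4696 0.4003 0.24  ] yaw 84.2 zax [-6.0e-04 -4.5e-03 -1.0e+00] F [-0.8 -0.7 -0.2] g 1.001 t 7.28 q [-0.86  0.32  0.1   1.5  -0.03  1.33  0.71]
d [ 0.0004  0.0007 -0.112 ] rot [ 0.0045 -0.0006  0.0001]
```

View pics/c14.png

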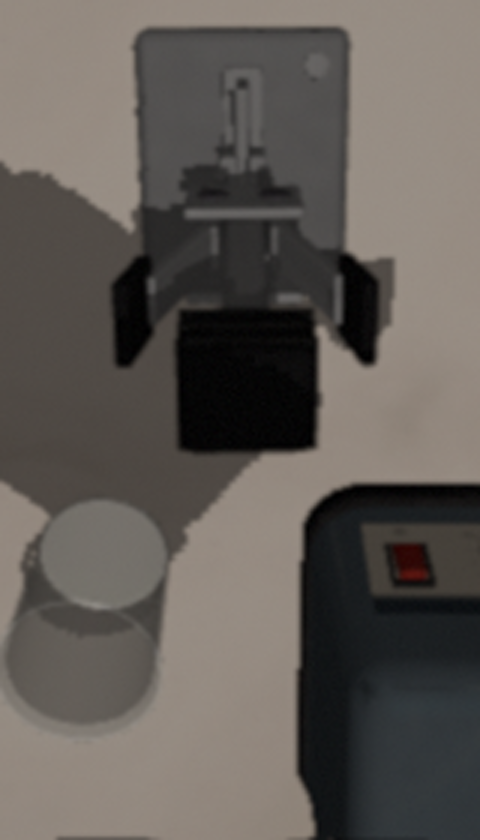

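Run:
```python
from h import *
C=cloud('w7')
print(np.round(C[236:268:8,265:305:10],4).tolist())
P=onz('w7',[(200+178/3,120+447/3),(200+315/3,120+447/3)],C[255,282][2]);print(P, P.mean(0))
```

```text
[[[0.4621, 0.3934, 0.1834], [0.4631, 0.3987, 0.1822], [0.4631, 0.4042, 0.1835], [0.4639, 0.4095, 0.1829]], [[0.4661, 0.393, 0.1849], [0.4671, 0.3983, 0.1838], [0.4669, 0.4038, 0.1855], [0.4683, 0.4091, 0.1836]], [[0.4711, 0.3924, 0.1842], [0.4714, 0.3979, 0.1848], [0.4725, 0.4032, 0.1837], [0.473, 0.4087, 0.1838]], [[0.4761, 0.3918, 0.184], [0.4765, 0.3973, 0.1843], [0.4775, 0.4027, 0.1834], [0.4776, 0.4083, 0.1843]]]
[[0.48161543 0.38793081 0.18338622]
 [0.48414602 0.41330653 0.18338622]] [0.48288072 0.40061867 0.18338622]
```

```bash
python3 -m jog '[[[0.002,0.001,-0.025],[0.004,0,0],100],[[0,0,-0.03],[0,0,0],100],[[0,0,-0.03],[0,0,0],100],[[0,0,-0.01],[0,0,0],100],[[0,0,0],[0,0,0],100]]'; python3 st.py .472 .4017 .1325 84.2
```

```text
clock: 7.95
position: [0.4696, 0.399, 0.1361]
ee_rot: [0.051, 0.999, -0.003, -0.003]
ft_force: [0.5, -0.2, -0.1]
grip_width: 1.004
pos [0.4696 0.399  0.1361] yaw 84.18 zax [-0.0059 -0.0056 -1.    ] F [ 0.5 -0.2 -0.1] g 1.004 t 7.95 q [-0.85  0.4   0.09  1.62 -0.04  1.13  0.72]
d [ 0.0024  0.0027 -0.0036] rot [ 0.0056 -0.0059  0.0004]
```

```bash
python3 -m jog '[[[0.0024,0.0027,-0.0034],[0.006,-0.006,0],100],[[0,0,0],[0,0,0],100],[[0,0,0],[0,0,0],100]]'; python3 st.py .472 .4017 .1325 84.2
```

```text
clock: 8.32
position: [0.4731, 0.4028, 0.1349]
ee_rot: [0.051, 0.999, 0.002, 0.001]
ft_force: [-0.5, -0.6, 0.1]
grip_width: 0.996
pos [0.4731 0.4028 0.1349] yaw 84.17 zax [ 0.003   0.0033 -1.    ] F [-0.5 -0.6  0.1] g 0.996 t 8.32 q [-0.85  0.4   0.09  1.62 -0.04  1.12  0.72]
d [-0.0011 -0.0011 -0.0024] rot [-0.0033  0.003   0.0005]
```

```bash
python3 -m jog '[[[-0.0008,-0.0008,-0.003],[-0.003,0.003,0],100],[[0,0,0],[0,0,0],100]]'; python3 st.py .472 .4017 .1325 84.2
```

```text
clock: 8.57
position: [0.4725, 0.4021, 0.1324]
ee_rot: [0.051, 0.999, 0.0, 0.0]
ft_force: [0.1, 0.7, -0.1]
grip_width: 0.999
pos [0.4725 0.4021 0.1324] yaw 84.18 zax [ 5.e-04  8.e-04 -1.e+00] F [ 0.1  0.7 -0.1] g 0.999 t 8.57 q [-0.85  0.41  0.09  1.62 -0.04  1.12  0.72]
d [-0.0005 -0.0004  0.0001] rot [-0.0008  0.0005  0.0004]
```

Now I'll close in stages, watching the pose.

```bash
python3 -m jog '[[[0,0,0],[0,0,0],70],[[0,0,0],[0,0,0],62]]' 25;python3 st.py .472 .4017 .1325 84.2; python3 -m jog '[[[0,0,0.001],[0,0,0],56],[[0,0,0.001],[0,0,0],50],[[0,0,0.001],[0,0,0],45],[[0,0,0],[0,0,0],41],[[0,0,0],[0,0,0],38]]' 25; python3 st.py .472 .4017 .1325 84.2
python3 - <<'E'
from h import *
snap('wrist','w8');crop('w8','c15',180,180,380,420,3)
E
```

```text
clock: 8.82
position: [0.4725, 0.4021, 0.1325]
ee_rot: [0.051, 0.999, 0.0, 0.0]
ft_force: [-0.6, 0.5, -0.6]
grip_width: 0.628
pos [0.4725 0.4021 0.1325] yaw 84.17 zax [ 6.e-04  9.e-04 -1.e+00] F [-0.6  0.5 -0.6] g 0.628 t 8.82 q [-0.85  0.41  0.09  1.62 -0.04  1.12  0.72]
d [-0.0005 -0.0004  0.    ] rot [-0.0009  0.0006  0.0005]
clock: 9.45
position: [0.4724, 0.402, 0.1355]
ee_rot: [0.051, 0.999, 0.0, 0.0]
ft_force: [-0.1, -0.1, -0.7]
grip_width: 0.398
pos [0.4724 0.402  0.1355] yaw 84.17 zax [ 3.e-04  6.e-04 -1.e+00] F [-0.1 -0.1 -0.7] g 0.398 t 9.45 q [-0.85  0.4   0.09  1.62 -0.04  1.12  0.72]
d [-0.0004 -0.0003 -0.003 ] rot [-0.0006  0.0003  0.0005]
```

View pics/c15.png

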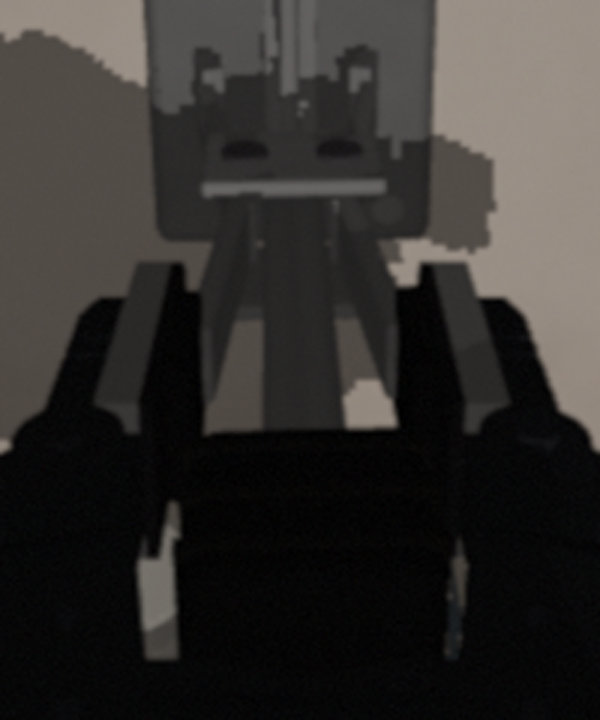

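```bash
python3 -m jog '[[[0,0,0.02],[0,0,0],38],[[0,0,0.03],[0,0,0],38],[[0,0,0.03],[0,0,0],38],[[0,0,0.03],[0,0,0],38],[[0,0,0],[0,0,0],38]]'; python3 st.py .472 .4017 .1325 84.2
python3 - <<'E'
from h import *
snap('wrist','w9');crop('w9','c16',180,180,380,420,3);snap('side','s6');crop('s6','c17',200,20,340,240,3.5)
E
```

```text
clock: 10.12
position: [0.4718, 0.4014, 0.2481]
ee_rot: [0.051, 0.999, -0.0, -0.0]
ft_force: [-0.6, -0.4, -1.2]
grip_width: 0.399
pos [0.4718 0.4014 0.2481] yaw 84.17 zax [-8.e-04 -5.e-04 -1.e+00] F [-0.6 -0.4 -1.2] g 0.399 t 10.12 q [-0.86  0.32  0.1   1.49 -0.03  1.34  0.71]
d [ 0.0002  0.0003 -0.1156] rot [ 0.0005 -0.0008  0.0005]
```

View pics/c16.png

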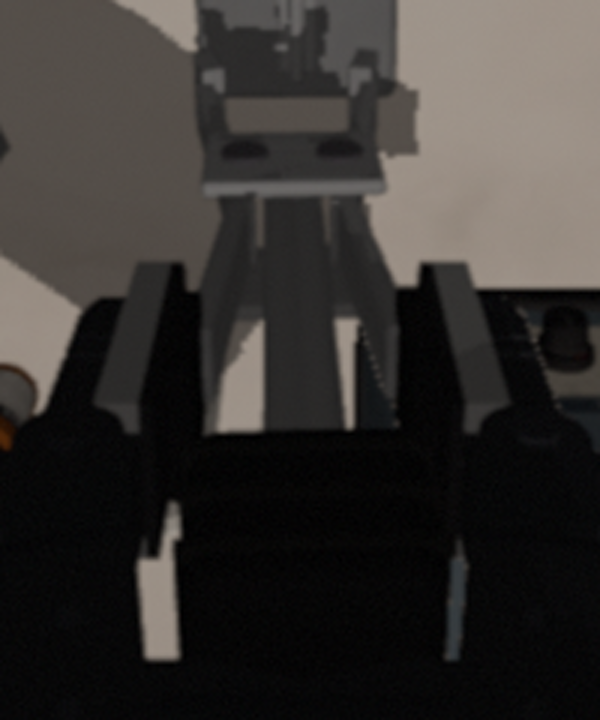

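View pics/c17.png

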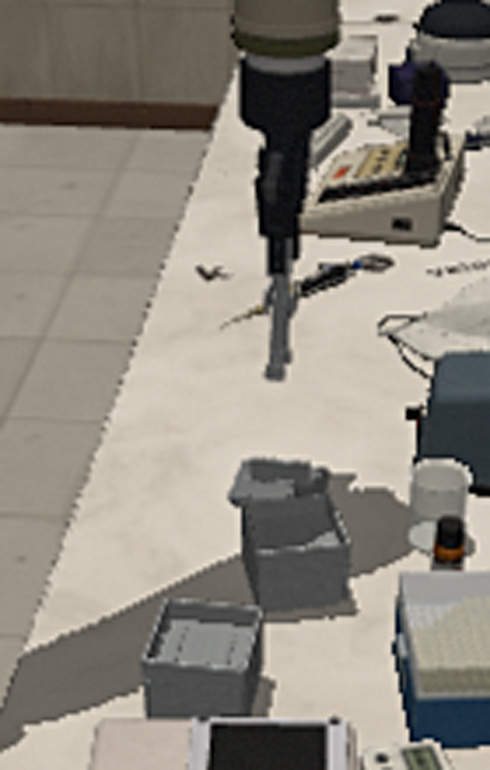

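View pics/w9.png

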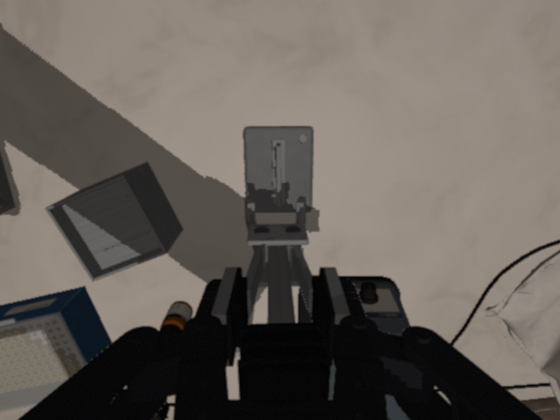

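Run:
```python
from h import *
crop('w9','c18',235,180,320,250,8)
for rel in [.113,.116,.119,.122]:
    tz=.2481-rel
    t=np.radians(84.2);y=np.array([np.cos(t),np.sin(t)]);x=np.array([np.sin(t),-np.cos(t)])
    c=np.array([.4718,.4014])-y*.002
    print(rel,[proj('w9',[*(c+y*s*k*1e-3-x*.009),tz]).round(1).tolist() for s in(-1,1) for k in (16.5,21.5)],[proj('s6',[*(c+y*s*k*1e-3-x*.0),tz]).round(1).tolist() for s in(-1,) for k in (21.5,)])
C=cloud('s6');print(np.round(C[118:131,278],3).tolist())
```

```text
0.113 [[252.1, 200.8], [244.8, 200.8], [300.2, 200.8], [307.4, 200.7]] [[279.2, 127.4]]
0.116 [[252.4, 199.5], [245.2, 199.5], [299.9, 199.5], [307.1, 199.4]] [[279.2, 128.3]]
0.119 [[252.7, 198.2], [245.6, 198.2], [299.7, 198.2], [306.8, 198.2]] [[279.2, 129.1]]
0.122 [[253.0, 197.0], [246.0, 197.0], [299.5, 196.9], [306.6, 196.9]] [[279.2, 130.0]]
[[0.465, 0.379, 0.167], [0.465, 0.384, 0.161], [0.465, 0.381, 0.159], [0.466, 0.375, 0.159], [0.466, 0.377, 0.154], [0.465, 0.381, 0.149], [0.466, 0.377, 0.147], [0.466, 0.379, 0.143], [0.465, 0.383, 0.137], [0.466, 0.38, 0.135], [0.466, 0.38, 0.132], [0.445, 0.617, 0.002], [0.446, 0.609, 0.002]]
```

View pics/c18.png

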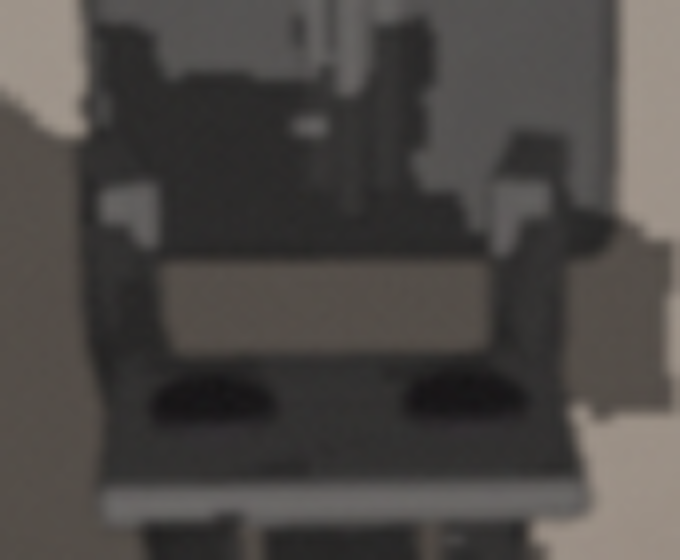

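Run:
```python
from h import *
crop('w9','c19',40,150,200,290,5)
C=cloud('w9');print(np.round(C[215,70],3),np.round(C[250,110],3),np.round(C[190,110],3))
```

```text
[0.483 0.202 0.052] [0.522 0.23  0.052] [0.463 0.246 0.052]
```

View pics/c19.png

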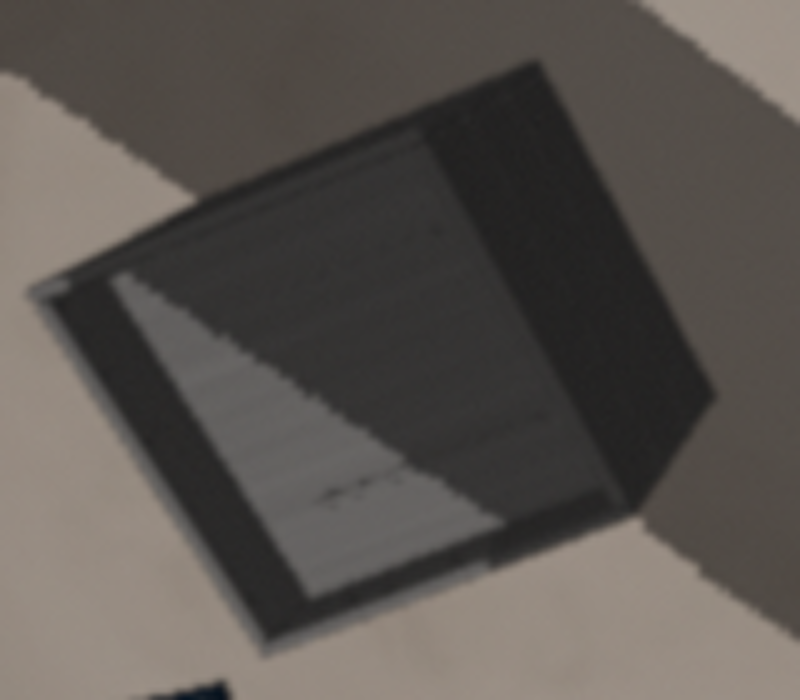

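```bash
cat > rect.py <<'E'
import sys
from h import *
def rect(f,px,z):
    P=onz(f,px,z)[:,:2];n=len(P)
    for i in range(n):
        d=P[(i+1)%n]-P[i];print('edge',i,np.degrees(np.arctan2(d[1],d[0])).round(1),(np.linalg.norm(d)*1e3).round(1))
    c=P.mean(0); a=[np.degrees(np.arctan2(*(P[(i+1)%n]-P[i])[::-1]))%90 for i in range(n)]
    print(P.round(4).tolist(),'centre',c.round(4),'ang mod90',np.round(a,1)); return c
E
python3 - <<'E'
from rect import *
rect('w9',[(46,208),(93,281),(168,253.6),(125,174)],.07)
E
```

```text
edge 0 15.9 78.6
edge 1 105.3 79.4
edge 2 -164.6 80.5
edge 3 -73.4 80.1
[[0.4689, 0.1947], [0.5445, 0.2162], [0.5236, 0.2928], [0.446, 0.2715]] centre [0.4957 0.2438] ang mod90 [15.9 15.3 15.4 16.6]
```

```bash
python3 -m jog '[[[0.009,-0.021,0],[0,0,-0.17],38],[[0.009,-0.021,0],[0,0,-0.17],38],[[0.009,-0.021,0],[0,0,-0.17],38],[[0.009,-0.021,0],[0,0,-0.17],38],[[0.009,-0.021,0],[0,0,-0.17],38]]';python3 -m jog '[[[0.007,-0.018,0],[0,0,-0.13],38],[[0.004,-0.01,0],[0,0,-0.1],38],[[0,0,0],[0,0,0],38]]'; python3 st.py .5328 .2542 .2 15.7
```

```text
clock: 10.85
position: [0.513, 0.293, 0.2368]
ee_rot: [0.468, 0.884, -0.005, -0.007]
ft_force: [-0.1, -0.2, -1.0]
grip_width: 0.399
clock: 11.22
position: [0.5236, 0.2609, 0.2323]
ee_rot: [0.571, 0.821, -0.007, -0.008]
ft_force: [-0.2, 0.6, 0.2]
grip_width: 0.398
pos [0.5236 0.2609 0.2323] yaw 20.36 zax [-0.0216 -0.0029 -0.9998] F [-0.2  0.6  0.2] g 0.398 t 11.22 q [-0.8   0.27  0.32  1.6  -0.09  1.31 -0.11]
d [ 0.0092 -0.0067 -0.0323] rot [ 0.002  -0.0217 -0.0813]
```

```bash
python3 -m jog '[[[0.009,-0.0065,0],[0.002,-0.042,-0.08],38],[[0,0,0],[0,0,0],38],[[0,0,0],[0,0,0],38]]'; python3 st.py .5328 .2542 .2 15.7
python3 - <<'E'
from h import *
snap('wrist','w10');snap('side','s7');crop('s7','c20',200,40,360,220,4)
E
```

```text
clock: 11.6
position: [0.5307, 0.2562, 0.23]
ee_rot: [0.6, 0.8, 0.004, 0.007]
ft_force: [0.0, -0.2, -0.7]
grip_width: 0.401
pos [0.5307 0.2562 0.23  ] yaw 16.29 zax [ 0.0168 -0.0021 -0.9999] F [ 0.  -0.2 -0.7] g 0.401 t 11.6 q [-0.81  0.26  0.33  1.62 -0.08  1.27 -0.18]
d [ 0.0021 -0.002  -0.03  ] rot [ 0.0022  0.0168 -0.0103]
```

View pics/w10.png

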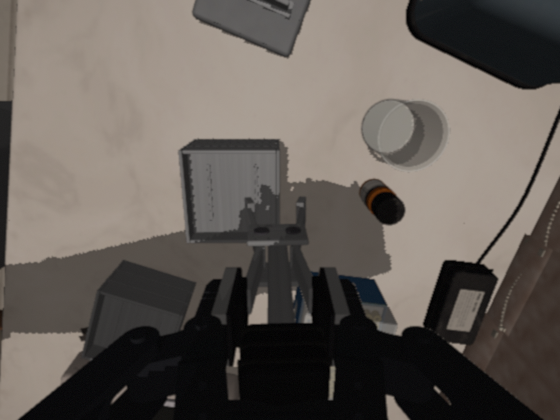

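View pics/c20.png

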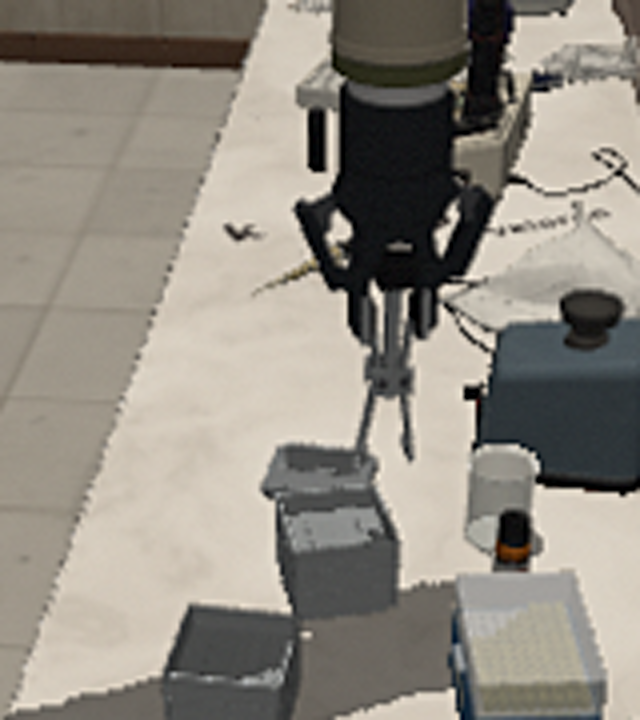

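Run:
```python
from rect import *
crop('w10','c21',170,130,320,260,5)
for rel in [.113,.117,.121,.125]: print(rel,proj('s7',[.5307+.0168*rel-.002,.2562,.230-rel]).round(1))
```

```text
0.113 [296.3 153.5]
0.117 [296.3 154.6]
0.121 [296.3 155.8]
0.125 [296.2 157. ]
```

View pics/c21.png

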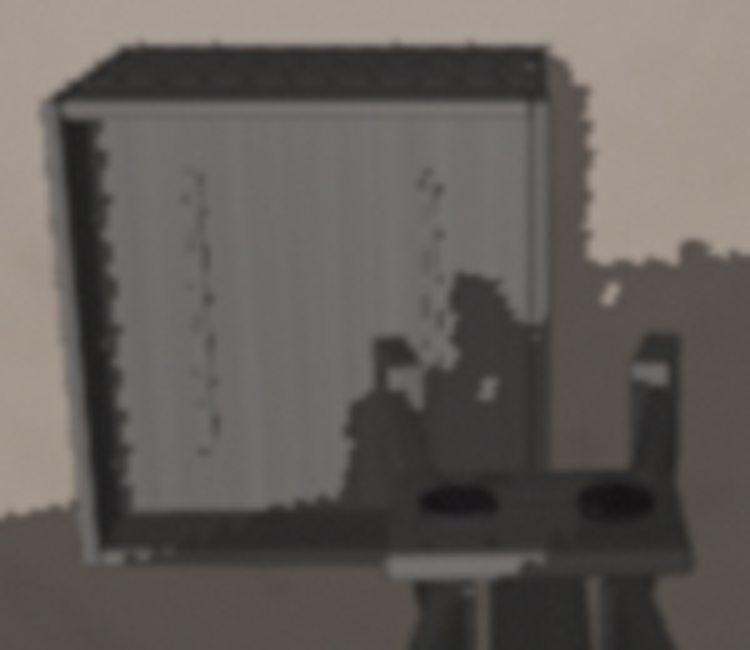

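Run:
```python
from rect import *
P=onz('w10',[(179,150.4),(279.6,150),(188.4,242.4)],.07)[:,:2]
e1=P[1]-P[0];e2=P[2]-P[0]
for e in (e1,e2): print(np.degrees(np.arctan2(e[1],e[0])).round(2),np.linalg.norm(e).round(4))
c=(P[1]+P[2])/2;print(P.round(4),c)
print('tip near-face',onz('w10',[(275.4,197.6)],.112))
```

```text
16.31 0.0786
-73.28 0.0787
[[0.4481 0.2694]
 [0.5235 0.2915]
 [0.4707 0.194 ]] [0.49711233 0.24274087]
tip near-face [[0.52736014 0.26564463 0.112     ]]
```

```bash
python3 -m jog '[[[0.003,-0.0025,-0.01],[0.002,0,-0.005],38],[[0,0,-0.01],[0,0,0],38],[[0,0,0],[0,0,0],38]]'; python3 st.py .5340 .2530 .176 16
python3 - <<'E'
from h import *
snap('wrist','w11');snap('side','s8');crop('w11','c22',170,130,320,260,4);crop('s8','c23',250,100,330,210,6)
E
```

```text
clock: 12.08
position: [0.5338, 0.2535, 0.208]
ee_rot: [0.602, 0.799, 0.005, 0.007]
ft_force: [-0.6, 0.4, -1.1]
grip_width: 0.396
pos [0.5338 0.2535 0.208 ] yaw 16.02 zax [ 1.590e-02 -7.000e-04 -9.999e-01] F [-0.6  0.4 -1.1] g 0.396 t 12.07 q [-0.8   0.28  0.33  1.64 -0.09  1.22 -0.17]
d [ 0.0002 -0.0005 -0.032 ] rot [ 0.0007  0.0159 -0.0002]
```

View pics/c22.png

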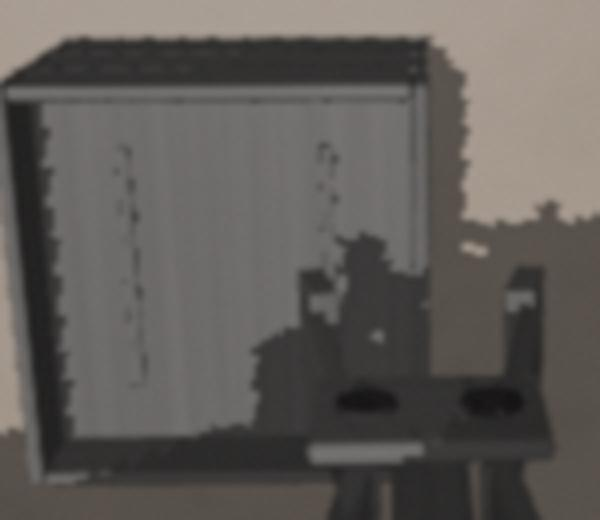

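View pics/c23.png

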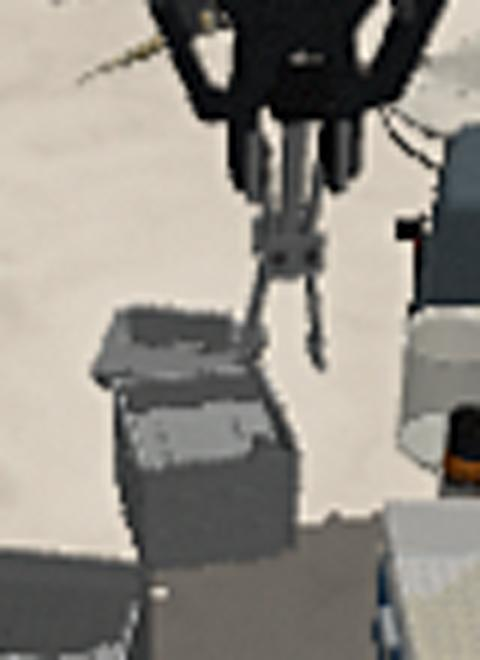

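Aligned: the wall runs between the jaws in both views. Next I'll lower to z ≈ 0.177.

```bash
python3 -m jog '[[[0,0,-0.012],[0,0,0],38],[[0,0,-0.012],[0,0,0],38],[[0,0,-0.005],[0,0,0],38],[[0,0,0],[0,0,0],38]]'; python3 st.py .5340 .2530 .176 16
python3 - <<'E'
from h import *
snap('wrist','w12');snap('side','s9');crop('w12','c22',170,130,320,260,4);crop('s9','c23',250,100,330,210,6)
E
```

```text
clock: 12.68
position: [0.5341, 0.2536, 0.1779]
ee_rot: [0.602, 0.799, 0.005, 0.007]
ft_force: [0.5, 0.2, -0.3]
grip_width: 0.397
pos [0.5341 0.2536 0.1779] yaw 16.02 zax [ 1.710e-02  1.000e-04 -9.999e-01] F [ 0.5  0.2 -0.3] g 0.397 t 12.68 q [-0.8   0.3   0.33  1.68 -0.09  1.16 -0.17]
d [-0.0001 -0.0006 -0.0019] rot [-0.0001  0.0171 -0.0003]
```

View pics/c22.png

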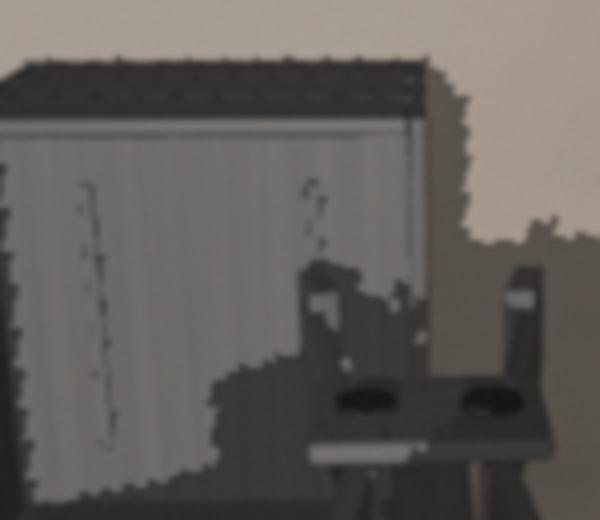

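View pics/c23.png

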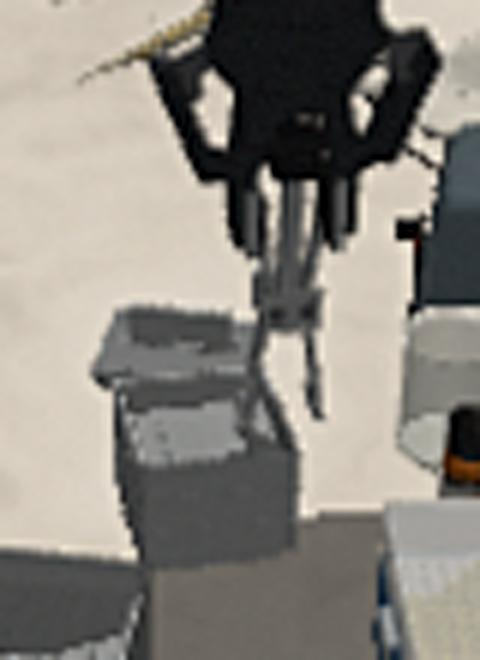

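Run:
```python
from h import *
t=np.radians(16);y=np.array([np.cos(t),np.sin(t)])
for z in [.053,.056,.059,.062,.065]:
    c=np.array([.534,.2536]); print(z,[proj('s9',[*(c+y*k),z]).round(1).tolist() for k in (-.019,.019)])
```

```text
0.053 [[290.6, 172.7], [302.8, 171.4]]
0.056 [[290.6, 171.9], [302.8, 170.6]]
0.059 [[290.6, 171.1], [302.8, 169.8]]
0.062 [[290.7, 170.3], [302.9, 169.0]]
0.065 [[290.7, 169.4], [302.9, 168.1]]
```

```bash
python3 -m jog '[[[0,0,-0.002],[0,0,0],45],[[0,0,-0.002],[0,0,0],52],[[0,0,-0.001],[0,0,0],60],[[0,0,0],[0,0,0],68],[[0,0,0],[0,0,0],72]]'; python3 st.py .5340 .2530 .176 16;python3 -m jog '[[[0,0,0],[0,0,0],85],[[0,0,0],[0,0,0],100],[[0,0,0],[0,0,0],100]]'; python3 st.py .5340 .2530 .176 16
python3 - <<'E'
from h import *
snap('wrist','w13');snap('side','s10');crop('w13','c22',130,130,390,400,3);crop('s10','c23',250,100,330,210,6)
E
```

```text
clock: 13.4
position: [0.5348, 0.254, 0.1741]
ee_rot: [0.602, 0.799, 0.006, 0.007]
ft_force: [0.7, 0.5, 0.1]
grip_width: 0.719
pos [0.5348 0.254  0.1741] yaw 16.02 zax [ 0.0191  0.0014 -0.9998] F [0.7 0.5 0.1] g 0.719 t 13.4 q [-0.8   0.3   0.33  1.68 -0.1   1.15 -0.17]
d [-0.0008 -0.001   0.0019] rot [-0.0014  0.0191 -0.0003]
clock: 13.78
position: [0.535, 0.2541, 0.1745]
ee_rot: [0.602, 0.799, 0.007, 0.007]
ft_force: [-0.6, -0.1, 0.8]
grip_width: 0.996
pos [0.535  0.2541 0.1745] yaw 16.02 zax [ 0.0196  0.0018 -0.9998] F [-0.6 -0.1  0.8] g 0.996 t 13.78 q [-0.8   0.3   0.33  1.68 -0.1   1.15 -0.17]
d [-0.001  -0.0011  0.0015] rot [-0.0018  0.0196 -0.0003]
```

View pics/c22.png

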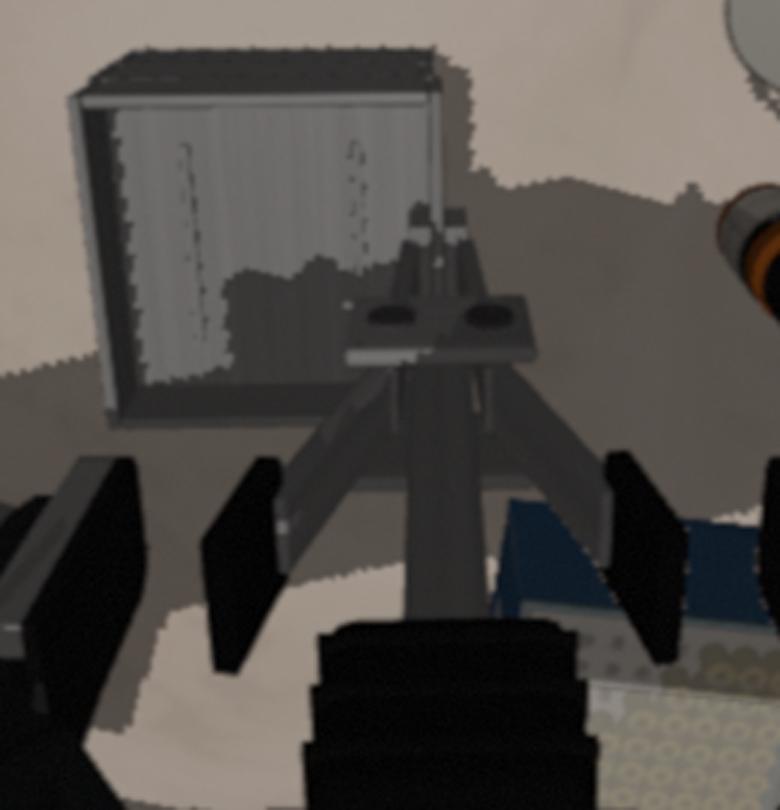

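View pics/c23.png

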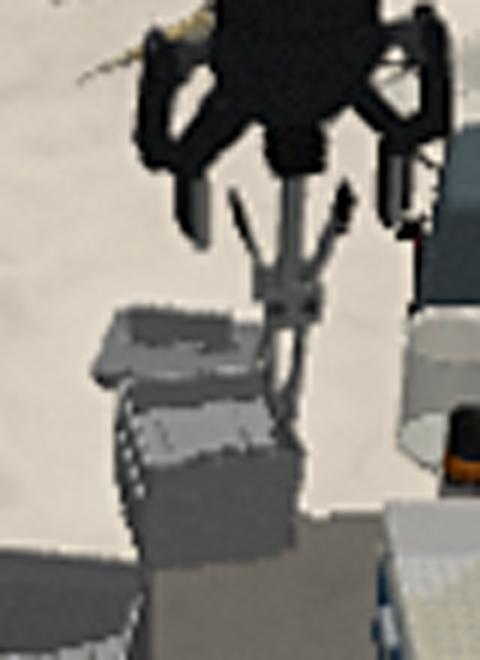

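Run:
```python
from rect import *
P=onz('w13',[(154,161.7),(276.7,160.7),(166.7,270.7)],.07)[:,:2]
for e in (P[1]-P[0],P[2]-P[0]): print(np.degrees(np.arctan2(e[1],e[0])).round(2),np.linalg.norm(e).round(4))
print(P.round(4),(P[1]+P[2])/2)
C=cloud('w13')
for u,v in [(180,180),(240,180),(180,240),(200,200)]: print(C[v,u].round(4))
C=cloud('w12')
print('before')
for u,v in [(190,180),(240,180),(190,240),(200,200)]: print(C[v,u].round(4))
C=cloud('w13'); print('head',C[370,270:300:8].round(4), C[350,280].round(4))
```

```text
16.22 0.0777
-74.05 0.0777
[[0.4503 0.2703]
 [0.5249 0.292 ]
 [0.4716 0.1956]] [0.49826473 0.24383477]
[0.465  0.2573 0.0521]
[0.5051 0.2685 0.0521]
[0.4735 0.2122 0.0517]
[0.4813 0.2466 0.052 ]
before
[0.4697 0.257  0.051 ]
[0.5038 0.2671 0.0529]
[0.479  0.212  0.0525]
[0.4795 0.2442 0.0508]
head [[0.5294 0.2636 0.2176]
 [0.5315 0.2645 0.218 ]
 [0.5336 0.2652 0.2181]
 [0.5355 0.2664 0.2189]] [0.5321 0.2649 0.2103]
```

```bash
python3 -m jog '[[[-0.0006,-0.0005,0.012],[-0.002,0.0196,0],100],[[0,0,0.012],[0,0,0],100],[[0,0,0.005],[0,0,0],100],[[0,0,0],[0,0,0],100]]'; python3 st.py .5344 .2536 .208 16
```

```text
clock: 14.38
position: [0.5342, 0.2536, 0.2044]
ee_rot: [0.602, 0.799, -0.0, 0.0]
ft_force: [-0.1, 0.0, 0.7]
grip_width: 0.997
pos [0.5342 0.2536 0.2044] yaw 16.03 zax [ 1.e-04 -3.e-04 -1.e+00] F [-0.1  0.   0.7] g 0.997 t 14.38 q [-0.79  0.29  0.33  1.63 -0.1   1.23 -0.16]
d [ 0.0002 -0.      0.0036] rot [ 0.0003  0.0001 -0.0005]
```

```bash
python3 -m jog '[[[0,0,0.003],[0,0,0],80],[[0,0,0],[0,0,0],60],[[0,0,0],[0,0,0],45],[[0,0,0],[0,0,0],34],[[0,0,0],[0,0,0],26]]' 30; python3 -m jog '[[[0,0,0],[0,0,0],26]]'; python3 st.py .5344 .2536 .208 16
python3 - <<'E'
from h import *
snap('wrist','w14');crop('w14','c22',130,130,390,400,3)
E
```

```text
clock: 15.0
position: [0.5343, 0.2538, 0.2076]
ee_rot: [0.602, 0.799, 0.0, 0.0]
ft_force: [0.4, -0.3, 2.1]
grip_width: 0.3
clock: 15.12
position: [0.5342, 0.2538, 0.2076]
ee_rot: [0.602, 0.799, 0.0, 0.0]
ft_force: [0.2, -0.1, 3.4]
grip_width: 0.302
pos [0.5342 0.2538 0.2076] yaw 16.04 zax [ 6.e-04 -0.e+00 -1.e+00] F [ 0.2 -0.1  3.4] g 0.302 t 15.12 q [-0.79  0.29  0.33  1.63 -0.1   1.24 -0.17]
d [ 0.0002 -0.0002  0.0004] rot [ 0.      0.0006 -0.0007]
```

View pics/c22.png

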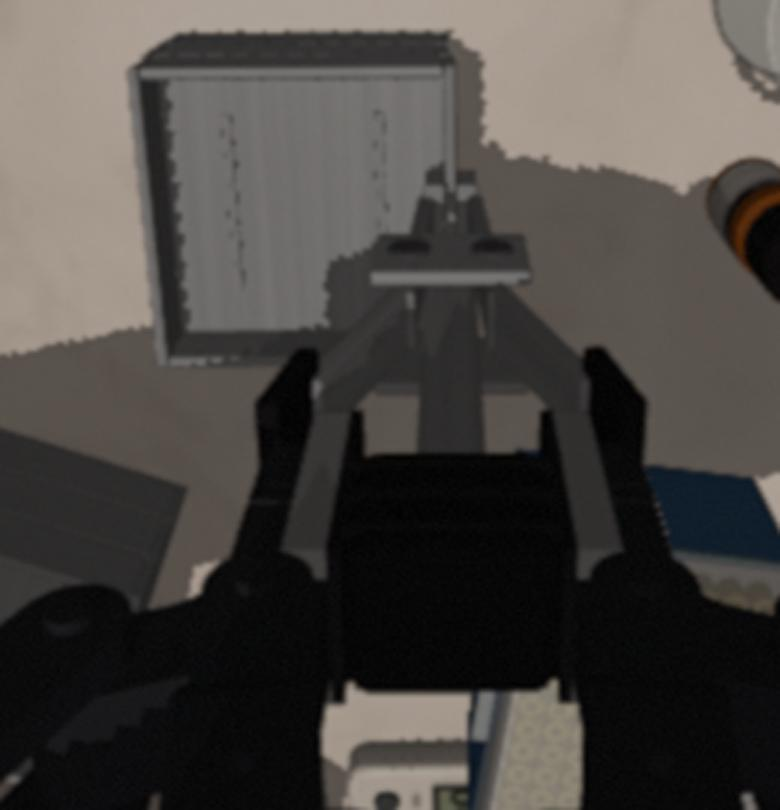

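```bash
python3 -m jog '[[[0,0,0.006],[0,0,0],26],[[0,0,0.008],[0,0,0],26],[[0,0,0.01],[0,0,0],26],[[0,0,0.01],[0,0,0],26],[[0,0,0],[0,0,0],26]]' 40; python3 st.py .5344 .2536 .208 16
python3 - <<'E'
from h import *
snap('wrist','w15');snap('side','s11');crop('s11','c23',240,90,340,220,6)
E
```

```text
clock: 15.8
position: [0.534, 0.2536, 0.2437]
ee_rot: [0.602, 0.799, -0.0, 0.0]
ft_force: [-0.8, 0.3, -1.1]
grip_width: 0.298
pos [0.534  0.2536 0.2437] yaw 16.03 zax [ 0.e+00 -5.e-04 -1.e+00] F [-0.8  0.3 -1.1] g 0.298 t 15.8 q [-0.8   0.26  0.33  1.58 -0.09  1.31 -0.17]
d [ 0.0004  0.     -0.0357] rot [ 0.0005  0.     -0.0005]
```

View pics/w15.png

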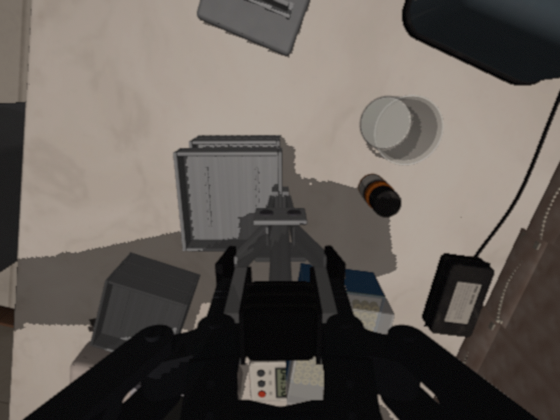

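View pics/c23.png

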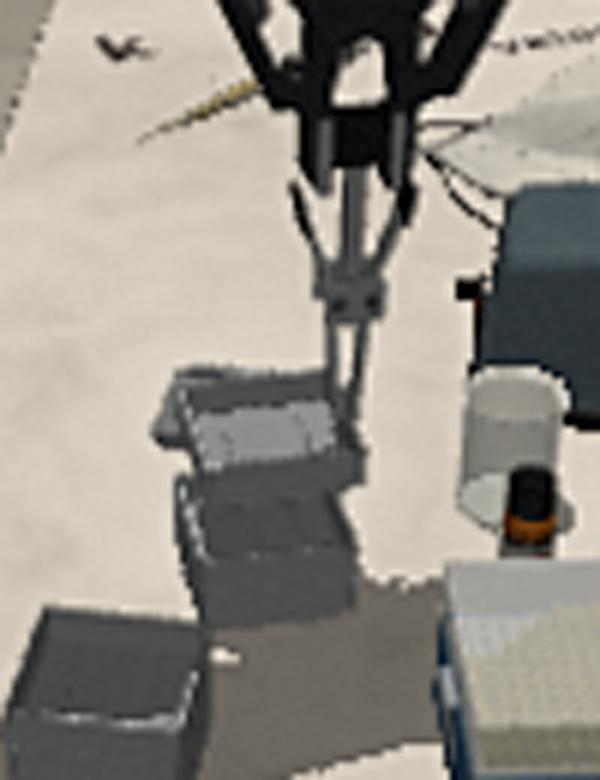

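```bash
python3 - <<'E'
from h import *
for f in ['side0','scene0']:
    im=cv2.imread(f'pics/{f}.png');g=im.max(2)
    C=cloud(f); m=((g<60)&(C[...,2]>.05)&(C[...,2]<.068)&(C[...,0]>.4)&(C[...,0]<.6)&(C[...,1]<.02)&(C[...,1]>-.4)).astype(np.uint8)
    m=cv2.morphologyEx(m,cv2.MORPH_OPEN,np.ones((3,3),np.uint8))
    cs,_=cv2.findContours(m,cv2.RETR_EXTERNAL,cv2.CHAIN_APPROX_NONE)
    for c in cs:
        if cv2.contourArea(c)<100: continue
        P=onz(f,c[:,0,:].astype(float),.059)[:,:2].astype(np.float32)
        r=cv2.minAreaRect(P*1000);print(f,np.round(r[0],1),np.round(r[1],1),round(r[2],1))
E
python3 -m jog '[[[-0.005,-0.03,0.02],[0,0,0],26],[[-0.005,-0.04,0.02],[0,0,0],26],[[-0.005,-0.04,0.015],[0,0,0],26],[[-0.005,-0.04,0],[0,0,0],26],[[0,-0.02,0],[0,0,0],26]]'; python3 st.py .5344 .2536 .208 16
```

```text
side0 [ 516.7 -333.9] [82.5 79.9] 5.1
side0 [ 510.3 -238.1] [81.4 81.7] 3.3
side0 [ 424.1 -207.5] [49.8 35.7] 22.5
side0 [ 503.2 -142. ] [79.9 81. ] 3.4
side0 [497.6 -45.8] [81.9 78.1] 5.2
scene0 [ 515.5 -334.8] [70.7 75.5] 4.9
scene0 [ 509.6 -239. ] [69.4 75.4] 5.0
scene0 [ 502.9 -144. ] [69.5 73.8] 4.4
scene0 [496.7 -47.7] [69.4 74.2] 3.2
clock: 16.52
position: [0.5111, 0.0804, 0.2965]
ee_rot: [0.6, 0.8, -0.002, -0.001]
ft_force: [0.9, 0.5, -0.8]
grip_width: 0.3
pos [0.5111 0.0804 0.2965] yaw 16.27 zax [-0.0046 -0.0028 -1.    ] F [ 0.9  0.5 -0.8] g 0.3 t 16.52 q [-0.66  0.06  0.44  1.69 -0.03  1.4   0.07]
d [ 0.0233  0.1732 -0.0885] rot [ 0.0028 -0.0046 -0.0047]
```

```bash
python3 -m jog '[[[0.005,-0.04,0.001],[0,0,-0.027],26],[[0.005,-0.045,0.001],[0,0,-0.027],26],[[0.005,-0.045,0.001],[0,0,-0.027],26],[[0.005,-0.045,0.001],[0,0,-0.027],26],[[0.005,-0.045,0.001],[0,0,-0.027],26]]';python3 -m jog '[[[0.005,-0.045,0.001],[0,0,-0.027],26],[[0.005,-0.045,0.001],[0,0,-0.027],26],[[0.003,-0.035,0.001],[0,0,-0.02],26],[[0,-0.02,0],[0,0,0],26],[[0,0,0],[0,0,0],26]]'; python3 st.py .5544 -.3314 .235 3.8
python3 - <<'E'
from h import *
snap('wrist','w16');snap('side','s12')
E
```

```text
clock: 17.15
position: [0.537, -0.1404, 0.2998]
ee_rot: [0.65, 0.76, -0.002, -0.002]
ft_force: [0.2, 0.8, -0.9]
grip_width: 0.301
clock: 17.77
position: [0.5516, -0.2905, 0.2996]
ee_rot: [0.679, 0.734, -0.004, -0.003]
ft_force: [0.3, 0.2, -0.9]
grip_width: 0.304
pos [ 0.5516 -0.2905  0.2996] yaw 4.51 zax [-1.020e-02 -9.000e-04 -9.999e-01] F [ 0.3  0.2 -0.9] g 0.304 t 17.77 q [-0.13  0.37  0.73  1.41 -0.24  1.46  0.67]
d [ 0.0028 -0.0409 -0.0646] rot [ 0.0009 -0.0102 -0.0124]
```

View pics/w16.png

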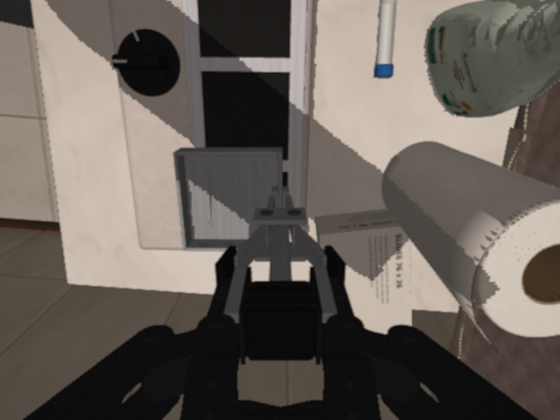

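View pics/s12.png

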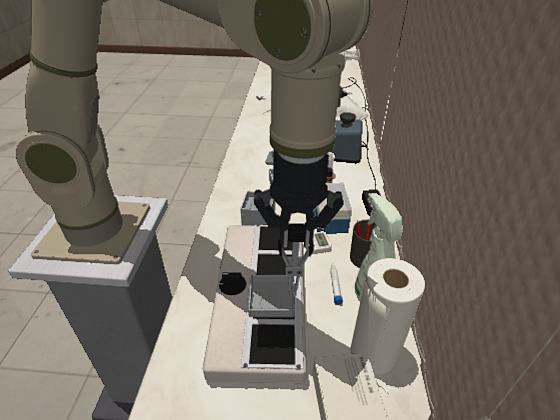

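Run:
```python
from h import *
C=cloud('w16')
roi=C[150:330,380:560].reshape(-1,3);roi=roi[roi[:,2]>.05]
print('min x',np.percentile(roi[:,0],[0.5,5,50]),'z',np.percentile(roi[:,2],[5,50,95]))
C=cloud('side0');roi=C[255:370,345:425].reshape(-1,3);roi=roi[(roi[:,2]>.05)&(roi[:,1]<-.2)];print(roi.min(0),roi.max(0))
```

```text
min x [0.58459958 0.67193561 0.68871733] z [0.06001706 0.19196419 0.22777575]
[ 0.56189298 -0.74794567  0.05004761] [ 0.80834156 -0.20015467  0.73038566]
```

```bash
python3 -m jog '[[[0.0015,-0.02,-0.01],[0,-0.005,-0.012],26],[[0.0015,-0.02,-0.01],[0,-0.005,0],26],[[0,0,-0.01],[0,0,0],26],[[0,0,0],[0,0,0],26]]'; python3 st.py .5544 -.3314 .235 3.8
python3 - <<'E'
from h import *
snap('wrist','w17');crop('w17','c24',160,40,320,280,3)
E
```

```text
clock: 18.38
position: [0.5568, -0.3262, 0.2669]
ee_rot: [0.68, 0.733, 0.001, -0.001]
ft_force: [1.0, -0.4, -1.7]
grip_width: 0.297
pos [ 0.5568 -0.3262  0.2669] yaw 4.24 zax [ 6.0e-04  2.7e-03 -1.0e+00] F [ 1.  -0.4 -1.7] g 0.297 t 18.38 q [-0.06  0.43  0.72  1.41 -0.29  1.41  0.74]
d [-0.0024 -0.0052 -0.0319] rot [-0.0027  0.0006 -0.0076]
```

View pics/c24.png

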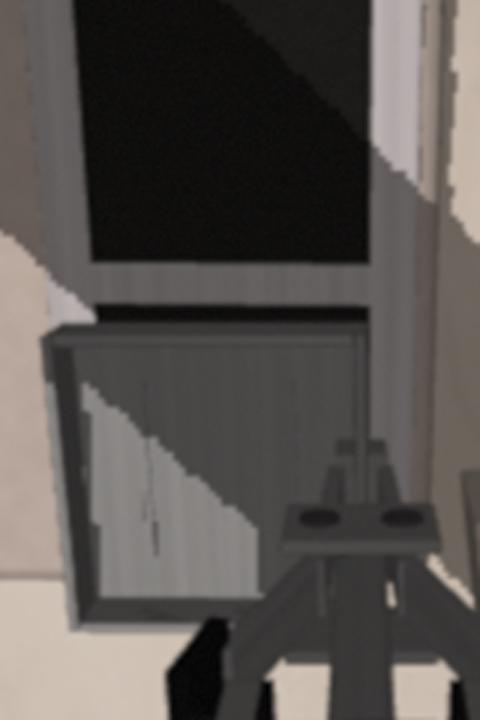

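Run:
```python
from rect import *
for z in (.125,.129,.133):
    P=onz('w17',[(174,153.3),(282.7,149),(184,250)],z)[:,:2]
    print(z,[(np.degrees(np.arctan2(e[1],e[0])).round(2),np.linalg.norm(e).round(4)) for e in (P[1]-P[0],P[2]-P[0])],(P[1]+P[2])/2-[.5568,-.3262])
M=onz('w17',[(192.3,141.7),(283.3,142),(190.5,127.7),(283,127.7)],.059);print(M.round(4))
C=cloud('w17');print(C[190:230:12,200:240:10,2].round(3).tolist())
```

```text
0.125 [(np.float64(6.44), np.float64(0.0802)), (np.float64(-85.38), np.float64(0.0783))] [-0.03695377 -0.00214688]
0.129 [(np.float64(6.44), np.float64(0.079)), (np.float64(-85.38), np.float64(0.0772))] [-0.03647926 -0.00083897]
0.133 [(np.float64(6.44), np.float64(0.0778)), (np.float64(-85.38), np.float64(0.076))] [-0.03600474  0.00046895]
[[ 0.4752 -0.2949  0.059 ]
 [ 0.5579 -0.2891  0.059 ]
 [ 0.4736 -0.2825  0.059 ]
 [ 0.5567 -0.2764  0.059 ]]
[[0.11, 0.109, 0.112, 0.11], [0.108, 0.11, 0.11, 0.11], [0.109, 0.11, 0.11, 0.11], [0.11, 0.109, 0.111, 0.109]]
```

```bash
python3 -m jog '[[[-0.0018,-0.0055,-0.012],[-0.003,0,-0.006],26],[[0,0,-0.012],[0,0,0],26],[[0,0,-0.006],[0,0,0],26],[[0,0,-0.002],[0,0,0],26]]'; python3 st.py .555 -.332 .228 3.8
```

```text
clock: 18.92
position: [0.5555, -0.3309, 0.2338]
ee_rot: [0.682, 0.731, 0.001, 0.001]
ft_force: [-0.3, 0.2, -1.2]
grip_width: 0.299
pos [ 0.5555 -0.3309  0.2338] yaw 3.98 zax [ 2.1e-03 -6.0e-04 -1.0e+00] F [-0.3  0.2 -1.2] g 0.299 t 18.93 q [-0.05  0.45  0.72  1.46 -0.3   1.34  0.75]
d [-0.0005 -0.0011 -0.0058] rot [ 0.0006  0.0021 -0.0031]
```

```bash
python3 -m jog '[[[0,-0.001,-0.004],[0,0,-0.003],26],[[0,0,-0.002],[0,0,0],26],[[0,0,-0.002],[0,0,0],26]]'; python3 st.py .555 -.332 .228 3.8
python3 - <<'E'
from h import *
snap('wrist','w18');crop('w18','c24',160,40,320,280,3)
C=cloud('w18');print(C[190:230:12,200:240:10,2].round(3).tolist())
E
```

```text
clock: 19.3
position: [0.5563, -0.3321, 0.2264]
ee_rot: [0.683, 0.73, 0.001, 0.002]
ft_force: [0.9, 1.0, 8.5]
grip_width: 0.3
pos [ 0.5563 -0.3321  0.2264] yaw 3.81 zax [ 0.0042 -0.0014 -1.    ] F [0.9 1.  8.5] g 0.3 t 19.3 q [-0.05  0.46  0.72  1.47 -0.31  1.33  0.75]
d [-0.0013  0.0001  0.0016] rot [ 0.0014  0.0042 -0.0001]
[[0.071, 0.07, 0.072, 0.072], [0.074, 0.073, 0.073, 0.071], [0.071, 0.074, 0.071, 0.071], [0.072, 0.072, 0.072, 0.071]]
```

View pics/c24.png

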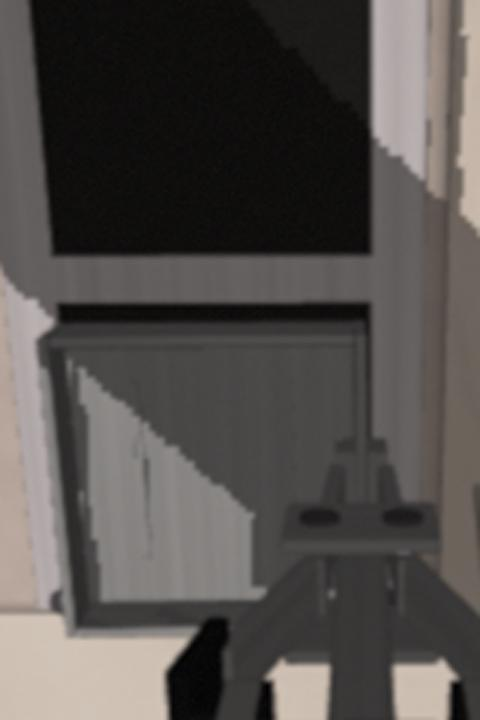

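```bash
python3 -m jog '[[[0,0,0.001],[0,0,0],30],[[0,0,0],[0,0,0],50],[[0,0,0],[0,0,0],80],[[0,0,0],[0,0,0],100],[[0,0,0],[0,0,0],100]]'; python3 st.py .5555 -.332 .188 3.8
python3 - <<'E'
from h import *
snap('wrist','w19');crop('w19','c24',130,130,390,400,3)
E
```

```text
clock: 19.98
position: [0.5564, -0.3324, 0.2279]
ee_rot: [0.683, 0.73, 0.001, 0.002]
ft_force: [-0.5, 0.1, 0.5]
grip_width: 0.999
pos [ 0.5564 -0.3324  0.2279] yaw 3.8 zax [ 0.0049 -0.0017 -1.    ] F [-0.5  0.1  0.5] g 0.999 t 19.98 q [-0.05  0.46  0.72  1.46 -0.3   1.33  0.75]
d [-0.0009  0.0004 -0.0399] rot [ 0.0017  0.0049 -0.    ]
```

View pics/c24.png

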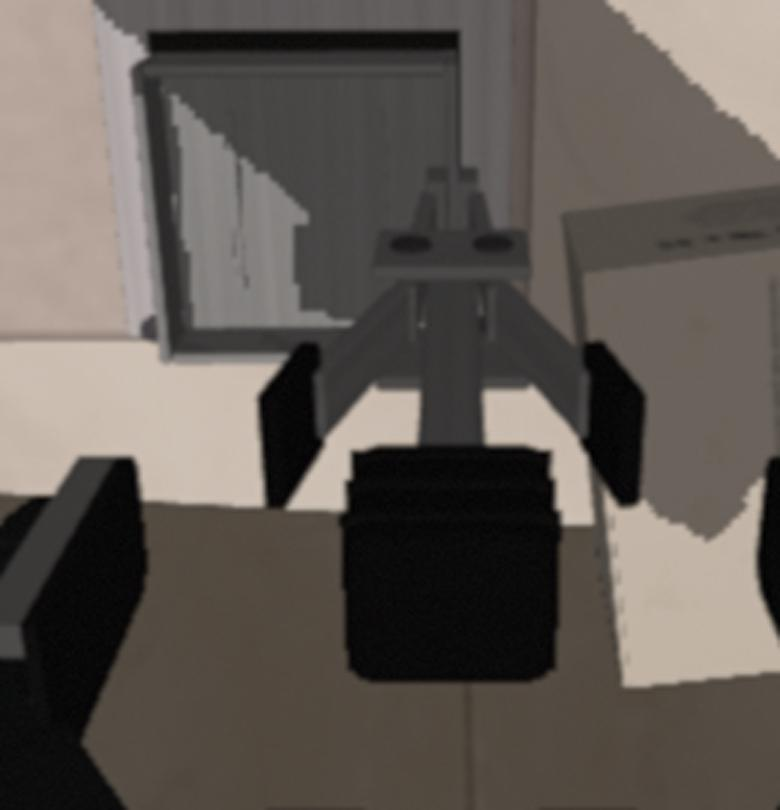

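```bash
python3 -m jog '[[[-0.0006,0,-0.012],[0.002,0.005,0],100],[[0,0,-0.012],[0,0,0],100],[[0,0,-0.008],[0,0,0],100],[[0,0,-0.004],[0,0,0],100],[[0,0,0],[0,0,0],100]]'; python3 st.py .5558 -.332 .187 3.8
```

```text
clock: 20.65
position: [0.5563, -0.3324, 0.1896]
ee_rot: [0.683, 0.73, 0.0, 0.0]
ft_force: [1.4, -0.8, 5.8]
grip_width: 0.996
pos [ 0.5563 -0.3324  0.1896] yaw 3.81 zax [ 9.e-04 -0.e+00 -1.e+00] F [ 1.4 -0.8  5.8] g 0.996 t 20.65 q [-0.04  0.49  0.7   1.51 -0.32  1.26  0.77]
d [-0.0005  0.0004 -0.0026] rot [ 0.      0.0009 -0.0003]
```

```bash
python3 -m jog '[[[0,0,0.0025],[0,0,0],100],[[0,0,0],[0,0,0],100]]'; python3 st.py .5558 -.332 .192 3.8
python3 - <<'E'
from h import *
snap('side','s13');crop('s13','c25',230,170,330,290,5)
E
```

```text
clock: 20.9
position: [0.5562, -0.3325, 0.1923]
ee_rot: [0.683, 0.73, 0.0, 0.0]
ft_force: [0.0, -0.1, 0.2]
grip_width: 1.002
pos [ 0.5562 -0.3325  0.1923] yaw 3.81 zax [ 7.e-04 -1.e-04 -1.e+00] F [ 0.  -0.1  0.2] g 1.002 t 20.9 q [-0.04  0.49  0.7   1.5  -0.32  1.27  0.77]
d [-0.0004  0.0005 -0.0003] rot [ 0.0001  0.0007 -0.0002]
```

View pics/c25.png

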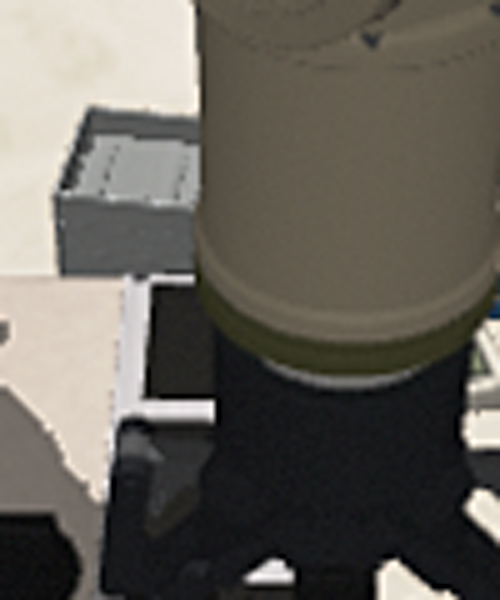

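Clear of contact now. Next I'll squeeze the handles.

```bash
python3 -m jog '[[[0,0,0],[0,0,0],70],[[0,0,0],[0,0,0],62],[[0,0,0.001],[0,0,0],56],[[0,0,0.001],[0,0,0],50],[[0,0,0.001],[0,0,0],45]]' 25; python3 -m jog '[[[0,0,0],[0,0,0],41],[[0,0,0],[0,0,0],38],[[0,0,0],[0,0,0],38]]' 25; python3 st.py .5558 -.332 .192 3.8
python3 - <<'E'
from h import *
snap('wrist','w20');crop('w20','c24',130,130,390,400,3)
E
```

```text
clock: 21.58
position: [0.5557, -0.3322, 0.1945]
ee_rot: [0.683, 0.73, -0.0, -0.001]
ft_force: [-0.3, -1.1, -0.2]
grip_width: 0.452
clock: 21.95
position: [0.5557, -0.3322, 0.1946]
ee_rot: [0.683, 0.73, -0.0, -0.0]
ft_force: [-0.9, 0.4, -0.6]
grip_width: 0.397
pos [ 0.5557 -0.3322  0.1946] yaw 3.81 zax [-7.e-04  6.e-04 -1.e+00] F [-0.9  0.4 -0.6] g 0.397 t 21.95 q [-0.04  0.48  0.7   1.5  -0.32  1.27  0.76]
d [ 0.0001  0.0002 -0.0026] rot [-0.0006 -0.0007 -0.0001]
```

View pics/c24.png

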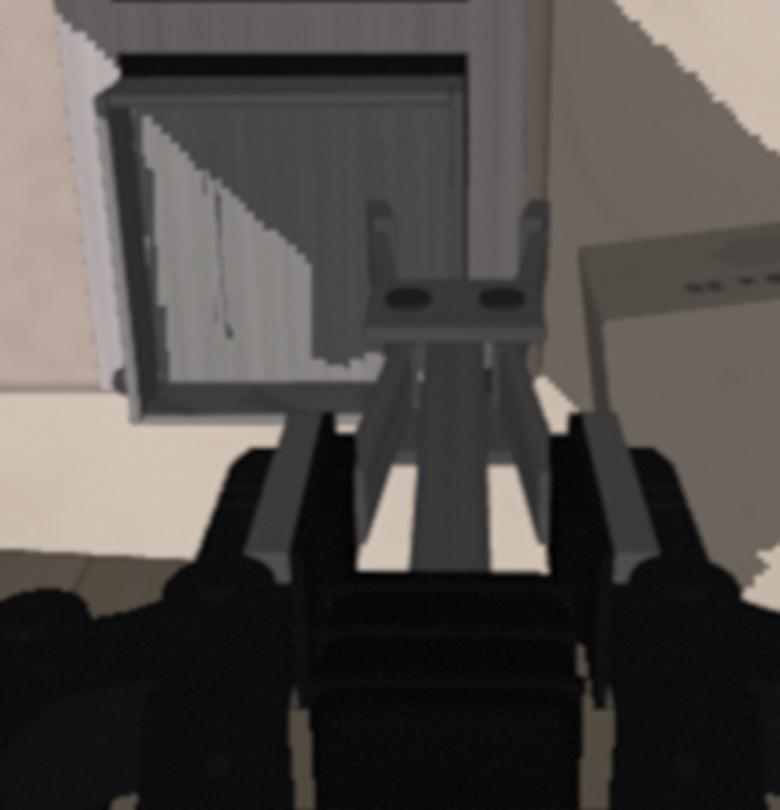

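```bash
python3 -m jog '[[[0,0,0.01],[0,0,0],38],[[0,0,0.02],[0,0,0],38],[[0,0,0.03],[0,0,0],38],[[0,0,0.02],[0,0,0],38],[[0,0,0],[0,0,0],38]]'; python3 st.py .5558 -.332 .192 3.8
python3 - <<'E'
from h import *
snap('wrist','w21')
C=cloud('w21')
E
```

```text
clock: 22.62
position: [0.5558, -0.3328, 0.2824]
ee_rot: [0.683, 0.73, 0.0, 0.001]
ft_force: [0.2, 0.8, -1.3]
grip_width: 0.395
pos [ 0.5558 -0.3328  0.2824] yaw 3.78 zax [ 0.0025 -0.0012 -1.    ] F [ 0.2  0.8 -1.3] g 0.395 t 22.62 q [-0.05  0.43  0.73  1.38 -0.29  1.43  0.74]
d [-0.      0.0008 -0.0904] rot [0.0012 0.0025 0.0004]
```

View pics/w21.png

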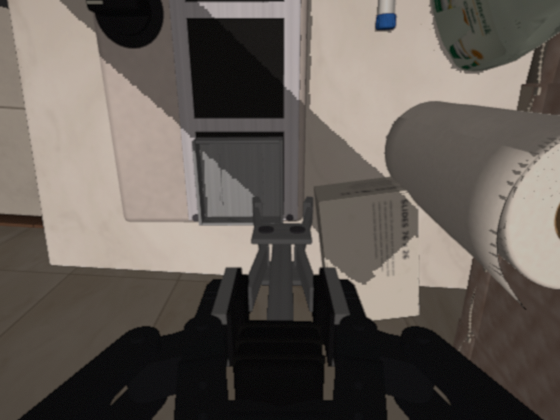

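```bash
python3 -m jog '[[[-0.002,0.04,0],[0,0,0.018],38],[[-0.002,0.05,0],[0,0,0.018],38],[[-0.002,0.05,0],[0,0,0.018],38],[[-0.002,0.05,0],[0,0,0.018],38],[[-0.002,0.05,0],[0,0,0.018],38]]';python3 -m jog '[[[-0.002,0.05,0],[0,0,0.018],38],[[-0.002,0.05,0],[0,0,0.018],38],[[-0.002,0.05,0],[0,0,0.018],38],[[-0.002,0.05,0],[0,0,0.018],38],[[-0.002,0.03,0],[0,0,0.018],38]]'; python3 st.py .5340 .2536 .2 16
```

```text
clock: 23.3
position: [0.5416, -0.0897, 0.2777]
ee_rot: [0.652, 0.759, -0.002, -0.001]
ft_force: [-0.0, 0.2, -0.9]
grip_width: 0.395
clock: 23.92
position: [0.528, 0.1496, 0.2746]
ee_rot: [0.614, 0.789, -0.004, -0.002]
ft_force: [-0.7, -0.5, -0.6]
grip_width: 0.397
pos [0.528  0.1496 0.2746] yaw 14.19 zax [-0.0078 -0.0033 -1.    ] F [-0.7 -0.5 -0.6] g 0.397 t 23.93 q [-0.76  0.16  0.46  1.64 -0.07  1.36 -0.05]
d [ 0.006   0.104  -0.0746] rot [ 0.0034 -0.0077  0.0315]
```

```bash
python3 -m jog '[[[0.003,0.04,-0.02],[0.003,-0.008,0.016],38],[[0.003,0.04,-0.02],[0,0,0.016],38],[[0,0.015,-0.015],[0,0,0],38],[[0,0,0],[0,0,0],38]]'; python3 st.py .5340 .2536 .2 16
python3 - <<'E'
from h import *
snap('wrist','w22');crop('w22','c24',140,110,340,310,3.5);snap('side','s14')
E
```

```text
clock: 24.42
position: [0.5338, 0.2466, 0.2165]
ee_rot: [0.601, 0.799, -0.001, 0.001]
ft_force: [0.6, -1.1, -0.9]
grip_width: 0.394
pos [0.5338 0.2466 0.2165] yaw 16.12 zax [-6.0e-04 -2.7e-03 -1.0e+00] F [ 0.6 -1.1 -0.9] g 0.394 t 24.43 q [-0.84  0.28  0.39  1.63 -0.11  1.26 -0.14]
d [ 0.0002  0.007  -0.0165] rot [ 0.0027 -0.0006 -0.002 ]
```

View pics/c24.png

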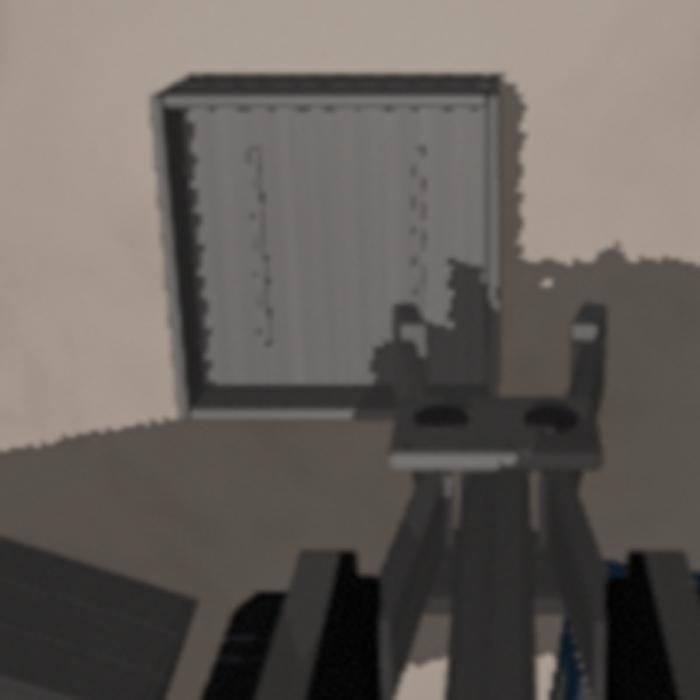

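View pics/s14.png

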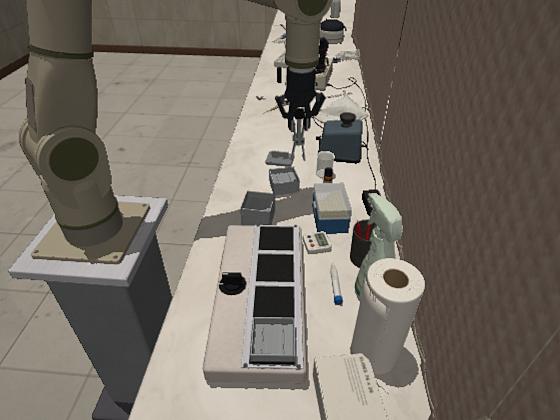

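```bash
cat >> rect.py <<'E'
def three(f,px,z,wall=.0385):
    P=onz(f,px,z)[:,:2]
    ex,ey=P[1]-P[0],P[2]-P[0]
    a=np.degrees(np.arctan2(ex[1],ex[0])); b=np.degrees(np.arctan2(ey[1],ey[0]))+90
    c=(P[1]+P[2])/2; t=np.radians((a+b)/2)
    print('len',np.linalg.norm(ex).round(4),np.linalg.norm(ey).round(4),'ang',a.round(2),b.round(2),'centre',c.round(4),'backwall',(c+wall*np.array([np.cos(t),np.sin(t)])).round(4))
def tip(f,px,z,yaw):
    p=onz(f,[px],z)[0,:2];t=np.radians(yaw);xd=np.array([-np.sin(t),np.cos(t)])
    print('tip centre',(p-.009*xd).round(4))
E
python3 - <<'E'
from rect import *
three('w22',[(183.7,136.6),(282.9,136.6),(192,229.4)],.05)
for z in (.097,.101):tip('w22',(282.9,197),z,16.1)
E
```

```text
len 0.0787 0.0795 ang 16.08 16.21 centre [0.497  0.2427] backwall [0.534  0.2534]
tip centre [0.536  0.2489]
tip centre [0.5356 0.25  ]
```

```bash
python3 -m jog '[[[-0.0005,0.005,-0.015],[0.002,0,-0.002],38],[[0,0,-0.015],[0,0,0],38],[[0,0,-0.01],[0,0,0],38],[[0,0,0],[0,0,0],38]]'; python3 st.py .5337 .2530 .157 16.1
python3 - <<'E'
from h import *
snap('wrist','w23');crop('w23','c24',140,110,340,310,3)
E
```

```text
clock: 25.02
position: [0.5353, 0.2473, 0.1768]
ee_rot: [0.605, 0.796, 0.001, 0.001]
ft_force: [0.1, 0.0, 0.6]
grip_width: 0.393
pos [0.5353 0.2473 0.1768] yaw 15.59 zax [ 0.0032  0.0011 -1.    ] F [0.1 0.  0.6] g 0.393 t 25.02 q [-0.83  0.31  0.39  1.68 -0.13  1.18 -0.14]
d [-0.0016  0.0057 -0.0198] rot [-0.0011  0.0032  0.0088]
```

View pics/c24.png

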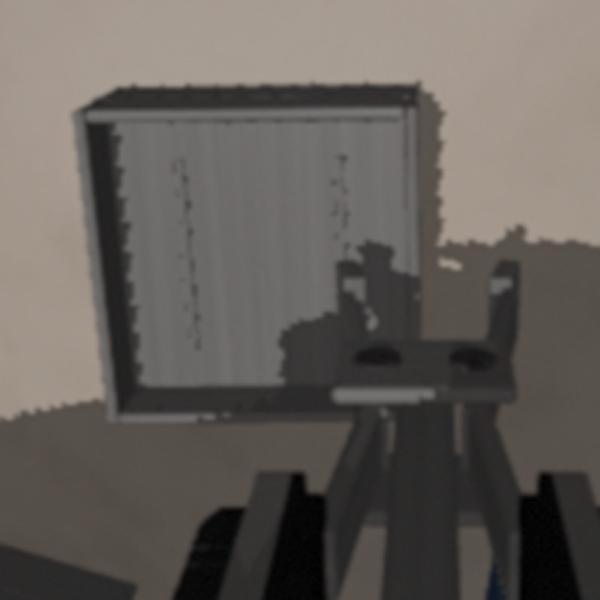

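```bash
python3 -m jog '[[[-0.0016,0.0057,0],[0,0.003,0.009],38],[[0,0,0],[0,0,0],38]]'; python3 st.py .5337 .2530 .157 16.1
```

```text
clock: 25.32
position: [0.5342, 0.2539, 0.1781]
ee_rot: [0.601, 0.799, 0.001, -0.0]
ft_force: [-0.6, -1.2, -1.7]
grip_width: 0.396
pos [0.5342 0.2539 0.1781] yaw 16.16 zax [ 0.0016  0.0022 -1.    ] F [-0.6 -1.2 -1.7] g 0.396 t 25.32 q [-0.84  0.31  0.38  1.67 -0.13  1.18 -0.14]
d [-0.0005 -0.0009 -0.0211] rot [-0.0022  0.0016 -0.001 ]
```

```bash
python3 -m jog '[[[0,0,-0.01],[0,0,0],38],[[0,0,-0.008],[0,0,0],38],[[0,0,-0.003],[0,0,0],38],[[0,0,0],[0,0,0],38]]'; python3 st.py .5337 .2530 .157 16.1
python3 - <<'E'
from h import *
snap('side','s15');crop('s15','c23',250,100,330,210,6)
t=np.radians(16);y=np.array([np.cos(t),np.sin(t)]);o=sensors.get_obs()['position']
for z in [.032,.035,.038,.041,.044]:
    print(z,[proj('s15',[*(o[:2]+y*k),z]).round(1).tolist() for k in (-.019,.019)])
E
```

```text
clock: 25.82
position: [0.5341, 0.2538, 0.1555]
ee_rot: [0.601, 0.8, 0.001, -0.0]
ft_force: [-0.5, -0.5, -0.8]
grip_width: 0.395
pos [0.5341 0.2538 0.1555] yaw 16.17 zax [ 0.0015  0.002  -1.    ] F [-0.5 -0.5 -0.8] g 0.395 t 25.82 q [-0.83  0.34  0.38  1.69 -0.14  1.14 -0.13]
d [-0.0004 -0.0008  0.0015] rot [-0.002   0.0015 -0.0012]
0.032 [[290.5, 178.4], [302.5, 177.1]]
0.035 [[290.5, 177.6], [302.6, 176.3]]
0.038 [[290.5, 176.8], [302.6, 175.5]]
0.041 [[290.6, 176.0], [302.7, 174.7]]
0.044 [[290.6, 175.2], [302.7, 173.8]]
```

View pics/c23.png

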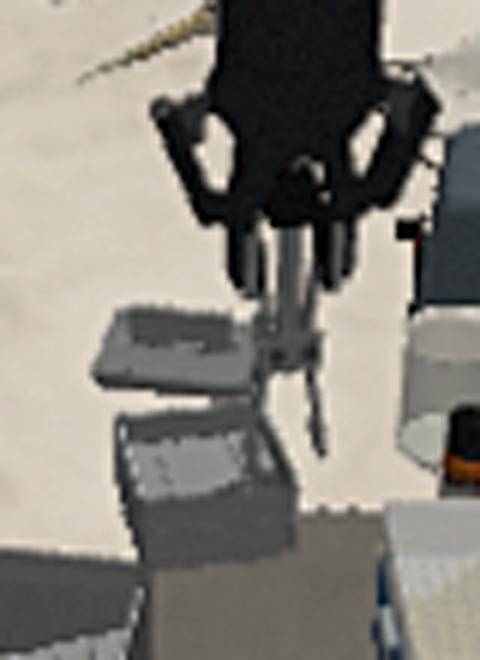

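```bash
python3 -m jog '[[[0,0,0],[0,0,0],45],[[0,0,-0.001],[0,0,0],52],[[0,0,0],[0,0,0],60],[[0,0,0],[0,0,0],68],[[0,0,0],[0,0,0],72]]'; python3 -m jog '[[[0,0,0],[0,0,0],85],[[0,0,0],[0,0,0],100],[[0,0,0.012],[0,0,0],100],[[0,0,0.012],[0,0,0],100],[[0,0,0],[0,0,0],100]]'; python3 st.py .5340 .2530 .189 16
python3 - <<'E'
from h import *
snap('wrist','w24');crop('w24','c22',130,130,390,400,3);
C=cloud('w24');print(C[340:400:8,280].round(4))
E
```

```text
clock: 26.5
position: [0.5345, 0.2539, 0.1553]
ee_rot: [0.601, 0.799, 0.002, 0.0]
ft_force: [0.2, -0.3, 0.0]
grip_width: 0.719
clock: 27.12
position: [0.5351, 0.2541, 0.182]
ee_rot: [0.601, 0.799, 0.003, 0.001]
ft_force: [-0.0, -1.0, -0.6]
grip_width: 1.004
pos [0.5351 0.2541 0.182 ] yaw 16.15 zax [ 0.0041  0.0037 -1.    ] F [-0.  -1.  -0.6] g 1.004 t 27.12 q [-0.84  0.31  0.39  1.66 -0.13  1.19 -0.14]
d [-0.0011 -0.0011  0.007 ] rot [-0.0037  0.0041 -0.0027]
[[ 5.344e-01  2.593e-01  2.063e-01]
 [ 5.353e-01  2.563e-01  2.064e-01]
 [ 5.362e-01  2.529e-01  2.061e-01]
 [ 5.371e-01  2.499e-01  2.063e-01]
 [ 5.381e-01  2.464e-01  2.061e-01]
 [ 5.955e-01  5.080e-02 -4.000e-04]
 [ 5.988e-01  3.960e-02 -1.100e-03]
 [ 6.007e-01  3.270e-02  2.700e-03]]
```

View pics/c22.png

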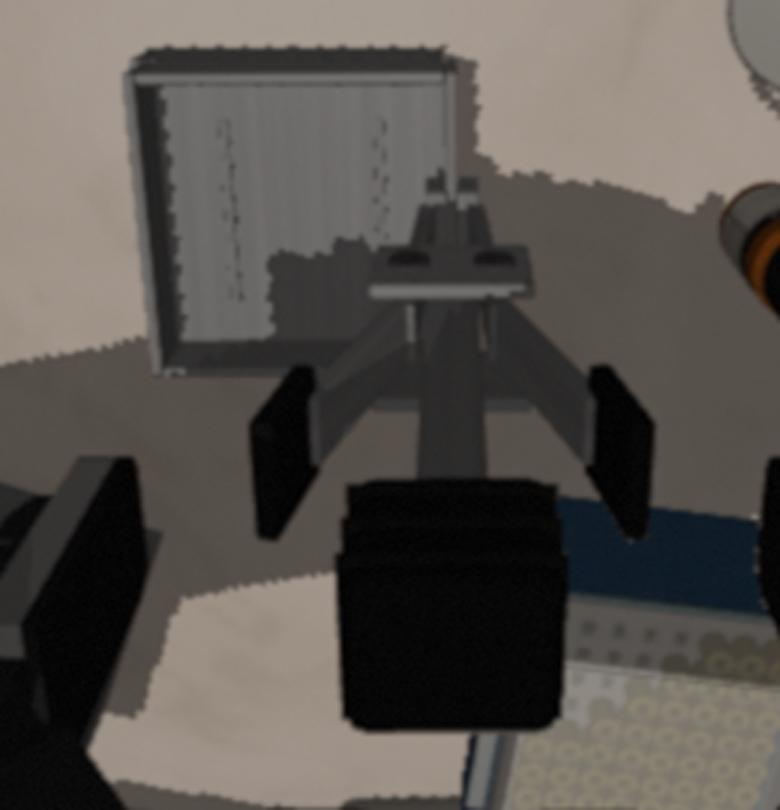

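```bash
python3 -m jog '[[[-0.0008,-0.0006,-0.012],[-0.004,0.004,0],100],[[0,0,-0.012],[0,0,0],100],[[0,0,-0.003],[0,0,0],100],[[0,0,0],[0,0,0],100]]'; python3 st.py .5340 .2534 .155 16
```

```text
clock: 27.68
position: [0.5344, 0.2537, 0.1523]
ee_rot: [0.601, 0.799, -0.0, 0.0]
ft_force: [1.2, 0.6, 8.7]
grip_width: 1.003
pos [0.5344 0.2537 0.1523] yaw 16.16 zax [ 1.e-04 -4.e-04 -1.e+00] F [1.2 0.6 8.7] g 1.003 t 27.68 q [-0.83  0.34  0.38  1.69 -0.14  1.13 -0.13]
d [-0.0004 -0.0003  0.0027] rot [ 0.0004  0.0001 -0.0028]
```

```bash
python3 -m jog '[[[0,0,0.0025],[0,0,0],100],[[0,0,0],[0,0,0],80],[[0,0,0],[0,0,0],68],[[0,0,0.001],[0,0,0],62],[[0,0,0.001],[0,0,0],56]]' 25; python3 -m jog '[[[0,0,0.001],[0,0,0],50],[[0,0,0.001],[0,0,0],45],[[0,0,0],[0,0,0],41],[[0,0,0],[0,0,0],38],[[0,0,0],[0,0,0],38]]' 25; python3 st.py .5340 .2534 .155 16
python3 - <<'E'
from h import *
snap('side','s16');crop('s16','c23',250,100,330,210,6);snap('wrist','w25');crop('w25','c22',130,130,390,400,2.5)
t=np.radians(16);y=np.array([np.cos(t),np.sin(t)]);o=sensors.get_obs()['position']
for z in [.032,.035,.038,.041,.044]:
    print(z,[proj('s16',[*(o[:2]+y*k),z]).round(1).tolist() for k in (-.019,.019)])
E
```

```text
clock: 28.3
position: [0.5337, 0.2533, 0.1554]
ee_rot: [0.601, 0.799, -0.001, -0.0]
ft_force: [0.4, -0.0, -1.0]
grip_width: 0.561
clock: 28.92
position: [0.5336, 0.2532, 0.1575]
ee_rot: [0.601, 0.799, -0.001, -0.0]
ft_force: [-0.1, 0.0, -1.2]
grip_width: 0.396
pos [0.5336 0.2532 0.1575] yaw 16.15 zax [-0.0021 -0.002  -1.    ] F [-0.1  0.  -1.2] g 0.396 t 28.93 q [-0.83  0.34  0.38  1.69 -0.13  1.15 -0.13]
d [ 0.0004  0.0002 -0.0025] rot [ 0.002  -0.0021 -0.0027]
0.032 [[290.3, 178.5], [302.3, 177.2]]
0.035 [[290.3, 177.7], [302.4, 176.4]]
0.038 [[290.3, 176.9], [302.4, 175.6]]
0.041 [[290.3, 176.1], [302.4, 174.8]]
0.044 [[290.4, 175.2], [302.5, 173.9]]
```

View pics/c23.png

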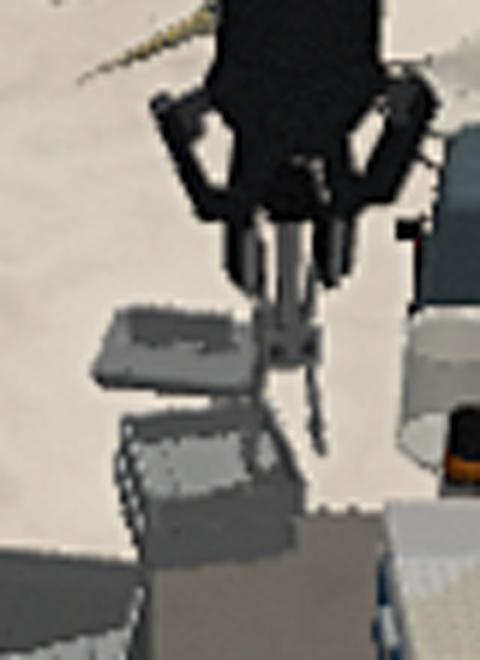

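View pics/c22.png

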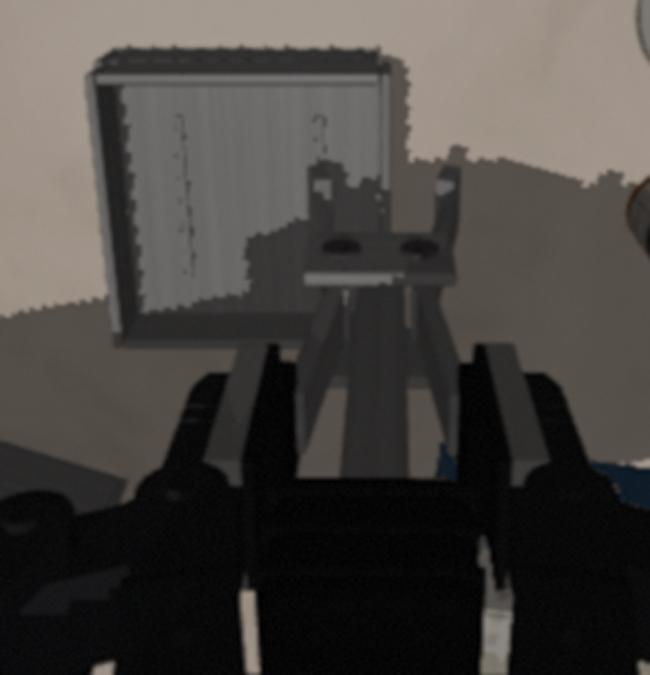

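```bash
python3 -m jog '[[[0,0,-0.002],[0,0,0],46],[[0,0,-0.0025],[0,0,0],53],[[0,0,-0.0025],[0,0,0],60],[[0,0,-0.0015],[0,0,0],67],[[0,0,0],[0,0,0],72]]'; python3 st.py .534 .2532 .15 16; python3 -m jog '[[[0,0,0],[0,0,0],85],[[0,0,0],[0,0,0],100],[[0,0,0.012],[0,0,0],100],[[0,0,0.012],[0,0,0],100],[[0,0,0],[0,0,0],100]]'; python3 st.py .5340 .2530 .189 16
python3 - <<'E'
from h import *
snap('wrist','w26');crop('w26','c22',130,130,390,400,2.5);
C=cloud('w26');print(C[340:400:8,280].round(4))
E
```

```text
clock: 29.65
position: [0.5336, 0.2532, 0.1482]
ee_rot: [0.601, 0.799, -0.001, -0.0]
ft_force: [-1.1, 0.2, -1.0]
grip_width: 0.715
pos [0.5336 0.2532 0.1482] yaw 16.15 zax [-0.0022 -0.0021 -1.    ] F [-1.1  0.2 -1. ] g 0.715 t 29.65 q [-0.83  0.35  0.38  1.7  -0.14  1.13 -0.13]
d [ 0.0004 -0.      0.0018] rot [ 0.0021 -0.0022 -0.0027]
clock: 30.28
position: [0.5341, 0.2535, 0.1751]
ee_rot: [0.601, 0.799, -0.001, 0.0]
ft_force: [0.4, -0.5, 0.9]
grip_width: 0.999
pos [0.5341 0.2535 0.1751] yaw 16.15 zax [-7.0e-04 -1.1e-03 -1.0e+00] F [ 0.4 -0.5  0.9] g 0.999 t 30.27 q [-0.84  0.32  0.39  1.67 -0.13  1.18 -0.14]
d [-0.0001 -0.0005  0.0139] rot [ 0.0011 -0.0007 -0.0027]
[[ 5.337e-01  2.582e-01  1.987e-01]
 [ 5.343e-01  2.562e-01  2.001e-01]
 [ 5.353e-01  2.528e-01  1.997e-01]
 [ 5.364e-01  2.488e-01  1.989e-01]
 [ 5.370e-01  2.468e-01  2.003e-01]
 [ 5.919e-01  5.540e-02 -0.000e+00]
 [ 5.950e-01  4.440e-02 -8.000e-04]
 [ 5.977e-01  3.500e-02  4.000e-04]]
```

View pics/c22.png

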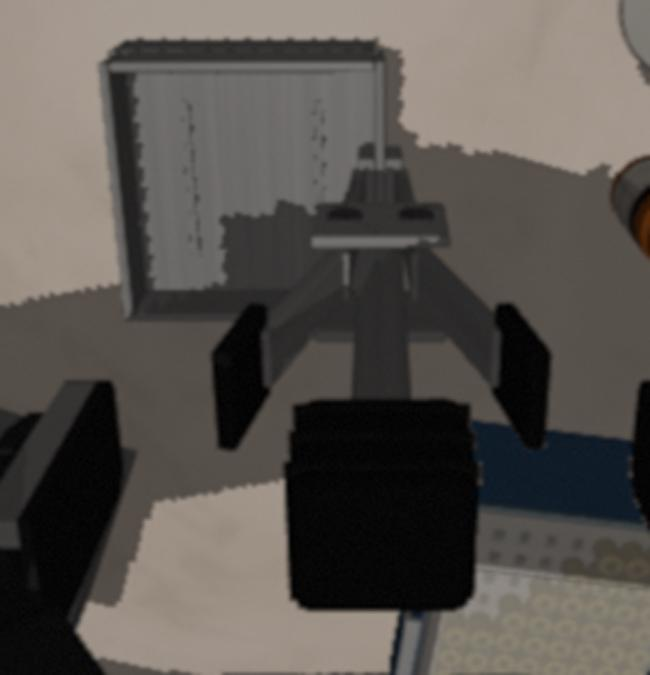

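```bash
python3 -m jog '[[[0,0,0.01],[0.001,0,0],100],[[0,0,0.004],[0,0,0],80],[[0,0,0],[0,0,0],60],[[0,0,0],[0,0,0],45],[[0,0,0],[0,0,0],34]]' 30; python3 -m jog '[[[0,0,0],[0,0,0],26],[[0,0,0],[0,0,0],26],[[0,0,0],[0,0,0],26]]' 40; python3 st.py .5340 .2530 .189 16
```

```text
clock: 30.95
position: [0.5335, 0.2532, 0.1889]
ee_rot: [0.601, 0.799, -0.001, -0.001]
ft_force: [-0.2, 0.4, 0.1]
grip_width: 0.338
clock: 31.32
position: [0.5336, 0.2532, 0.1889]
ee_rot: [0.601, 0.799, -0.001, -0.001]
ft_force: [-0.4, 0.1, 1.1]
grip_width: 0.298
pos [0.5336 0.2532 0.1889] yaw 16.15 zax [-2.1e-03 -9.0e-04 -1.0e+00] F [-0.4  0.1  1.1] g 0.298 t 31.32 q [-0.84  0.31  0.39  1.65 -0.12  1.21 -0.14]
d [ 0.0004 -0.0002  0.0001] rot [ 0.0009 -0.0021 -0.0026]
```

```bash
python3 -m jog '[[[0,0,0.006],[0,0,0],26],[[0,0,0.008],[0,0,0],26],[[0,0,0.015],[0,0,0],26],[[0,0,0.02],[0,0,0],26],[[0,0,0],[0,0,0],26]]' 40; python3 st.py .5344 .2536 .208 16
python3 - <<'E'
from h import *
snap('wrist','w27');snap('side','s17');crop('s17','c23',240,90,340,220,5)
E
```

```text
clock: 31.95
position: [0.5335, 0.253, 0.2414]
ee_rot: [0.601, 0.799, -0.001, -0.001]
ft_force: [0.3, 1.1, -2.0]
grip_width: 0.299
pos [0.5335 0.253  0.2414] yaw 16.14 zax [-2.1e-03 -9.0e-04 -1.0e+00] F [ 0.3  1.1 -2. ] g 0.299 t 31.95 q [-0.85  0.27  0.4   1.59 -0.11  1.31 -0.16]
d [ 0.0009  0.0006 -0.0334] rot [ 0.0009 -0.0021 -0.0025]
```

View pics/w27.png

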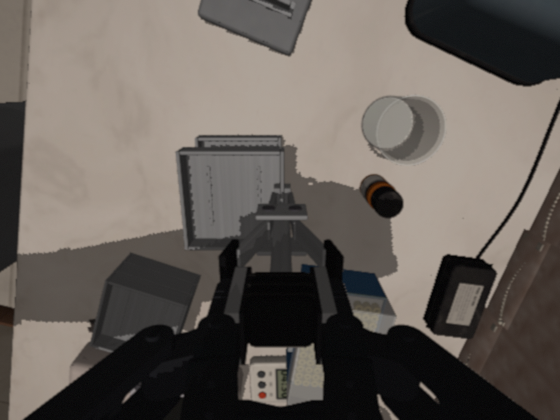

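View pics/c23.png

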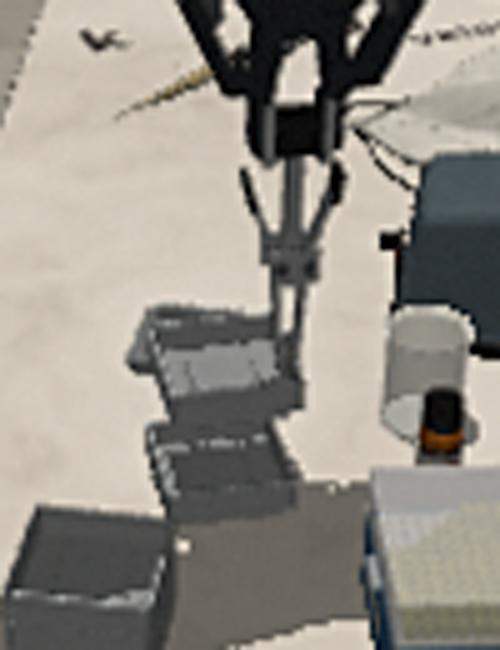

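```bash
python3 -m jog '[[[0,-0.02,0.03],[0,0,0],26],[[0,-0.045,0.025],[0,0,-0.02],26],[[0,-0.045,0.001],[0,0,-0.025],26],[[0.002,-0.045,0.001],[0,0,-0.025],26],[[0.002,-0.045,0.001],[0,0,-0.025],26]]';python3 -m jog '[[[0.002,-0.045,0.001],[0,0,-0.025],26],[[0.002,-0.045,0.001],[0,0,-0.025],26],[[0.002,-0.045,0.001],[0,0,-0.025],26],[[0.002,-0.045,0.001],[0,0,-0.025],26],[[0.002,-0.045,0],[0,0,-0.02],26]]'; python3 st.py .5495 -.2365 .235 3.8
```

```text
clock: 32.67
position: [0.5336, 0.0511, 0.2941]
ee_rot: [0.636, 0.772, -0.005, -0.003]
ft_force: [1.1, -0.8, -1.8]
grip_width: 0.292
clock: 33.3
position: [0.5415, -0.1807, 0.2947]
ee_rot: [0.682, 0.731, -0.006, -0.005]
ft_force: [0.9, 0.7, -1.7]
grip_width: 0.301
pos [ 0.5415 -0.1807  0.2947] yaw 3.97 zax [-0.016  -0.0018 -0.9999] F [ 0.9  0.7 -1.7] g 0.301 t 33.3 q [-0.36  0.23  0.72  1.56 -0.15  1.42  0.44]
d [ 0.008  -0.0558 -0.0597] rot [ 0.0018 -0.016  -0.003 ]
```

```bash
python3 -m jog '[[[0.004,-0.03,-0.01],[0.002,-0.01,0],26],[[0.003,-0.02,-0.01],[0,-0.006,0],26],[[0,0,-0.005],[0,0,0],26],[[0,0,0],[0,0,0],26]]'; python3 st.py .5495 -.2365 .235 3.8
python3 - <<'E'
from h import *
snap('wrist','w28');crop('w28','c24',160,40,320,280,3)
C=cloud('w28');print(C[170:220:12,200:240:10,2].round(3).tolist())
E
```

```text
clock: 33.8
position: [0.5464, -0.2356, 0.2661]
ee_rot: [0.684, 0.729, -0.002, -0.001]
ft_force: [-0.3, -0.1, -0.7]
grip_width: 0.299
pos [ 0.5464 -0.2356  0.2661] yaw 3.61 zax [-4.3e-03 -5.0e-04 -1.0e+00] F [-0.3 -0.1 -0.7] g 0.299 t 33.8 q [-0.26  0.31  0.74  1.55 -0.21  1.37  0.56]
d [ 0.0031 -0.0009 -0.0311] rot [ 0.0005 -0.0043  0.0033]
[[0.108, 0.11, 0.108, 0.109], [0.107, 0.109, 0.108, 0.109], [0.108, 0.111, 0.108, 0.109], [0.109, 0.109, 0.11, 0.109], [0.109, 0.108, 0.108, 0.109]]
```

View pics/c24.png

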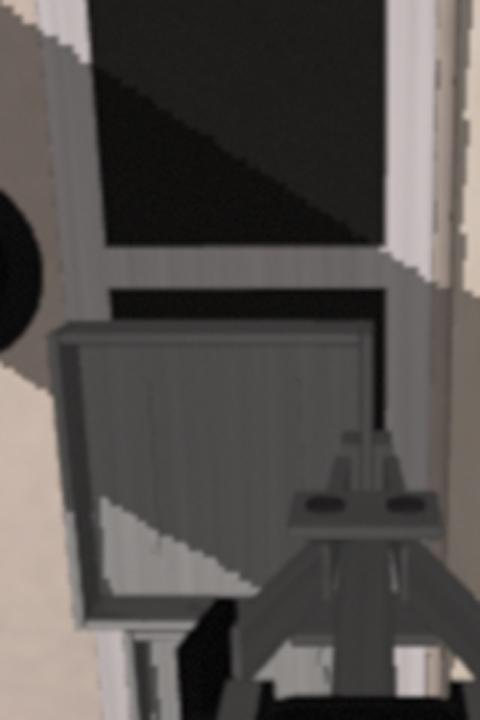

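Run:
```python
from rect import *
f=lambda p:(p[0]/3+160,p[1]/3+40)
three('w28',[f((50,330)),f((373,322)),f((80,628))],.127)
M=onz('w28',[f((110,290)),f((386,290)),f((104,245)),f((384,244))],.059);print(M.round(4))
t=np.radians(3.8);ex=np.array([np.cos(t),np.sin(t)]);ey=np.array([-ex[1],ex[0]])
print('mat3',(M[0]+M[1])[:2]/2-ey*.042,'from mat2',(M[2]+M[3])[:2]/2-ey*.054)
```

```text
len 0.0784 0.0795 ang 5.01 3.95 centre [ 0.5106 -0.2359] backwall [ 0.549  -0.2329]
[[ 0.4682 -0.1991  0.059 ]
 [ 0.5514 -0.1939  0.059 ]
 [ 0.4666 -0.186   0.059 ]
 [ 0.5498 -0.1805  0.059 ]]
mat3 [ 0.51259544 -0.23843391] from mat2 [ 0.51181923 -0.23709365]
```

```bash
python3 -m jog '[[[0.0018,-0.0015,-0.012],[0,-0.004,0.003],26],[[0,0,-0.012],[0,0,0],26],[[0,0,-0.008],[0,0,0],26],[[0,0,-0.002],[0,0,0],26],[[0,0,-0.002],[0,0,0],26]]'; python3 st.py .548 -.2375 .228 3.8
```

```text
clock: 34.48
position: [0.5491, -0.2347, 0.2281]
ee_rot: [0.682, 0.731, 0.0, 0.0]
ft_force: [0.3, 0.9, -1.0]
grip_width: 0.3
pos [ 0.5491 -0.2347  0.2281] yaw 4.01 zax [ 1.e-03  3.e-04 -1.e+00] F [ 0.3  0.9 -1. ] g 0.3 t 34.48 q [-0.25  0.33  0.73  1.6  -0.23  1.29  0.58]
d [-0.0011 -0.0028 -0.0001] rot [-0.0003  0.001  -0.0036]
```

```bash
python3 -m jog '[[[-0.0005,-0.0028,0],[0,0,-0.003],26],[[0,0,-0.0015],[0,0,0],26],[[0,0,-0.0015],[0,0,0],26]]'; python3 st.py .548 -.2375 .228 3.8
python3 - <<'E'
from h import *
snap('wrist','w29');crop('w29','c24',160,40,320,280,3)
C=cloud('w29');print(C[170:220:12,200:240:10,2].round(3).tolist())
E
```

```text
clock: 34.85
position: [0.5496, -0.2384, 0.2274]
ee_rot: [0.683, 0.73, 0.002, 0.002]
ft_force: [-1.3, 2.5, 8.0]
grip_width: 0.296
pos [ 0.5496 -0.2384  0.2274] yaw 3.81 zax [ 4.8e-03 -3.0e-04 -1.0e+00] F [-1.3  2.5  8. ] g 0.296 t 34.85 q [-0.25  0.34  0.73  1.6  -0.23  1.29  0.58]
d [-0.0016  0.0009  0.0006] rot [ 0.0003  0.0048 -0.0001]
[[0.073, 0.073, 0.073, 0.07], [0.072, 0.073, 0.072, 0.072], [0.072, 0.073, 0.073, 0.072], [0.071, 0.074, 0.073, 0.07], [0.073, 0.074, 0.072, 0.073]]
```

View pics/c24.png

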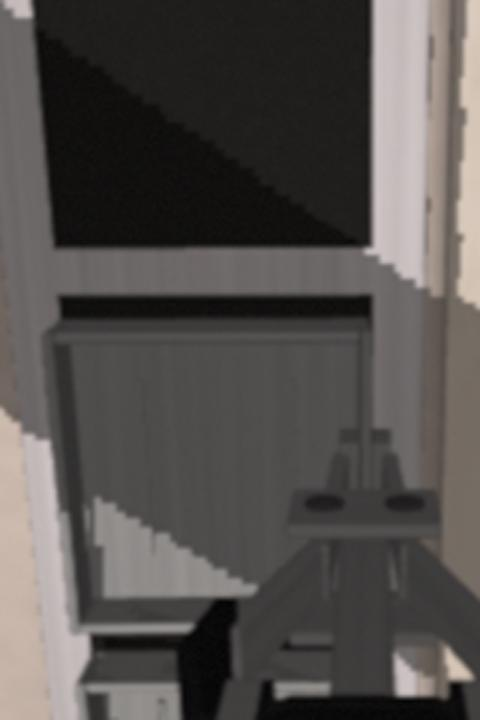

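```bash
python3 -m jog '[[[0,0,0.001],[0,0,0],30],[[0,0,0],[0,0,0],50],[[0,0,0],[0,0,0],80],[[0,0,0],[0,0,0],100],[[0,0,0],[0,0,0],100]]'; python3 st.py .5494 -.238 .188 3.8
python3 - <<'E'
from h import *
snap('wrist','w30');crop('w30','c24',130,130,390,400,2.5)
C=cloud('w30');print(C[300:360:10,280].round(4))
E
```

```text
clock: 35.52
position: [0.5496, -0.2389, 0.2288]
ee_rot: [0.683, 0.73, 0.002, 0.002]
ft_force: [0.2, 0.3, 0.1]
grip_width: 1.001
pos [ 0.5496 -0.2389  0.2288] yaw 3.78 zax [ 5.6e-03 -7.0e-04 -1.0e+00] F [0.2 0.3 0.1] g 1.001 t 35.52 q [-0.25  0.33  0.73  1.6  -0.23  1.29  0.58]
d [-0.0002  0.0009 -0.0408] rot [0.0007 0.0056 0.0004]
[[ 0.5496 -0.229   0.2364]
 [ 0.5498 -0.232   0.2383]
 [ 0.5501 -0.2365  0.2381]
 [ 0.5504 -0.2407  0.2384]
 [ 0.5507 -0.2452  0.2384]
 [ 0.5654 -0.4528 -0.0013]]
```

View pics/c24.png

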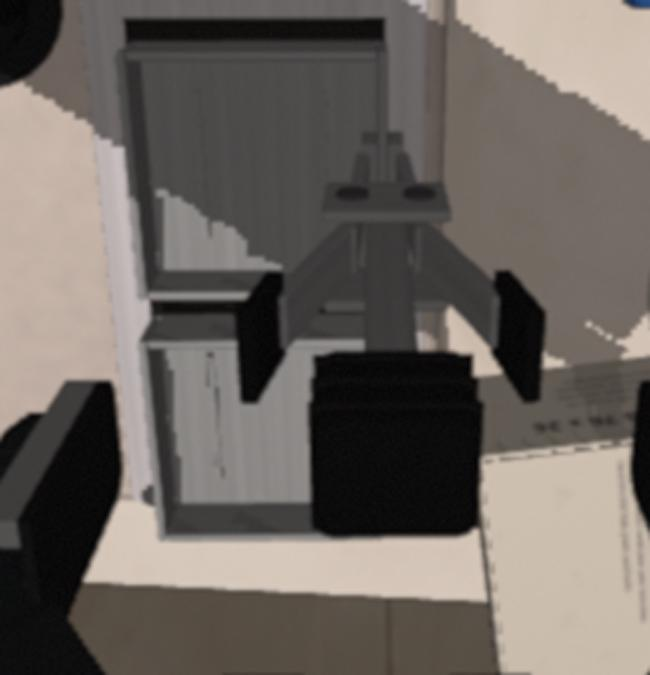

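```bash
python3 -m jog '[[[0.003,0.001,-0.012],[0.001,0.005,0],100],[[0,0,-0.012],[0,0,0],100],[[0,0,-0.008],[0,0,0],100],[[0,0,-0.004],[0,0,0],100],[[0,0,0],[0,0,0],100]]'; python3 st.py .5526 -.2382 .1875 3.8
```

```text
clock: 36.2
position: [0.5524, -0.2375, 0.1891]
ee_rot: [0.683, 0.73, -0.0, -0.001]
ft_force: [-0.5, 0.1, -0.0]
grip_width: 0.998
pos [ 0.5524 -0.2375  0.1891] yaw 3.78 zax [-1.6e-03  7.0e-04 -1.0e+00] F [-0.5  0.1 -0. ] g 0.998 t 36.2 q [-0.23  0.38  0.71  1.64 -0.26  1.22  0.6 ]
d [ 0.0002 -0.0007 -0.0016] rot [-0.0007 -0.0016  0.0003]
```

```bash
python3 -m jog '[[[0,0,-0.001],[0,0,0],80],[[0,0,0],[0,0,0],68],[[0,0,0],[0,0,0],62],[[0,0,0.001],[0,0,0],56],[[0,0,0.001],[0,0,0],50]]' 25; python3 -m jog '[[[0,0,0.001],[0,0,0],45],[[0,0,0],[0,0,0],41],[[0,0,0],[0,0,0],38],[[0,0,0],[0,0,0],38]]' 25; python3 st.py .5558 -.332 .192 3.8
python3 - <<'E'
from h import *
snap('wrist','w31');crop('w31','c24',130,130,390,400,2.5)
E
```

```text
clock: 36.83
position: [0.5526, -0.2377, 0.191]
ee_rot: [0.683, 0.73, 0.0, -0.0]
ft_force: [0.6, -0.2, -0.7]
grip_width: 0.506
clock: 37.33
position: [0.5527, -0.2377, 0.1921]
ee_rot: [0.683, 0.73, 0.0, -0.0]
ft_force: [0.5, -0.2, -1.2]
grip_width: 0.399
pos [ 0.5527 -0.2377  0.1921] yaw 3.78 zax [-3.e-04  4.e-04 -1.e+00] F [ 0.5 -0.2 -1.2] g 0.399 t 37.33 q [-0.24  0.38  0.71  1.64 -0.26  1.23  0.6 ]
d [ 0.0031 -0.0943 -0.0001] rot [-0.0004 -0.0003  0.0004]
```

View pics/c24.png

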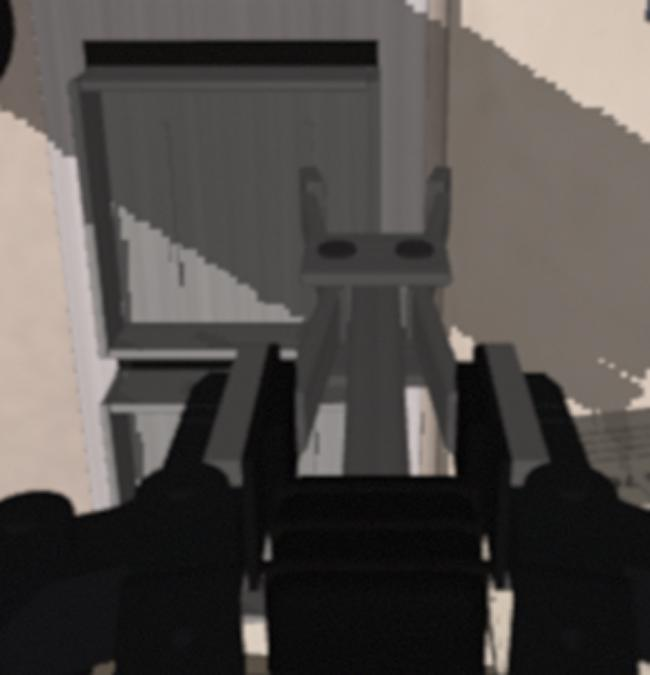

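```bash
python3 - <<'E'
from rect import *
rect('w1',[(0,264),(45.5,250.3),(74.2,307.9),(18.2,321.5)],.07)
# side0 crop c1 5x offset (210,95): rim corners
f=lambda p:(p[0]/5+210,p[1]/5+95)
rect('side0',[f((155,572)),f((190,483)),f((325,493)),f((303,580))],.07)
E
python3 -m jog '[[[0,0,0.01],[0,0,0],38],[[0,0,0.02],[0,0,0],38],[[0,0,0.03],[0,0,0],38],[[0,0,0.02],[0,0,0],38],[[-0.005,0.04,0],[0,0,0],38]]'; python3 st.py .5558 -.332 .192 3.8
```

```text
edge 0 87.9 59.1
edge 1 -5.7 78.5
edge 2 -94.2 75.2
edge 3 162.4 78.5
[[0.3984, 0.0669], [0.4006, 0.126], [0.4787, 0.1182], [0.4732, 0.0432]] centre [0.4377 0.0886] ang mod90 [87.9 84.3 85.8 72.4]
edge 0 84.9 79.0
edge 1 -1.7 75.5
edge 2 -93.4 76.0
edge 3 -179.6 78.0
[[0.398, 0.0411], [0.405, 0.1197], [0.4804, 0.1175], [0.476, 0.0417]] centre [0.4398 0.08  ] ang mod90 [84.9 88.3 86.6  0.4]
clock: 38.0
position: [0.5468, -0.2006, 0.2775]
ee_rot: [0.686, 0.728, -0.0, 0.001]
ft_force: [0.5, 0.5, -0.5]
grip_width: 0.394
pos [ 0.5468 -0.2006  0.2775] yaw 3.45 zax [ 8.0e-04 -1.9e-03 -1.0e+00] F [ 0.5  0.5 -0.5] g 0.394 t 38.0 q [-0.33  0.26  0.73  1.57 -0.17  1.38  0.48]
d [ 0.009  -0.1314 -0.0855] rot [0.0019 0.0008 0.0062]
```

```bash
python3 -m jog '[[[-0.01,0.04,0],[0,0,-0.02],38],[[-0.011,0.045,0],[0,0,-0.025],38],[[-0.011,0.045,0],[0,0,-0.025],38],[[-0.011,0.045,0],[0,0,-0.025],38],[[-0.011,0.045,0],[0,0,-0.025],38]]';python3 -m jog '[[[-0.008,0.025,-0.01],[0,0,-0.02],38],[[-0.005,0.01,-0.01],[0,0,0],38],[[0,0,0],[0,0,0],38],[[0,0,0],[0,0,0],38]]'; python3 st.py .4775 .077 .25 -4.5
python3 - <<'E'
from h import *
snap('wrist','w32');crop('w32','c24',140,110,340,310,3.5);snap('side','s18')
E
```

```text
clock: 38.62
position: [0.4913, 0.0241, 0.2819]
ee_rot: [0.73, 0.683, 0.002, 0.003]
ft_force: [1.4, 1.6, -0.6]
grip_width: 0.394
clock: 39.12
position: [0.4781, 0.0612, 0.2636]
ee_rot: [0.736, 0.677, 0.003, 0.003]
ft_force: [0.2, -0.2, -0.7]
grip_width: 0.394
pos [0.4781 0.0612 0.2636] yaw -4.83 zax [ 9.e-03 -4.e-04 -1.e+00] F [ 0.2 -0.2 -0.7] g 0.394 t 39.12 q [-0.74 -0.02  0.52  1.84  0.01  1.32 -0.31]
d [-0.0006  0.0158 -0.0136] rot [0.0004 0.009  0.0058]
```

View pics/c24.png

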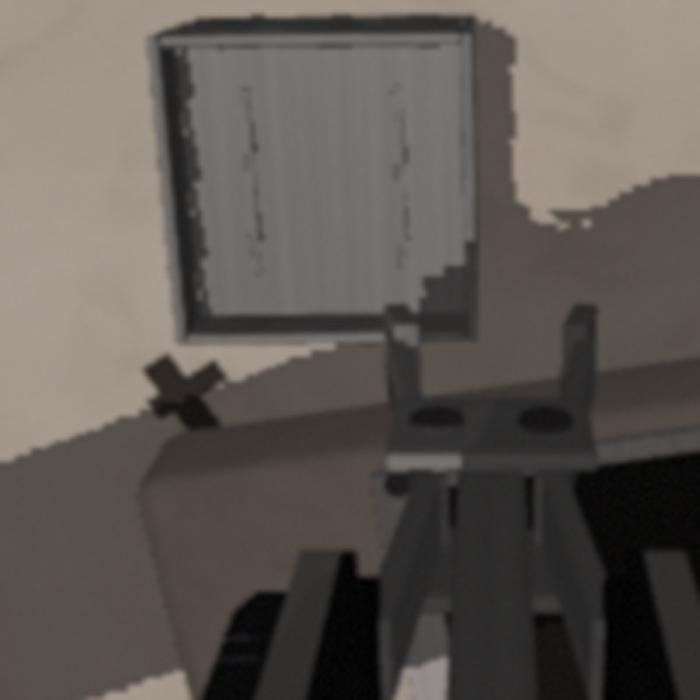

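View pics/s18.png

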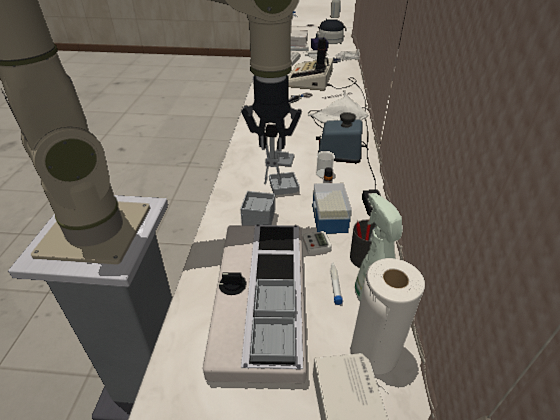

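Run:
```python
from rect import *
f=lambda p:(p[0]/3.5+140,p[1]/3.5+110)
rect('w32',[f((152,37)),f((473,35)),f((478,338)),f((182,342))],.07)
three('w32',[f((152,37)),f((473,35)),f((182,342))],.07)
tip('w32',f((492,305)),.2636-.119,-4.8)
```

```text
edge 0 -4.6 78.3
edge 1 -94.2 78.0
edge 2 175.8 78.2
edge 3 85.9 78.5
[[0.403, 0.1247], [0.4811, 0.1185], [0.4754, 0.0406], [0.3974, 0.0464]] centre [0.4392 0.0826] ang mod90 [85.4 85.8 85.8 85.9]
len 0.0783 0.0785 ang -4.58 -4.12 centre [0.4392 0.0825] backwall [0.4776 0.0795]
tip centre [0.4803 0.0632]
```

```bash
python3 -m jog '[[[-0.0008,0.009,-0.015],[0,0.009,0.008],38],[[-0.0008,0.0085,-0.015],[0,0,0],38],[[0,0,0],[0,0,0],38]]'; python3 st.py .4768 .0790 .175 -4.4
```

```text
clock: 39.6
position: [0.4764, 0.0791, 0.2309]
ee_rot: [0.734, 0.679, -0.001, -0.0]
ft_force: [0.2, -1.0, -0.9]
grip_width: 0.391
pos [0.4764 0.0791 0.2309] yaw -4.45 zax [-1.5e-03 -9.0e-04 -1.0e+00] F [ 0.2 -1.  -0.9] g 0.391 t 39.6 q [-0.75  0.01  0.5   1.87 -0.01  1.26 -0.33]
d [ 0.0004 -0.0001 -0.0559] rot [ 0.0009 -0.0015  0.0009]
```

```bash
python3 -m jog '[[[0,0,-0.015],[0,0,0],38],[[0,0,-0.01],[0,0,0],38],[[0,0,0],[0,0,0],38]]'; python3 st.py .4768 .0790 .175 -4.4
python3 - <<'E'
from h import *
snap('wrist','w33');crop('w33','c24',140,110,340,310,3)
E
```

```text
clock: 39.98
position: [0.4762, 0.0788, 0.2037]
ee_rot: [0.734, 0.679, -0.001, -0.0]
ft_force: [-0.3, -0.1, -1.2]
grip_width: 0.392
pos [0.4762 0.0788 0.2037] yaw -4.46 zax [-0.0021 -0.0015 -1.    ] F [-0.3 -0.1 -1.2] g 0.392 t 39.98 q [-0.75  0.04  0.51  1.91 -0.02  1.2  -0.31]
d [ 0.0006  0.0002 -0.0287] rot [ 0.0015 -0.0021  0.001 ]
```

View pics/c24.png

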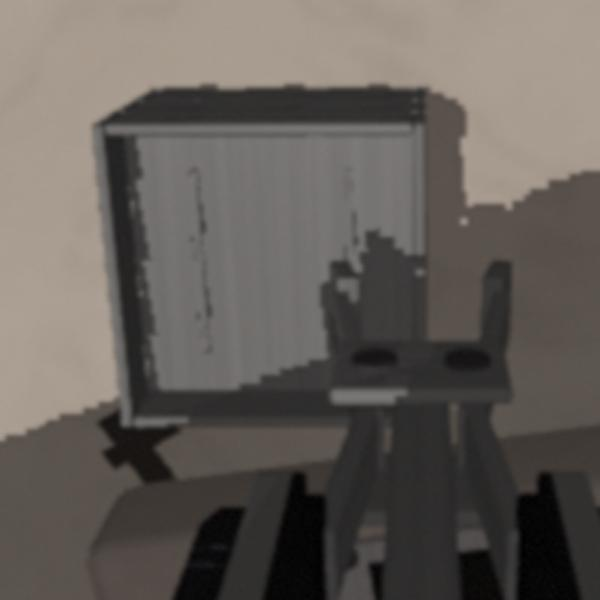

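```bash
python3 -m jog '[[[0.0005,0,-0.012],[0,0,0],38],[[0,0,-0.01],[0,0,0],38],[[0,0,-0.004],[0,0,0],38],[[0,0,0],[0,0,0],38]]'; python3 st.py .4768 .0790 .1765 -4.4
python3 - <<'E'
from h import *
snap('side','s19');crop('s19','c23',220,130,300,240,6)
t=np.radians(-4.4);y=np.array([np.cos(t),np.sin(t)]);o=sensors.get_obs()['position']
for z in [.053,.056,.059,.062]:
    print(z,[proj('s19',[*(o[:2]+y*k),z]).round(1).tolist() for k in (-.019,.019)])
E
```

```text
clock: 40.52
position: [0.4772, 0.0787, 0.1767]
ee_rot: [0.734, 0.679, -0.001, 0.0]
ft_force: [-1.0, 0.2, -0.5]
grip_width: 0.4
pos [0.4772 0.0787 0.1767] yaw -4.48 zax [-8.e-04 -9.e-04 -1.e+00] F [-1.   0.2 -0.5] g 0.4 t 40.52 q [-0.74  0.07  0.51  1.94 -0.04  1.14 -0.3 ]
d [-0.0004  0.0003 -0.0002] rot [ 0.0009 -0.0008  0.0013]
0.053 [[265.6, 206.4], [279.4, 207.9]]
0.056 [[265.6, 205.5], [279.4, 207.0]]
0.059 [[265.6, 204.7], [279.4, 206.2]]
0.062 [[265.6, 203.8], [279.5, 205.3]]
```

View pics/c23.png

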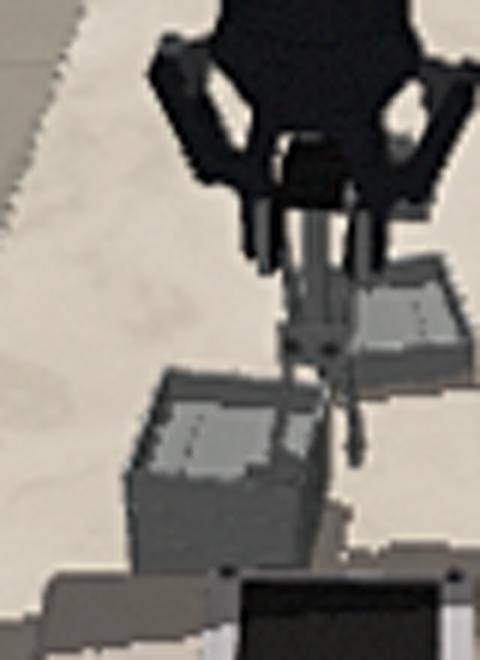

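```bash
python3 -m jog '[[[0,0,-0.002],[0,0,0],46],[[0,0,-0.0025],[0,0,0],53],[[0,0,-0.0025],[0,0,0],60],[[0,0,-0.0015],[0,0,0],67],[[0,0,0],[0,0,0],72]]'; python3 -m jog '[[[0,0,0],[0,0,0],85],[[0,0,0],[0,0,0],100],[[0,0,0.012],[0,0,0],100],[[0,0,0.012],[0,0,0],100],[[0,0,0],[0,0,0],100]]'; python3 st.py .4772 .0787 .207 -4.4
python3 - <<'E'
from h import *
snap('wrist','w34');crop('w34','c22',130,130,390,400,2.5);
C=cloud('w34');print(C[340:400:8,280].round(4))
E
```

```text
clock: 41.2
position: [0.4776, 0.0789, 0.1685]
ee_rot: [0.734, 0.679, 0.0, 0.0]
ft_force: [-0.5, -0.3, -0.5]
grip_width: 0.721
clock: 41.82
position: [0.4783, 0.079, 0.1952]
ee_rot: [0.734, 0.679, 0.001, 0.001]
ft_force: [-0.4, 0.3, -0.6]
grip_width: 0.997
pos [0.4783 0.079  0.1952] yaw -4.47 zax [ 2.1e-03  3.0e-04 -1.0e+00] F [-0.4  0.3 -0.6] g 0.997 t 41.83 q [-0.75  0.05  0.51  1.92 -0.03  1.18 -0.31]
d [-0.0011 -0.0003  0.0118] rot [-0.0003  0.0021  0.0013]
[[ 0.4792  0.0832  0.2179]
 [ 0.4789  0.0797  0.2176]
 [ 0.4787  0.0771  0.2185]
 [ 0.4784  0.0738  0.2185]
 [ 0.4781  0.0692  0.2173]
 [ 0.466  -0.0869  0.0603]
 [ 0.4651 -0.098   0.0583]
 [ 0.4644 -0.1069  0.0589]]
```

View pics/c22.png

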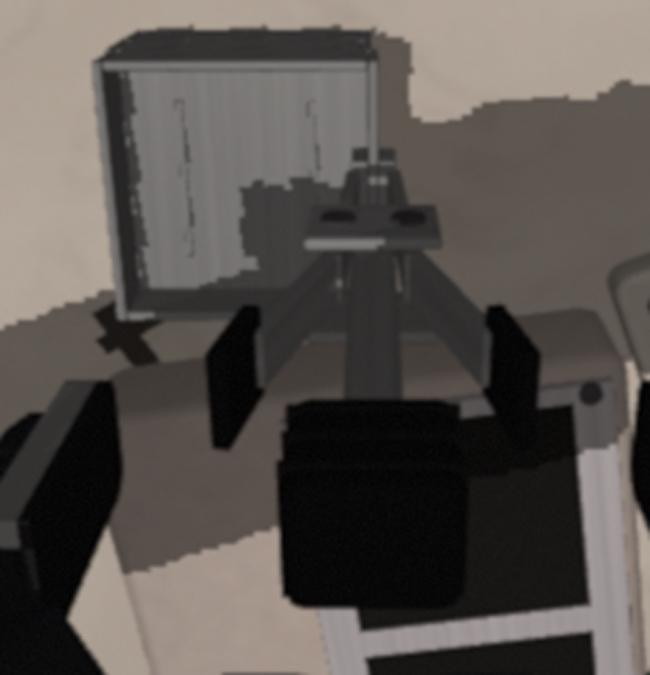

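```bash
python3 -m jog '[[[-0.001,0,0.009],[0,0.002,0],100],[[0,0,0.003],[0,0,0],80],[[0,0,0],[0,0,0],60],[[0,0,0],[0,0,0],45],[[0,0,0],[0,0,0],34]]' 30; python3 -m jog '[[[0,0,0],[0,0,0],26],[[0,0,0],[0,0,0],26],[[0,0,0.006],[0,0,0],26],[[0,0,0.008],[0,0,0],26],[[0,0,0.015],[0,0,0],26]]' 40; python3 st.py .4772 .0787 .207 -4.4
python3 - <<'E'
from h import *
snap('side','s20');crop('s20','c23',220,120,320,240,5)
snap('wrist','w35')
E
```

```text
clock: 42.5
position: [0.4766, 0.0789, 0.207]
ee_rot: [0.734, 0.679, -0.001, -0.0]
ft_force: [-0.3, -0.5, 0.0]
grip_width: 0.339
clock: 43.12
position: [0.4758, 0.0786, 0.2365]
ee_rot: [0.734, 0.679, -0.002, -0.001]
ft_force: [0.1, -0.0, -0.7]
grip_width: 0.297
pos [0.4758 0.0786 0.2365] yaw -4.48 zax [-0.004  -0.0014 -1.    ] F [ 0.1 -0.  -0.7] g 0.297 t 43.12 q [-0.75  0.01  0.5   1.87 -0.    1.27 -0.33]
d [ 0.0014  0.0001 -0.0295] rot [ 0.0014 -0.004   0.0013]
```

View pics/c23.png

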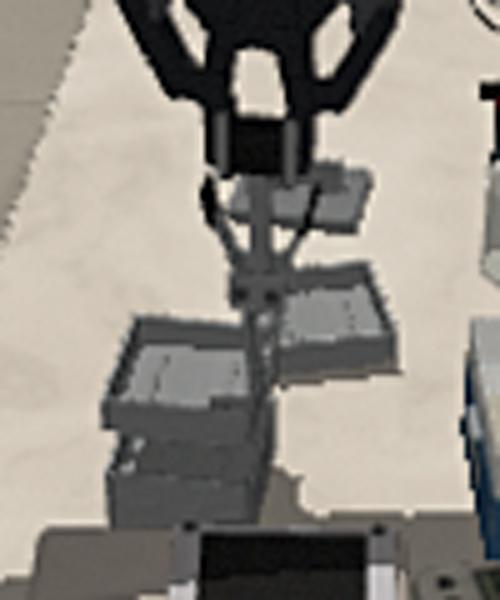

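View pics/w35.png

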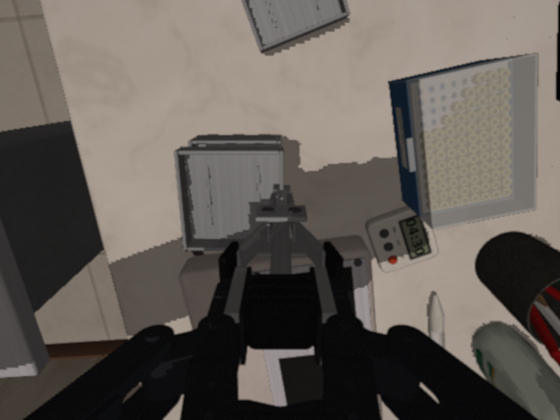

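```bash
python3 -m jog '[[[0,-0.005,0.03],[0,0,0],26],[[0.01,-0.03,0.025],[0,0,0.03],26],[[0.012,-0.04,0],[0,0,0.03],26],[[0.012,-0.04,0],[0,0,0.03],26],[[0.012,-0.04,0],[0,0,0.03],26]]';python3 -m jog '[[[0.01,-0.03,0],[0,0,0.02],26],[[0.005,-0.015,-0.01],[0,0,0],26],[[0,0,-0.01],[0,0,0],26],[[0,0,0],[0,0,0],26]]'; python3 st.py .543 -.142 .235 3.8
```

```text
clock: 43.85
position: [0.5236, -0.0767, 0.296]
ee_rot: [0.688, 0.726, 0.001, 0.0]
ft_force: [0.3, 0.2, -1.4]
grip_width: 0.297
clock: 44.35
position: [0.5388, -0.1258, 0.2755]
ee_rot: [0.682, 0.732, 0.001, 0.001]
ft_force: [0.4, 0.2, -1.2]
grip_width: 0.297
pos [ 0.5388 -0.1258  0.2755] yaw 4.04 zax [ 2.3e-03  5.0e-04 -1.0e+00] F [ 0.4  0.2 -1.2] g 0.297 t 44.35 q [-0.49  0.18  0.73  1.65 -0.12  1.36  0.33]
d [ 0.0042 -0.0162 -0.0405] rot [-0.0005  0.0023 -0.0042]
```

```bash
python3 -m jog '[[[0.002,-0.008,-0.005],[0,0.002,-0.004],26],[[0.002,-0.008,-0.005],[0,0,0],26],[[0,0,0],[0,0,0],26]]'; python3 st.py .543 -.142 .235 3.8
python3 - <<'E'
from h import *
snap('wrist','w36');crop('w36','c24',160,40,320,280,3)
C=cloud('w36');print(C[170:220:12,200:240:10,2].round(3).tolist())
E
```

```text
clock: 44.72
position: [0.5433, -0.1411, 0.2654]
ee_rot: [0.682, 0.731, 0.001, -0.0]
ft_force: [0.1, 0.6, -0.4]
grip_width: 0.298
pos [ 0.5433 -0.1411  0.2654] yaw 3.95 zax [ 0.001   0.0014 -1.    ] F [ 0.1  0.6 -0.4] g 0.298 t 44.73 q [-0.46  0.21  0.74  1.65 -0.15  1.34  0.37]
d [-0.0003 -0.0009 -0.0304] rot [-0.0014  0.001  -0.0026]
[[0.109, 0.11, 0.108, 0.109], [0.109, 0.109, 0.109, 0.109], [0.109, 0.111, 0.109, 0.109], [0.109, 0.111, 0.108, 0.109], [0.108, 0.11, 0.11, 0.111]]
```

View pics/c24.png

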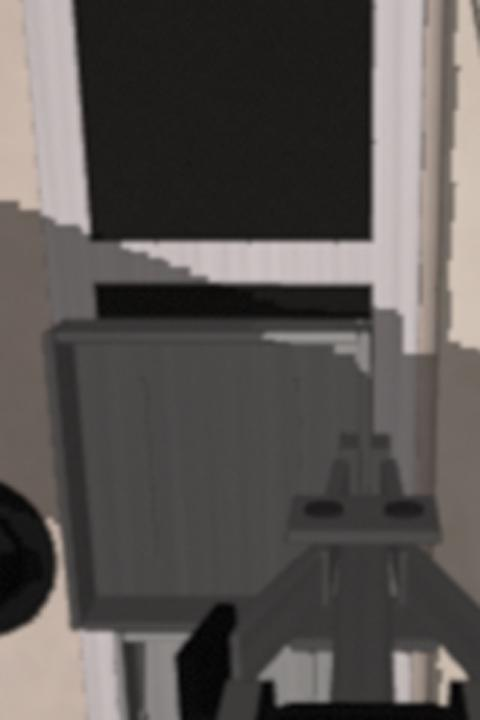

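Run:
```python
from rect import *
f=lambda p:(p[0]/3+160,p[1]/3+40)
three('w36',[f((48,328)),f((371,321)),f((74,630))],.1275)
M=onz('w36',[f((96,285)),f((372,285)),f((91,241)),f((372,240))],.059);print(M.round(4))
t=np.radians(3.8);ex=np.array([np.cos(t),np.sin(t)]);ey=np.array([-ex[1],ex[0]])
print('mat2',(M[0]+M[1])[:2]/2-ey*.042,'from mat1',(M[2]+M[3])[:2]/2-ey*.054)
```

```text
len 0.0779 0.0801 ang 5.13 3.45 centre [ 0.5074 -0.1412] backwall [ 0.5458 -0.1383]
[[ 0.462  -0.1034  0.059 ]
 [ 0.5448 -0.0978  0.059 ]
 [ 0.4607 -0.0906  0.059 ]
 [ 0.5438 -0.0847  0.059 ]]
mat2 [ 0.50617404 -0.14251762] from mat1 [ 0.50583176 -0.14151501]
```

```bash
python3 -m jog '[[[-0.001,-0.001,-0.012],[-0.001,0.001,-0.002],26],[[0,0,-0.012],[0,0,0],26],[[0,0,-0.008],[0,0,0],26],[[0,0,-0.002],[0,0,0],26],[[0,0,0],[0,0,0],26]]'; python3 st.py .5422 -.142 .227 3.8
```

```text
clock: 45.4
position: [0.5421, -0.1411, 0.2288]
ee_rot: [0.683, 0.731, 0.0, -0.0]
ft_force: [-0.3, 0.9, -1.5]
grip_width: 0.297
pos [ 0.5421 -0.1411  0.2288] yaw 3.9 zax [-6.e-04  8.e-04 -1.e+00] F [-0.3  0.9 -1.5] g 0.297 t 45.4 q [-0.45  0.23  0.73  1.7  -0.16  1.27  0.38]
d [ 0.0001 -0.0009 -0.0018] rot [-0.0008 -0.0006 -0.0017]
```

```bash
python3 -m jog '[[[0,-0.0008,-0.0015],[0,0,0],26],[[0,0,-0.0012],[0,0,0],26]]'; python3 st.py .5422 -.142 .227 3.8
```

```text
clock: 45.65
position: [0.5424, -0.142, 0.2265]
ee_rot: [0.683, 0.731, 0.0, -0.0]
ft_force: [-0.4, -0.6, -1.0]
grip_width: 0.301
pos [ 0.5424 -0.142   0.2265] yaw 3.9 zax [ 4.e-04  8.e-04 -1.e+00] F [-0.4 -0.6 -1. ] g 0.301 t 45.65 q [-0.45  0.24  0.73  1.7  -0.17  1.27  0.39]
d [-0.0002 -0.      0.0005] rot [-0.0008  0.0004 -0.0018]
```

```bash
python3 -m jog '[[[0,0,-0.0012],[0,0,0],26],[[0,0,0],[0,0,0],26]]'; python3 st.py .5422 -.142 .227 3.8
python3 - <<'E'
from h import *
snap('wrist','w37');crop('w37','c24',160,40,320,280,3)
C=cloud('w37');print(C[170:220:12,200:240:10,2].round(3).tolist())
E
```

```text
clock: 45.9
position: [0.5428, -0.1421, 0.226]
ee_rot: [0.683, 0.731, 0.001, 0.0]
ft_force: [-0.5, -0.9, -0.6]
grip_width: 0.294
pos [ 0.5428 -0.1421  0.226 ] yaw 3.9 zax [ 1.8e-03  9.0e-04 -1.0e+00] F [-0.5 -0.9 -0.6] g 0.294 t 45.9 q [-0.45  0.24  0.73  1.7  -0.17  1.26  0.39]
d [-0.0006  0.0001  0.001 ] rot [-0.0009  0.0018 -0.0018]
[[0.071, 0.07, 0.071, 0.071], [0.07, 0.071, 0.07, 0.071], [0.07, 0.071, 0.072, 0.07], [0.07, 0.072, 0.07, 0.07], [0.07, 0.072, 0.07, 0.071]]
```

View pics/c24.png

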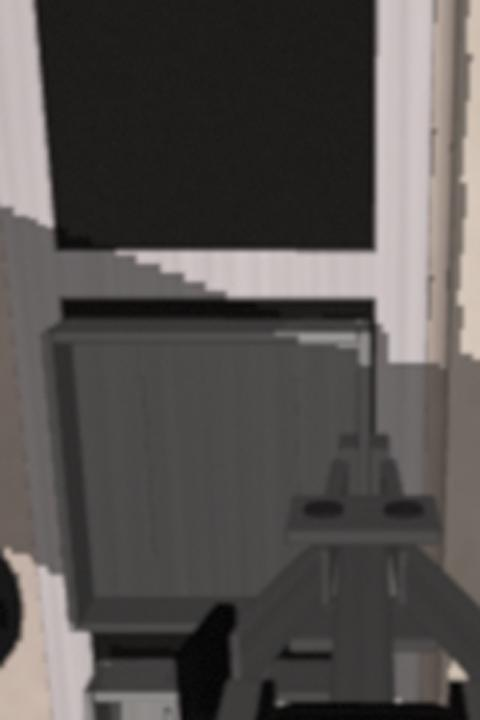

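```bash
python3 -m jog '[[[0,0,-0.002],[0,0,0],26]]'; python3 st.py .5422 -.142 .227 3.8; python3 -m jog '[[[0,0,0],[0,0,0],26],[[0,0,0],[0,0,0],50],[[0,0,0],[0,0,0],80],[[0,0,0],[0,0,0],100],[[0,0,0],[0,0,0],100]]'; python3 st.py .5422 -.142 .186 3.8
python3 - <<'E'
from h import *
snap('wrist','w38');crop('w38','c24',130,130,390,400,2.5)
C=cloud('w38');print(C[300:360:10,280].round(4))
E
```

```text
clock: 46.08
position: [0.5434, -0.1423, 0.225]
ee_rot: [0.683, 0.731, 0.001, 0.001]
ft_force: [-1.8, 0.6, 8.7]
grip_width: 0.299
pos [ 0.5434 -0.1423  0.225 ] yaw 3.9 zax [ 3.5e-03  8.0e-04 -1.0e+00] F [-1.8  0.6  8.7] g 0.299 t 46.08 q [-0.45  0.24  0.73  1.7  -0.17  1.26  0.39]
d [-0.0012  0.0003  0.002 ] rot [-0.0008  0.0035 -0.0017]
clock: 46.7
position: [0.5434, -0.1423, 0.2249]
ee_rot: [0.683, 0.731, 0.002, 0.001]
ft_force: [0.1, -0.7, 0.1]
grip_width: 0.999
pos [ 0.5434 -0.1423  0.2249] yaw 3.9 zax [ 3.7e-03  7.0e-04 -1.0e+00] F [ 0.1 -0.7  0.1] g 0.999 t 46.7 q [-0.45  0.24  0.73  1.7  -0.17  1.26  0.39]
d [-0.0012  0.0003 -0.0389] rot [-0.0007  0.0037 -0.0017]
[[ 0.5434 -0.1323  0.2326]
 [ 0.5436 -0.1345  0.2357]
 [ 0.5438 -0.1387  0.2358]
 [ 0.5441 -0.1428  0.2362]
 [ 0.5444 -0.1473  0.2361]
 [ 0.5448 -0.1529  0.2349]]
```

View pics/c24.png

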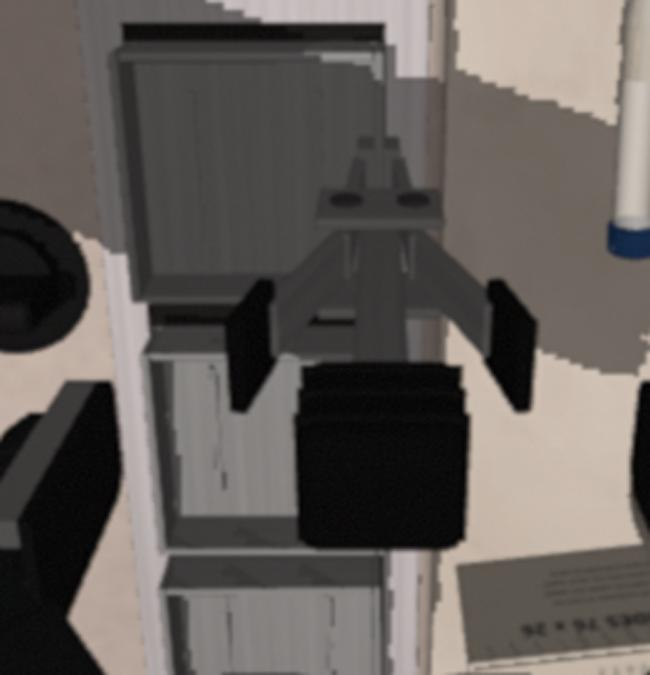

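```bash
python3 -m jog '[[[0.001,0,-0.012],[0,0.004,0],100],[[0,0,-0.012],[0,0,0],100],[[0,0,-0.008],[0,0,0],100],[[0,0,-0.003],[0,0,0],100],[[0,0,0],[0,0,0],100]]'; python3 st.py .5444 -.1423 .1855 3.9
```

```text
clock: 47.38
position: [0.544, -0.1422, 0.1864]
ee_rot: [0.683, 0.731, -0.001, -0.001]
ft_force: [0.5, -0.3, 0.1]
grip_width: 0.997
pos [ 0.544  -0.1422  0.1864] yaw 3.9 zax [-2.3e-03  6.0e-04 -1.0e+00] F [ 0.5 -0.3  0.1] g 0.997 t 47.38 q [-0.43  0.28  0.72  1.75 -0.2   1.19  0.41]
d [ 0.0004 -0.0001 -0.0009] rot [-0.0006 -0.0023 -0.    ]
```

```bash
python3 -m jog '[[[0.0004,0,-0.0005],[0,-0.002,0],80],[[0,0,0],[0,0,0],68],[[0,0,0],[0,0,0],62],[[0,0,0.001],[0,0,0],56],[[0,0,0.001],[0,0,0],50]]' 25; python3 -m jog '[[[0,0,0.001],[0,0,0],45],[[0,0,0],[0,0,0],41],[[0,0,0],[0,0,0],38],[[0,0,0],[0,0,0],38]]' 25; python3 st.py .5558 -.332 .192 3.8
python3 - <<'E'
from h import *
snap('wrist','w39');crop('w39','c24',130,130,390,400,2.5)
E
```

```text
clock: 48.0
position: [0.545, -0.1423, 0.189]
ee_rot: [0.683, 0.731, 0.001, 0.0]
ft_force: [-0.0, -0.1, -0.8]
grip_width: 0.502
clock: 48.5
position: [0.5447, -0.1423, 0.1901]
ee_rot: [0.683, 0.731, 0.001, 0.0]
ft_force: [-0.0, -0.3, 0.7]
grip_width: 0.396
pos [ 0.5447 -0.1423  0.1901] yaw 3.9 zax [ 1.2e-03  7.0e-04 -1.0e+00] F [-0.  -0.3  0.7] g 0.396 t 48.5 q [-0.44  0.28  0.72  1.74 -0.2   1.19  0.41]
d [ 0.0111 -0.1897  0.0019] rot [-0.0007  0.0012 -0.0018]
```

View pics/c24.png

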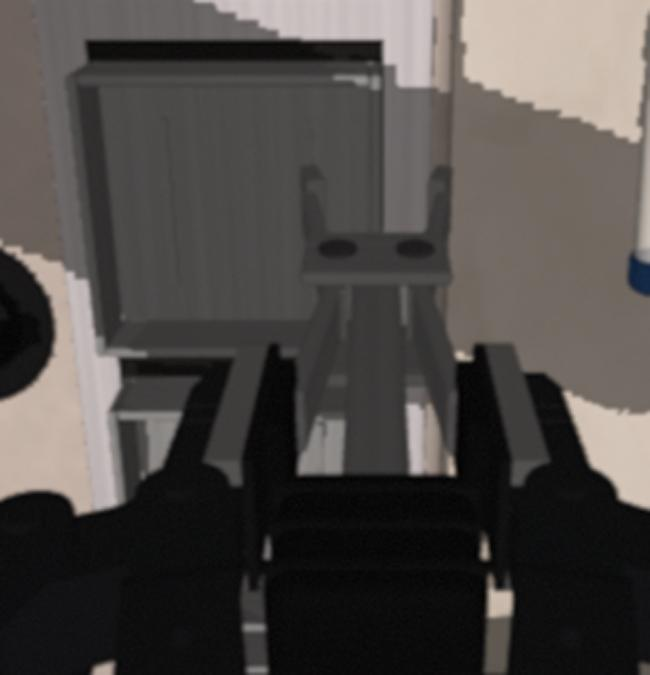

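```bash
python3 -m jog '[[[0,0,0.01],[0,0,0],38],[[0,0,0.03],[0,0,0],38],[[0,0,0.03],[0,0,0],38],[[-0.01,0.03,0.01],[0,0,-0.02],38],[[-0.012,0.04,0],[0,0,-0.03],38]]'; python3 -m jog '[[[-0.012,0.04,0],[0,0,-0.03],38],[[-0.012,0.04,0],[0,0,-0.03],38],[[-0.01,0.04,0],[0,0,-0.02],38],[[-0.004,0.012,-0.01],[0,0,0],38],[[0,0,0],[0,0,0],38]]'; python3 st.py .477 .0787 .25 -4.4
python3 - <<'E'
from h import *
snap('wrist','w40');crop('w40','c24',140,110,340,310,3.5)
E
```

```text
clock: 49.18
position: [0.5221, -0.0744, 0.2748]
ee_rot: [0.704, 0.711, 0.0, 0.001]
ft_force: [-0.0, 1.0, -0.4]
grip_width: 0.398
clock: 49.8
position: [0.4825, 0.0633, 0.2679]
ee_rot: [0.731, 0.682, 0.003, 0.002]
ft_force: [-0.3, -0.6, -0.4]
grip_width: 0.396
pos [0.4825 0.0633 0.2679] yaw -4.01 zax [ 6.5e-03  7.0e-04 -1.0e+00] F [-0.3 -0.6 -0.4] g 0.396 t 49.8 q [-0.78 -0.01  0.56  1.82  0.01  1.33 -0.3 ]
d [-0.0055  0.0154 -0.0179] rot [-0.0007  0.0065 -0.0069]
```

View pics/c24.png

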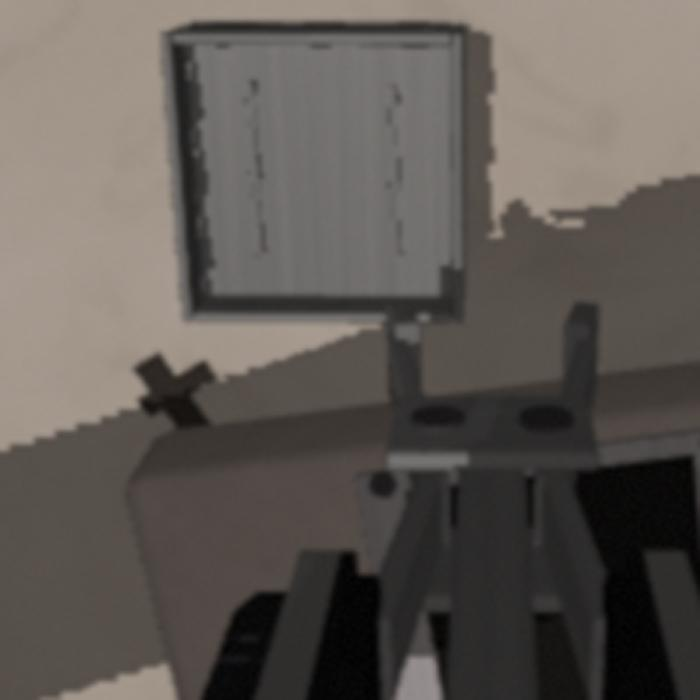

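Run:
```python
from rect import *
f=lambda p:(p[0]/3.5+140,p[1]/3.5+110)
three('w40',[f((164,33)),f((467,30)),f((188,320))],.05)
rect('w40',[f((164,33)),f((467,30)),f((464,318)),f((188,320))],.05)
tip('w40',f((492,304)),.2679-.119,-4)
C=cloud('w40');print(C[150:190:12,210:250:10,2].round(3).tolist())
```

```text
len 0.0795 0.079 ang -3.53 -3.96 centre [0.4399 0.0831] backwall [0.4783 0.0806]
edge 0 -3.5 79.5
edge 1 -95.0 79.3
edge 2 176.3 78.1
edge 3 86.0 79.0
[[0.403, 0.125], [0.4823, 0.1201], [0.4754, 0.0411], [0.3975, 0.0461]] centre [0.4396 0.0831] ang mod90 [86.5 85.  86.3 86. ]
tip centre [0.4844 0.0656]
[[0.031, 0.03, 0.032, 0.031], [0.031, 0.031, 0.032, 0.032], [0.031, 0.032, 0.031, 0.032], [0.033, 0.032, 0.031, 0.032]]
```

```bash
python3 -m jog '[[[-0.0025,0.008,-0.015],[0,0.006,-0.002],38],[[-0.0025,0.008,-0.02],[0,0,0],38],[[0,0,-0.02],[0,0,0],38],[[0,0,0],[0,0,0],38]]'; python3 st.py .4773 .0800 .156 -4.2
```

```text
clock: 50.35
position: [0.4783, 0.0757, 0.21]
ee_rot: [0.735, 0.678, -0.0, 0.0]
ft_force: [0.2, -0.6, 0.5]
grip_width: 0.398
pos [0.4783 0.0757 0.21  ] yaw -4.59 zax [-0.e+00 -3.e-04 -1.e+00] F [ 0.2 -0.6  0.5] g 0.398 t 50.35 q [-0.79  0.03  0.55  1.9  -0.02  1.21 -0.31]
d [-0.001   0.0043 -0.054 ] rot [ 0.0003 -0.      0.0068]
```

```bash
python3 -m jog '[[[-0.001,0.004,-0.015],[0,0,0.006],38],[[0,0,-0.01],[0,0,0],38],[[0,0,0],[0,0,0],38]]'; python3 st.py .4773 .0800 .156 -4.2
python3 - <<'E'
from h import *
snap('wrist','w41');crop('w41','c24',140,110,340,310,3)
E
```

```text
clock: 50.72
position: [0.4777, 0.0794, 0.1839]
ee_rot: [0.733, 0.68, 0.0, 0.0]
ft_force: [0.1, -0.1, -0.7]
grip_width: 0.396
pos [0.4777 0.0794 0.1839] yaw -4.3 zax [ 4.e-04 -2.e-04 -1.e+00] F [ 0.1 -0.1 -0.7] g 0.396 t 50.73 q [-0.79  0.06  0.55  1.94 -0.03  1.15 -0.3 ]
d [-0.0004  0.0006 -0.0279] rot [0.0002 0.0004 0.0018]
```

View pics/c24.png

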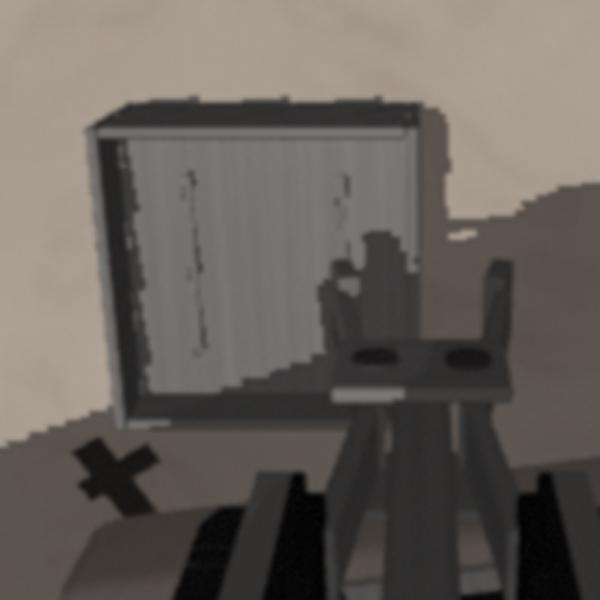

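Aligned. I'll lower and then release, moving down 9 mm as the pads open.

```bash
python3 -m jog '[[[0,0,-0.012],[0,0,0],38],[[0,0,-0.01],[0,0,0],38],[[0,0,-0.005],[0,0,0],38],[[0,0,0],[0,0,0],38]]'; python3 st.py .4773 .0800 .156 -4.2
python3 - <<'E'
from h import *
snap('side','s21');crop('s21','c23',220,130,300,240,6)
t=np.radians(-4.4);y=np.array([np.cos(t),np.sin(t)]);o=sensors.get_obs()['position']
for z in [.033,.036,.039,.042]:
    print(z,[proj('s21',[*(o[:2]+y*k),z]).round(1).tolist() for k in (-.019,.019)])
E
```

```text
clock: 51.28
position: [0.4782, 0.0795, 0.1558]
ee_rot: [0.733, 0.68, 0.001, 0.0]
ft_force: [0.0, 0.4, -0.4]
grip_width: 0.395
pos [0.4782 0.0795 0.1558] yaw -4.3 zax [ 1.8e-03  3.0e-04 -1.0e+00] F [ 0.   0.4 -0.4] g 0.395 t 51.27 q [-0.78  0.1   0.55  1.97 -0.06  1.09 -0.28]
d [-0.0009  0.0005  0.0002] rot [-0.0003  0.0018  0.0018]
0.033 [[266.1, 211.9], [279.8, 213.4]]
0.036 [[266.1, 211.1], [279.8, 212.6]]
0.039 [[266.1, 210.2], [279.8, 211.7]]
0.042 [[266.1, 209.4], [279.8, 210.9]]
```

View pics/c23.png

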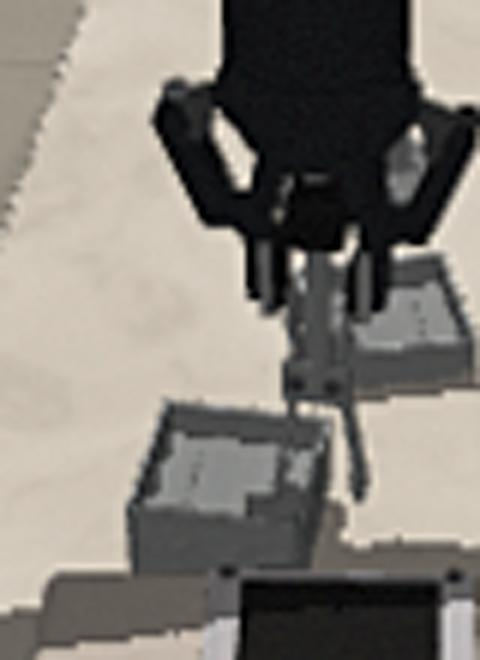

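```bash
python3 -m jog '[[[0,0,-0.0015],[0,0,0],46],[[0,0,-0.002],[0,0,0],53],[[0,0,-0.002],[0,0,0],60],[[0,0,-0.0015],[0,0,0],67],[[0,0,0],[0,0,0],72]]'; python3 -m jog '[[[0,0,0],[0,0,0],85],[[0,0,0],[0,0,0],100],[[0,0,0.012],[0,0,0],100],[[0,0,0.012],[0,0,0],100],[[0,0,0],[0,0,0],100]]'; python3 st.py .4772 .0787 .207 -4.4
python3 - <<'E'
from h import *
snap('wrist','w42');crop('w42','c22',130,130,390,400,2.5);
C=cloud('w42');print(C[340:400:8,280].round(4))
E
```

```text
clock: 51.95
position: [0.4786, 0.0797, 0.1493]
ee_rot: [0.733, 0.68, 0.001, 0.001]
ft_force: [-0.3, -0.0, -0.7]
grip_width: 0.719
clock: 52.58
position: [0.4793, 0.0798, 0.1759]
ee_rot: [0.733, 0.68, 0.002, 0.001]
ft_force: [-0.8, -0.0, -0.2]
grip_width: 1.0
pos [0.4793 0.0798 0.1759] yaw -4.31 zax [ 0.0047  0.0018 -1.    ] F [-0.8 -0.  -0.2] g 1.0 t 52.58 q [-0.78  0.07  0.55  1.94 -0.04  1.13 -0.29]
d [-0.0021 -0.0011  0.0311] rot [-0.0018  0.0047 -0.0015]
[[ 0.4801  0.0833  0.1978]
 [ 0.4799  0.0809  0.1989]
 [ 0.4797  0.0779  0.1993]
 [ 0.4794  0.0737  0.1984]
 [ 0.479   0.0694  0.1974]
 [ 0.4691 -0.0681  0.0592]
 [ 0.4685 -0.0758  0.06  ]
 [ 0.4678 -0.0859  0.0586]]
```

View pics/c22.png

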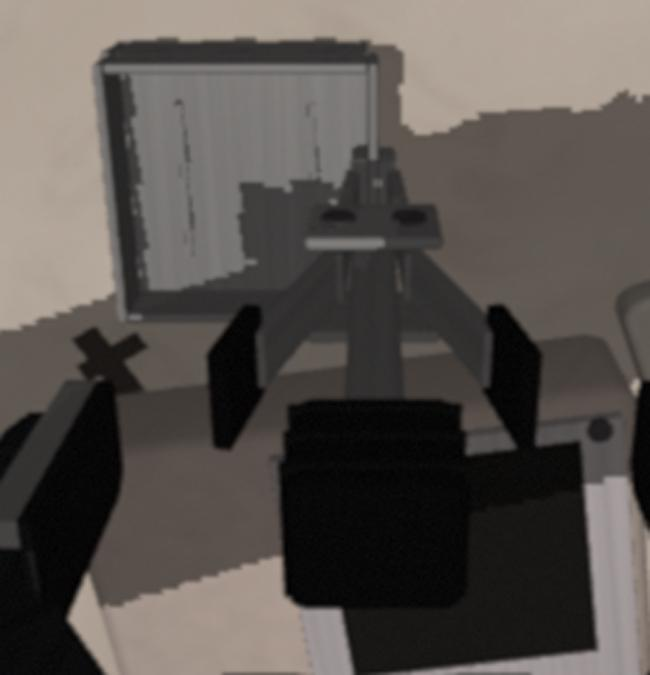

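```bash
python3 -m jog '[[[-0.0008,0,0.009],[-0.002,0.005,0],100],[[0,0,0.003],[0,0,0],80],[[0,0,0],[0,0,0],60],[[0,0,0],[0,0,0],45],[[0,0,0],[0,0,0],34]]' 30; python3 -m jog '[[[0,0,0],[0,0,0],26],[[0,0,0],[0,0,0],26],[[0,0,0.006],[0,0,0],26],[[0,0,0.008],[0,0,0],26],[[0,0,0.015],[0,0,0],26]]' 40; python3 st.py .4772 .0787 .207 -4.4
python3 - <<'E'
from h import *
snap('side','s22');crop('s22','c23',220,120,320,240,5)
snap('wrist','w43')
E
```

```text
clock: 53.25
position: [0.4778, 0.0797, 0.1877]
ee_rot: [0.733, 0.68, -0.001, -0.0]
ft_force: [-0.6, 0.1, 0.5]
grip_width: 0.342
clock: 53.88
position: [0.477, 0.0794, 0.2172]
ee_rot: [0.733, 0.68, -0.002, -0.001]
ft_force: [0.4, 0.0, -0.8]
grip_width: 0.298
pos [0.477  0.0794 0.2172] yaw -4.31 zax [-0.0046 -0.0023 -1.    ] F [ 0.4  0.  -0.8] g 0.298 t 53.88 q [-0.79  0.03  0.55  1.89 -0.01  1.23 -0.31]
d [ 0.0002 -0.0007 -0.0102] rot [ 0.0023 -0.0046 -0.0015]
```

View pics/c23.png

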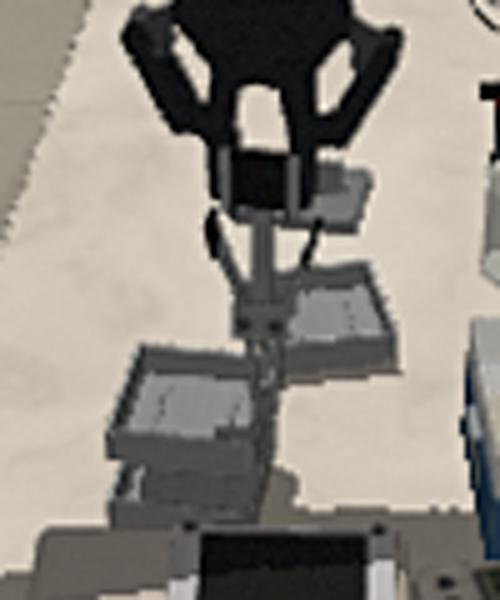

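View pics/w43.png

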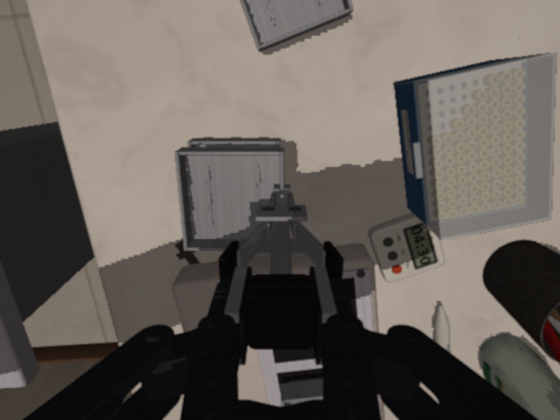

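```bash
python3 -m jog '[[[0,0,0.03],[0.002,-0.004,0],26],[[0,0,0.03],[0,0,0],26],[[0.012,-0.025,0.005],[0,0,0.03],26],[[0.014,-0.03,0],[0,0,0.035],26],[[0.014,-0.03,0],[0,0,0.035],26]]';python3 -m jog '[[[0.01,-0.02,0],[0,0,0.03],26],[[0.004,-0.01,-0.005],[0,0,0],26],[[0,0,-0.005],[0,0,0],26],[[0,0,0],[0,0,0],26]]'; python3 st.py .5365 -.0462 .235 3.8
```

```text
clock: 54.6
position: [0.5185, -0.0047, 0.2869]
ee_rot: [0.695, 0.719, 0.003, 0.0]
ft_force: [0.6, -0.4, -1.3]
grip_width: 0.299
clock: 55.1
position: [0.5327, -0.0367, 0.276]
ee_rot: [0.685, 0.728, 0.003, 0.0]
ft_force: [-0.8, 0.6, -0.9]
grip_width: 0.298
pos [ 0.5327 -0.0367  0.276 ] yaw 3.51 zax [ 0.004   0.0035 -1.    ] F [-0.8  0.6 -0.9] g 0.298 t 55.1 q [-0.64  0.12  0.69  1.7  -0.08  1.35  0.12]
d [ 0.0038 -0.0095 -0.041 ] rot [-0.0035  0.004   0.0051]
```

```bash
python3 -m jog '[[[0.002,-0.005,-0.005],[-0.003,0.004,0.005],26],[[0.0015,-0.004,-0.005],[0,0,0],26],[[0,0,0],[0,0,0],26]]'; python3 st.py .5365 -.0462 .235 3.8
python3 - <<'E'
from h import *
snap('wrist','w44');crop('w44','c24',160,40,320,280,3)
C=cloud('w44');print(C[170:220:12,200:240:10,2].round(3).tolist())
E
```

```text
clock: 55.48
position: [0.5362, -0.0446, 0.2652]
ee_rot: [0.682, 0.731, 0.0, -0.001]
ft_force: [-0.3, -0.5, -1.8]
grip_width: 0.296
pos [ 0.5362 -0.0446  0.2652] yaw 3.94 zax [-5.e-04  1.e-03 -1.e+00] F [-0.3 -0.5 -1.8] g 0.296 t 55.48 q [-0.63  0.14  0.69  1.7  -0.09  1.33  0.15]
d [ 0.0003 -0.0016 -0.0302] rot [-0.001  -0.0005 -0.0025]
[[0.109, 0.109, 0.107, 0.108], [0.108, 0.109, 0.108, 0.108], [0.109, 0.11, 0.109, 0.108], [0.108, 0.11, 0.108, 0.109], [0.107, 0.11, 0.108, 0.108]]
```

View pics/c24.png

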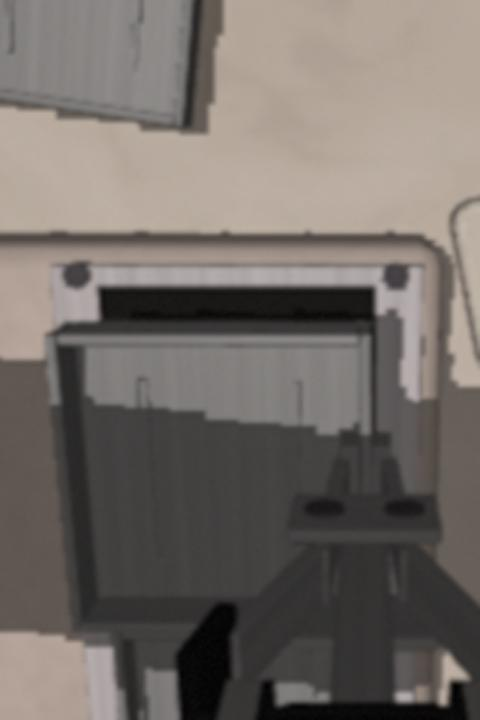

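```bash
python3 - <<'E'
from rect import *
f=lambda p:(p[0]/3+160,p[1]/3+40)
three('w44',[f((48,332)),f((371,322)),f((76,632))],.127)
M=onz('w44',[f((99,287)),f((375,287))],.059);print(M.round(4))
t=np.radians(3.8);ex=np.array([np.cos(t),np.sin(t)]);ey=np.array([-ex[1],ex[0]])
print('mat1',(M[0]+M[1])[:2]/2-ey*.042)
E
python3 -m jog '[[[0,-0.001,-0.012],[-0.001,0,-0.002],26],[[0,0,-0.012],[0,0,0],26],[[0,0,-0.008],[0,0,0],26],[[0,0,-0.002],[0,0,0],26],[[0,0,0],[0,0,0],26]]'; python3 st.py .5365 -.0462 .227 3.8
```

```text
len 0.0781 0.0798 ang 5.67 3.84 centre [ 0.5003 -0.0452] backwall [ 0.5386 -0.042 ]
[[ 0.4555 -0.0075  0.059 ]
 [ 0.5383 -0.0018  0.059 ]]
mat1 [ 0.49968392 -0.04654066]
clock: 56.15
position: [0.5359, -0.0451, 0.2286]
ee_rot: [0.683, 0.73, -0.0, -0.0]
ft_force: [0.3, -0.1, -1.0]
grip_width: 0.296
pos [ 0.5359 -0.0451  0.2286] yaw 3.85 zax [-1.e-03  1.e-04 -1.e+00] F [ 0.3 -0.1 -1. ] g 0.296 t 56.15 q [-0.62  0.17  0.69  1.75 -0.11  1.26  0.17]
d [ 0.0006 -0.0011 -0.0016] rot [-0.0001 -0.001  -0.0008]
```

```bash
python3 -m jog '[[[0,-0.0008,-0.0015],[0,0,0],26],[[0,0,-0.0015],[0,0,0],26],[[0,0,-0.0015],[0,0,0],26]]'; python3 st.py .5365 -.0462 .227 3.8
python3 - <<'E'
from h import *
snap('wrist','w45');crop('w45','c24',160,40,320,280,3)
C=cloud('w45');print(C[170:220:12,200:240:10,2].round(3).tolist())
E
```

```text
clock: 56.52
position: [0.5372, -0.046, 0.2262]
ee_rot: [0.683, 0.73, 0.001, 0.001]
ft_force: [-1.0, 1.0, 8.8]
grip_width: 0.298
pos [ 0.5372 -0.046   0.2262] yaw 3.85 zax [ 2.8e-03  9.0e-04 -1.0e+00] F [-1.   1.   8.8] g 0.298 t 56.52 q [-0.62  0.17  0.69  1.76 -0.12  1.25  0.17]
d [-0.0007 -0.0002  0.0008] rot [-0.0009  0.0028 -0.0009]
[[0.073, 0.072, 0.072, 0.072], [0.073, 0.072, 0.073, 0.072], [0.074, 0.073, 0.073, 0.071], [0.074, 0.073, 0.072, 0.072], [0.073, 0.074, 0.072, 0.073]]
```

View pics/c24.png

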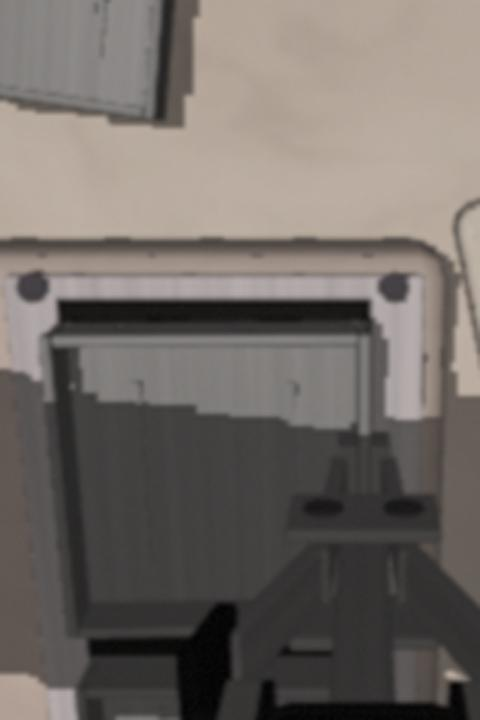

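Placed. I'll release the head, then take the handles.

```bash
python3 -m jog '[[[0,0,0.0005],[0,0,0],26],[[0,0,0],[0,0,0],50],[[0,0,0],[0,0,0],80],[[0,0,0],[0,0,0],100],[[0,0,0],[0,0,0],100]]'; python3 st.py .5365 -.0462 .187 3.8
python3 - <<'E'
from h import *
snap('wrist','w46');crop('w46','c24',130,130,390,400,2.5)
C=cloud('w46');print(C[300:360:10,280].round(4))
E
```

```text
clock: 57.2
position: [0.5376, -0.0461, 0.2272]
ee_rot: [0.683, 0.73, 0.002, 0.001]
ft_force: [-0.9, -0.7, -0.3]
grip_width: 0.999
pos [ 0.5376 -0.0461  0.2272] yaw 3.85 zax [ 0.0041  0.001  -1.    ] F [-0.9 -0.7 -0.3] g 0.999 t 57.2 q [-0.62  0.17  0.69  1.76 -0.12  1.25  0.17]
d [-0.0011 -0.0001 -0.0402] rot [-0.001   0.0041 -0.0008]
[[ 0.5377 -0.0364  0.2345]
 [ 0.5378 -0.039   0.237 ]
 [ 0.5382 -0.0444  0.2355]
 [ 0.5384 -0.0474  0.2375]
 [ 0.5387 -0.0518  0.2376]
 [ 0.549  -0.1991  0.0685]]
```

View pics/c24.png

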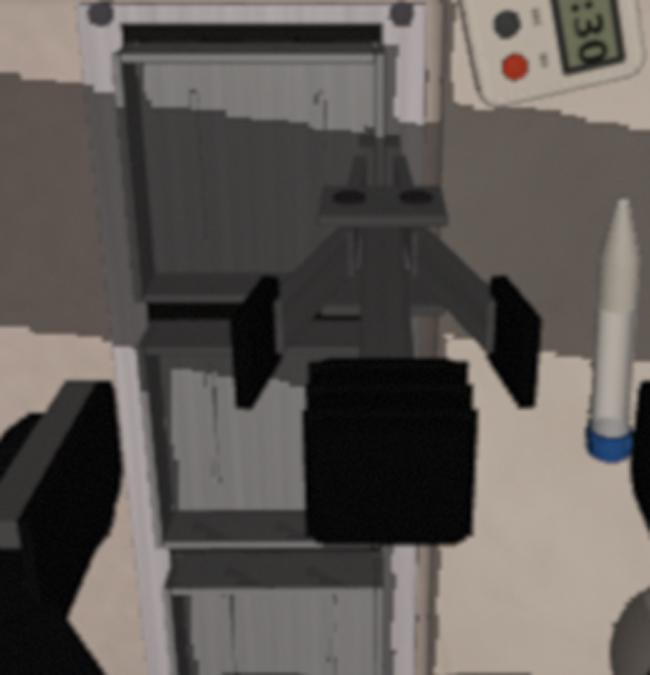

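```bash
python3 -m jog '[[[0.0018,0,-0.012],[-0.001,0.004,0],100],[[0,0,-0.012],[0,0,0],100],[[0,0,-0.008],[0,0,0],100],[[0,0,-0.004],[0,0,0],100],[[0,0,0],[0,0,0],100]]'; python3 st.py .5395 -.0461 .1865 3.85
```

```text
clock: 57.88
position: [0.539, -0.0461, 0.1876]
ee_rot: [0.683, 0.73, -0.001, -0.001]
ft_force: [-0.8, 0.2, 1.0]
grip_width: 0.998
pos [ 0.539  -0.0461  0.1876] yaw 3.84 zax [-1.9e-03 -5.0e-04 -1.0e+00] F [-0.8  0.2  1. ] g 0.998 t 57.88 q [-0.6   0.22  0.69  1.8  -0.15  1.18  0.2 ]
d [ 0.0005  0.     -0.0011] rot [ 0.0005 -0.0019  0.0001]
```

```bash
python3 -m jog '[[[0.0004,0,-0.0007],[0,-0.002,0],80],[[0,0,0],[0,0,0],68],[[0,0,0],[0,0,0],62],[[0,0,0.001],[0,0,0],56],[[0,0,0.001],[0,0,0],50]]' 25; python3 -m jog '[[[0,0,0.001],[0,0,0],45],[[0,0,0],[0,0,0],41],[[0,0,0],[0,0,0],38],[[0,0,0],[0,0,0],38]]' 25; python3 st.py .5558 -.332 .192 3.8
python3 - <<'E'
from h import *
snap('wrist','w47');crop('w47','c24',130,130,390,400,2.5)
E
```

```text
clock: 58.5
position: [0.5397, -0.0461, 0.1897]
ee_rot: [0.683, 0.73, 0.0, 0.001]
ft_force: [-0.2, -0.8, -0.1]
grip_width: 0.504
clock: 59.0
position: [0.5398, -0.0461, 0.1909]
ee_rot: [0.683, 0.73, 0.0, 0.001]
ft_force: [0.0, 0.4, -0.1]
grip_width: 0.397
pos [ 0.5398 -0.0461  0.1909] yaw 3.85 zax [ 1.5e-03 -1.0e-04 -1.0e+00] F [ 0.   0.4 -0.1] g 0.397 t 59.0 q [-0.6   0.21  0.69  1.79 -0.15  1.18  0.2 ]
d [ 0.016  -0.2859  0.0011] rot [ 0.0001  0.0015 -0.0009]
```

View pics/c24.png

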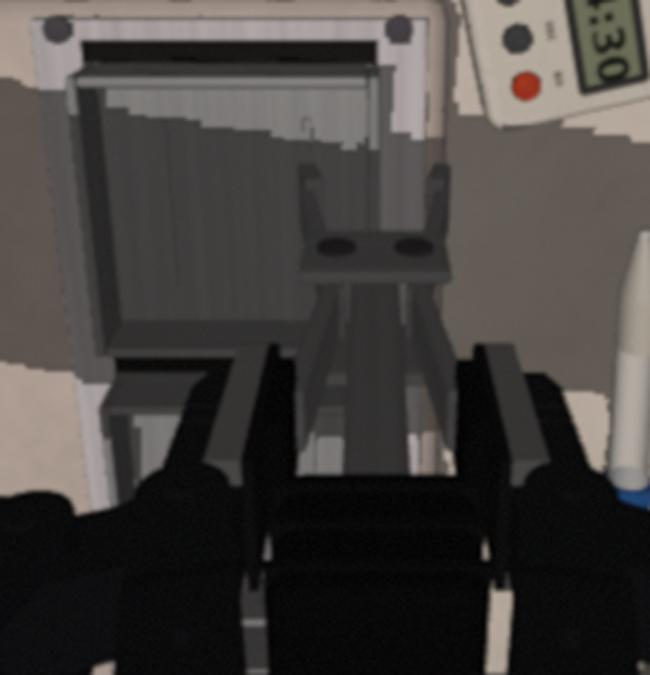

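```bash
python3 -m jog '[[[0,0,0.01],[0,0,0],38],[[0,0,0.03],[0,0,0],38],[[0,0,0.04],[0,0,0],38],[[-0.004,0.03,0.01],[0,0,0.1],38],[[-0.006,0.045,0],[0,0,0.14],38]]'; python3 -m jog '[[[-0.007,0.045,0],[0,0,0.15],38],[[-0.007,0.045,0],[0,0,0.15],38],[[-0.007,0.045,0],[0,0,0.15],38],[[-0.007,0.045,0],[0,0,0.15],38],[[-0.007,0.045,0],[0,0,0.15],38]]'; python3 st.py .4705 .4010 .25 84.2
```

```text
clock: 59.68
position: [0.5292, 0.0276, 0.2861]
ee_rot: [0.59, 0.807, 0.001, 0.002]
ft_force: [0.4, -0.2, -0.8]
grip_width: 0.397
clock: 60.3
position: [0.4895, 0.2644, 0.2873]
ee_rot: [0.235, 0.972, 0.002, 0.001]
ft_force: [0.5, 0.3, 0.2]
grip_width: 0.397
pos [0.4895 0.2644 0.2873] yaw 62.84 zax [ 0.0027  0.0037 -1.    ] F [0.5 0.3 0.2] g 0.397 t 60.3 q [-0.92  0.16  0.39  1.61 -0.06  1.38  0.57]
d [-0.019   0.1366 -0.0373] rot [-0.0041  0.0019  0.3728]
```

```bash
python3 -m jog '[[[-0.006,0.04,0],[0,0,0.13],38],[[-0.006,0.04,0],[0,0,0.12],38],[[-0.004,0.03,-0.01],[0,0,0.08],38],[[-0.002,0.012,-0.01],[0,0,0],38],[[0,0,0],[0,0,0],38]]'; python3 st.py .4705 .4010 .25 84.2
python3 - <<'E'
from h import *
snap('wrist','w48')
E
```

```text
clock: 60.92
position: [0.4645, 0.3971, 0.2656]
ee_rot: [0.058, 0.998, 0.002, -0.001]
ft_force: [0.2, -0.4, -1.1]
grip_width: 0.393
pos [0.4645 0.3971 0.2656] yaw 83.33 zax [-0.0019  0.0038 -1.    ] F [ 0.2 -0.4 -1.1] g 0.393 t 60.92 q [-1.01  0.29  0.29  1.49 -0.09  1.36  0.74]
d [ 0.006   0.0039 -0.0156] rot [-0.0038 -0.0019  0.0151]
```

View pics/w48.png

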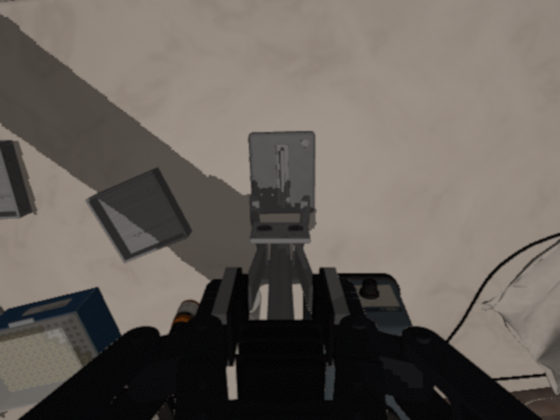

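```bash
python3 -m jog '[[[0.006,0.004,-0.02],[-0.004,-0.002,0.015],38],[[0,0,-0.03],[0,0,0],38],[[0,0,0],[0,0,0],38]]'; python3 st.py .4705 .4010 .25 84.2
python3 - <<'E'
from h import *
snap('wrist','w49');crop('w49','c24',180,120,380,320,3)
E
```

```text
clock: 61.35
position: [0.4735, 0.3973, 0.2143]
ee_rot: [0.053, 0.999, -0.0, 0.001]
ft_force: [0.2, -0.4, -0.5]
grip_width: 0.398
pos [0.4735 0.3973 0.2143] yaw 83.89 zax [ 2.4e-03 -5.0e-04 -1.0e+00] F [ 0.2 -0.4 -0.5] g 0.398 t 61.35 q [-1.    0.34  0.29  1.55 -0.1   1.27  0.76]
d [-0.003   0.0037  0.0357] rot [0.0005 0.0024 0.0054]
```

View pics/c24.png

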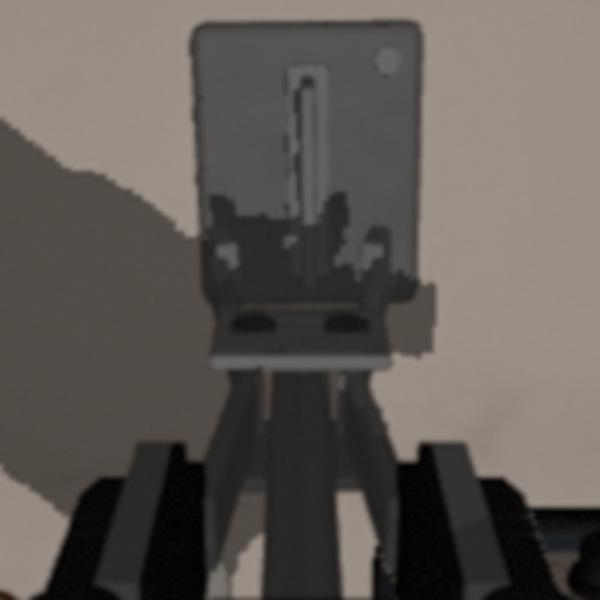

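```bash
python3 -m jog '[[[-0.0025,0.0035,0],[0,0.002,0.005],38],[[0,0,-0.02],[0,0,0],38],[[0,0,-0.02],[0,0,0],38],[[0,0,-0.015],[0,0,0],38],[[0,0,0],[0,0,0],38]]'; python3 st.py .4705 .4010 .135 84.2
python3 - <<'E'
from h import *
snap('wrist','w50');crop('w50','c24',180,120,380,320,3)
E
```

```text
clock: 62.02
position: [0.4736, 0.4032, 0.1651]
ee_rot: [0.051, 0.999, 0.004, 0.004]
ft_force: [0.4, -0.9, -1.5]
grip_width: 0.394
pos [0.4736 0.4032 0.1651] yaw 84.18 zax [ 0.0076  0.0075 -0.9999] F [ 0.4 -0.9 -1.5] g 0.394 t 62.02 q [-1.    0.38  0.28  1.6  -0.11  1.17  0.77]
d [-0.0031 -0.0022 -0.0301] rot [-0.0075  0.0076  0.0003]
```

View pics/c24.png

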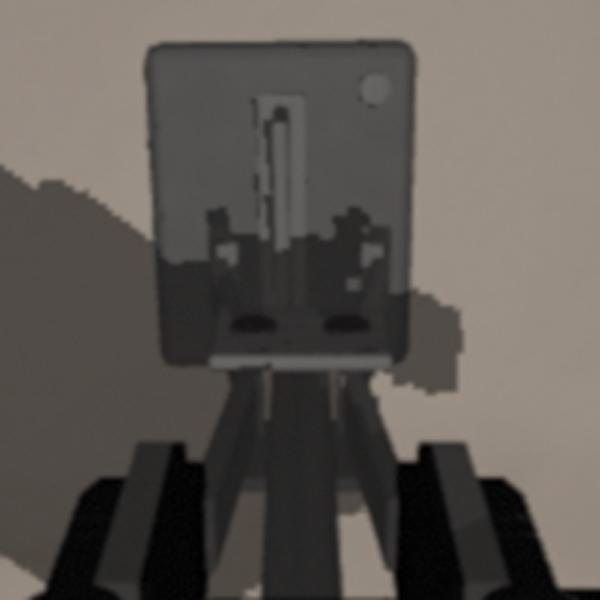

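```bash
python3 -m jog '[[[-0.0025,-0.002,0],[-0.0075,0.0075,0],38],[[0,0,0],[0,0,0],38],[[0,0,-0.012],[0,0,0],38],[[0,0,-0.01],[0,0,0],38],[[0,0,0],[0,0,0],38]]'; python3 st.py .4705 .4010 .135 84.2
python3 - <<'E'
from h import *
snap('wrist','w51');crop('w51','c24',180,120,380,320,3)
E
```

```text
clock: 62.7
position: [0.4718, 0.4018, 0.1443]
ee_rot: [0.051, 0.999, 0.001, 0.001]
ft_force: [-0.7, -0.3, -1.3]
grip_width: 0.395
pos [0.4718 0.4018 0.1443] yaw 84.18 zax [ 0.0021  0.0023 -1.    ] F [-0.7 -0.3 -1.3] g 0.395 t 62.7 q [-0.99  0.4   0.27  1.62 -0.12  1.13  0.78]
d [-0.0013 -0.0008 -0.0093] rot [-0.0023  0.0021  0.0003]
```

View pics/c24.png

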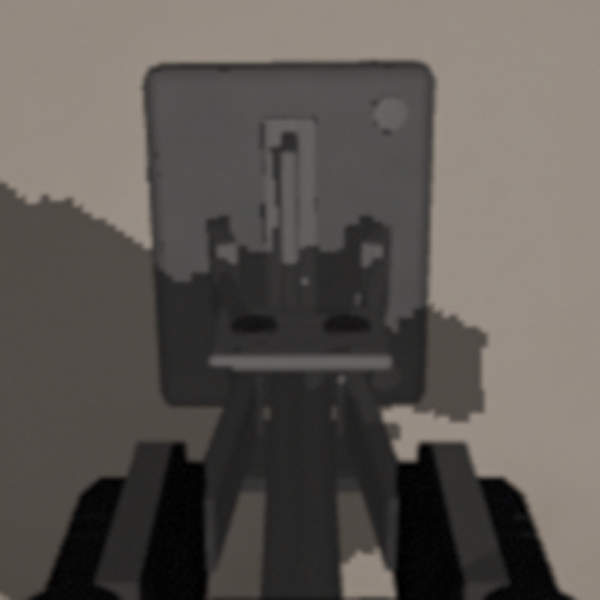

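```bash
python3 -m jog '[[[-0.001,-0.0015,-0.005],[-0.002,0.002,0],38],[[0,0,-0.004],[0,0,0],38],[[0,0,0],[0,0,0],38]]'; python3 st.py .4705 .4005 .135 84.2
```

```text
clock: 63.12
position: [0.4711, 0.4005, 0.1353]
ee_rot: [0.051, 0.999, 0.0, 0.0]
ft_force: [-0.3, 0.0, -1.0]
grip_width: 0.394
pos [0.4711 0.4005 0.1353] yaw 84.18 zax [ 6.e-04  8.e-04 -1.e+00] F [-0.3  0.  -1. ] g 0.394 t 63.12 q [-0.99  0.41  0.27  1.63 -0.12  1.12  0.78]
d [-0.0006  0.     -0.0003] rot [-0.0008  0.0006  0.0004]
```

```bash
python3 -m jog '[[[0,0,-0.0015],[0,0,0],46],[[0,0,-0.002],[0,0,0],53],[[0,0,-0.002],[0,0,0],60],[[0,0,-0.0015],[0,0,0],67],[[0,0,0],[0,0,0],72]]'; python3 -m jog '[[[0,0,0],[0,0,0],85],[[0,0,0],[0,0,0],100],[[0,0,0.012],[0,0,0],100],[[0,0,0.03],[0,0,0],100],[[0,0,0.03],[0,0,0],100]]'; python3 -m jog '[[[0,0,0.03],[0,0,0],100],[[0,0,0.01],[0,0,0],100],[[0,0,0],[0,0,0],100]]'
python3 - <<'E'
from h import *
snap('wrist','w52');crop('w52','c22',180,110,380,320,3);snap('side','s23');crop('s23','c23',240,80,320,180,6)
C=cloud('w52');print(C[240:290:8,280].round(4))
E
```

```text
clock: 63.75
position: [0.4715, 0.4007, 0.1286]
ee_rot: [0.051, 0.999, 0.001, 0.001]
ft_force: [1.1, 0.1, 1.6]
grip_width: 0.716
clock: 64.38
position: [0.4706, 0.4, 0.202]
ee_rot: [0.051, 0.999, -0.0, -0.0]
ft_force: [0.6, 0.3, -0.1]
grip_width: 1.001
clock: 64.75
position: [0.4714, 0.4005, 0.2471]
ee_rot: [0.051, 0.999, 0.002, 0.001]
ft_force: [0.1, -0.4, -0.6]
grip_width: 1.003
[[ 4.728e-01  4.013e-01  1.779e-01]
 [ 4.775e-01  4.008e-01  1.785e-01]
 [ 4.835e-01  4.002e-01  1.768e-01]
 [ 5.811e-01  3.905e-01 -1.000e-04]
 [ 5.917e-01  3.895e-01 -7.000e-04]
 [ 6.019e-01  3.884e-01 -3.000e-04]
 [ 6.122e-01  3.873e-01  2.000e-04]]
```

View pics/c22.png

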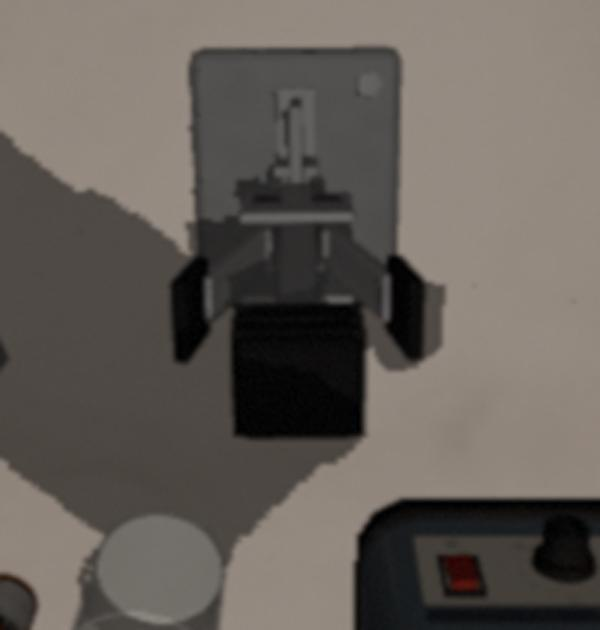

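View pics/s23.png

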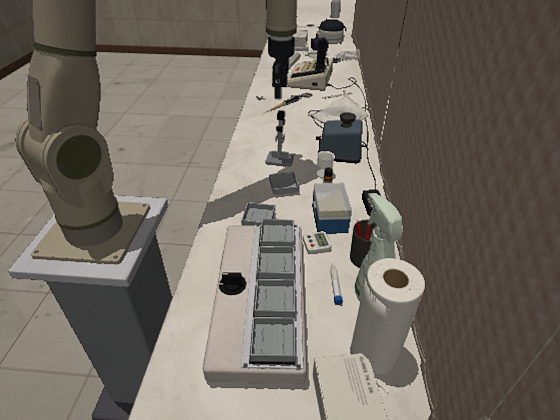

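```bash
python3 -m jog '[[[0,-0.02,0.02],[0,0,0],100],[[-0.002,-0.045,0.01],[0,0,0],100],[[-0.004,-0.055,0],[0,0,0],100],[[-0.004,-0.055,0],[0,0,0],100],[[-0.004,-0.055,0],[0,0,0],100]]' ; python3 -m jog '[[[-0.004,-0.055,0],[0,0,0],80],[[-0.004,-0.055,0],[0,0,0],60],[[-0.004,-0.055,0],[0,0,0],50],[[-0.004,-0.055,0],[0,0,0],50],[[-0.004,-0.055,0],[0,0,0],50]]'; python3 st.py .42 -.196 .25 84
```

```text
clock: 65.47
position: [0.4528, 0.1667, 0.2687]
ee_rot: [0.047, 0.999, -0.003, -0.003]
ft_force: [0.4, -0.1, 0.3]
grip_width: 0.998
clock: 66.1
position: [0.4284, -0.1172, 0.2635]
ee_rot: [0.047, 0.999, -0.004, -0.006]
ft_force: [1.3, -0.1, 0.2]
grip_width: 0.501
pos [ 0.4284 -0.1172  0.2635] yaw 84.66 zax [-0.0131 -0.0071 -0.9999] F [ 1.3 -0.1  0.2] g 0.501 t 66.1 q [-0.6  -0.14  0.7   1.91  0.1   1.35  1.55]
d [-0.0084 -0.0788 -0.0135] rot [ 0.007  -0.0131 -0.0115]
```

```bash
python3 -m jog '[[[0,-0.035,0],[0.007,-0.013,0],50],[[0,-0.02,0],[0,0,0],50],[[0,0,0],[0,0,0],50]]' ; python3 st.py .42 -.196 .25 84
python3 - <<'E'
from h import *
snap('wrist','w53');crop('w53','c22',180,100,400,320,3)
E
```

```text
clock: 66.47
position: [0.4255, -0.1777, 0.2609]
ee_rot: [0.05, 0.999, -0.0, -0.002]
ft_force: [0.6, 0.5, 0.2]
grip_width: 0.501
pos [ 0.4255 -0.1777  0.2609] yaw 84.25 zax [-3.5e-03 -1.0e-04 -1.0e+00] F [0.6 0.5 0.2] g 0.501 t 66.47 q [-0.55 -0.11  0.81  1.89  0.08  1.33  1.7 ]
d [-0.0055 -0.0183 -0.0109] rot [ 0.0001 -0.0035 -0.0043]
```

View pics/w53.png

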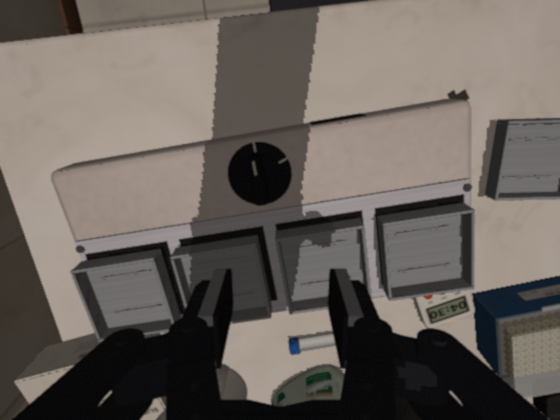

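Run:
```python
from h import *
im=cv2.imread('pics/w53.png')[130:220,215:305].astype(float);im=np.clip(im*2.5,0,255).astype(np.uint8)
cv2.imwrite('pics/c22.png',cv2.resize(im,None,fx=7,fy=7,interpolation=cv2.INTER_CUBIC))
C=cloud('w53')
for v in range(145,200,5): print(v,C[v,240:285:5,2].round(3))
```

```text
145 [0.053 0.056 0.056 0.056 0.056 0.055 0.056 0.053 0.055]
150 [0.055 0.055 0.054 0.056 0.057 0.054 0.056 0.055 0.054]
155 [0.056 0.055 0.057 0.074 0.073 0.062 0.055 0.056 0.055]
160 [0.054 0.063 0.088 0.087 0.086 0.064 0.063 0.053 0.055]
165 [0.057 0.063 0.088 0.091 0.086 0.063 0.063 0.062 0.055]
170 [0.063 0.062 0.089 0.089 0.088 0.062 0.062 0.064 0.062]
175 [0.064 0.064 0.088 0.089 0.088 0.069 0.062 0.063 0.062]
180 [0.063 0.063 0.064 0.089 0.089 0.08  0.063 0.064 0.063]
185 [0.056 0.063 0.063 0.088 0.088 0.086 0.062 0.063 0.056]
190 [0.056 0.063 0.061 0.089 0.088 0.088 0.064 0.056 0.054]
195 [0.057 0.054 0.056 0.089 0.088 0.088 0.056 0.055 0.055]
```

View pics/c22.png

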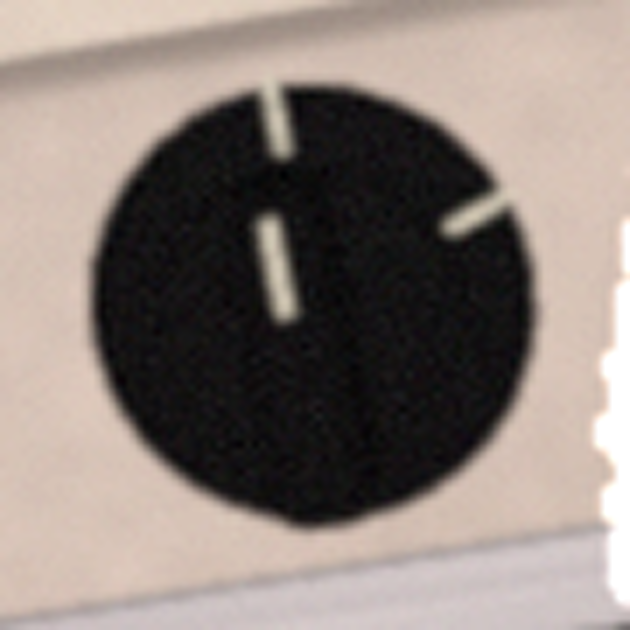

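Run:
```python
from h import *
C=cloud('w53');R=C[140:205,230:295].reshape(-1,3);P=R[(R[:,2]>.083)&(R[:,2]<.096)][:,:2]
r=cv2.minAreaRect((P*1000).astype(np.float32));print(r)
print(P.mean(0)); w,v=np.linalg.eigh(np.cov(P.T));print(np.degrees(np.arctan2(v[1,1],v[0,1])),np.sqrt(w))
# disc at z~.063
D=R[(R[:,2]>.06)&(R[:,2]<.066)][:,:2]; print('disc',D.min(0),D.max(0))
# tray pose check on mats: rims z .089
```

```text
((416.69940185546875, -195.4233856201172), (41.37767791748047, 11.96027660369873), 3.6228792667388916)
[ 0.41567156 -0.19516786]
-175.88903771264296 [0.00344566 0.01177113]
disc [ 0.39781924 -0.21507079] [ 0.43532064 -0.176019  ]
```

```bash
python3 -m jog '[[[-0.0045,-0.009,-0.03],[0,-0.0035,0.083],45],[[-0.004,-0.0085,-0.03],[0,0,0.082],45],[[0,0,-0.02],[0,0,0],45],[[0,0,0],[0,0,0],45]]' ; python3 st.py .4167 -.1954 .086 93.7
```

```text
clock: 67.03
position: [0.4171, -0.1891, 0.177]
ee_rot: [-0.039, 0.999, 0.001, -0.001]
ft_force: [0.2, 0.1, 0.3]
grip_width: 0.448
pos [ 0.4171 -0.1891  0.177 ] yaw 94.5 zax [-0.0028  0.0011 -1.    ] F [0.2 0.1 0.3] g 0.448 t 67.03 q [-0.54 -0.02  0.88  2.01  0.01  1.14  1.98]
d [-0.0004 -0.0063 -0.091 ] rot [-0.0011 -0.0028 -0.014 ]
```

```bash
python3 -m jog '[[[-0.0004,-0.005,-0.02],[-0.001,-0.003,-0.014],45],[[0,-0.001,-0.02],[0,0,0],45],[[0,0,0],[0,0,0],45]]' ; python3 st.py .4167 -.1954 .086 93.7
```

```text
clock: 67.4
position: [0.4185, -0.1927, 0.138]
ee_rot: [-0.034, 0.999, 0.0, 0.001]
ft_force: [-0.0, 1.3, 0.8]
grip_width: 0.45
pos [ 0.4185 -0.1927  0.138 ] yaw 93.89 zax [ 1.7e-03  6.0e-04 -1.0e+00] F [-0.   1.3  0.8] g 0.45 t 67.4 q [-0.53  0.07  0.9   2.05 -0.06  1.05  2.04]
d [-0.0018 -0.0027 -0.052 ] rot [-0.0006  0.0017 -0.0034]
```

```bash
python3 -m jog '[[[-0.0015,-0.0025,-0.012],[0,0,-0.003],45],[[0,0,0],[0,0,0],45]]' ; python3 st.py .4167 -.1954 .086 93.7
python3 - <<'E'
from h import *
snap('wrist','w54');im=cv2.imread('pics/w54.png');cv2.imwrite('pics/w54b.png',np.clip(im.astype(float)*1.8,0,255).astype(np.uint8))
E
```

```text
clock: 67.65
position: [0.418, -0.1947, 0.1268]
ee_rot: [-0.033, 0.999, 0.0, 0.002]
ft_force: [0.5, 0.5, -0.6]
grip_width: 0.45
pos [ 0.418  -0.1947  0.1268] yaw 93.78 zax [ 0.0035  0.001  -1.    ] F [ 0.5  0.5 -0.6] g 0.45 t 67.65 q [-0.52  0.09  0.9   2.07 -0.09  1.02  2.07]
d [-0.0013 -0.0007 -0.0408] rot [-0.001   0.0035 -0.0014]
```

View pics/w54b.png

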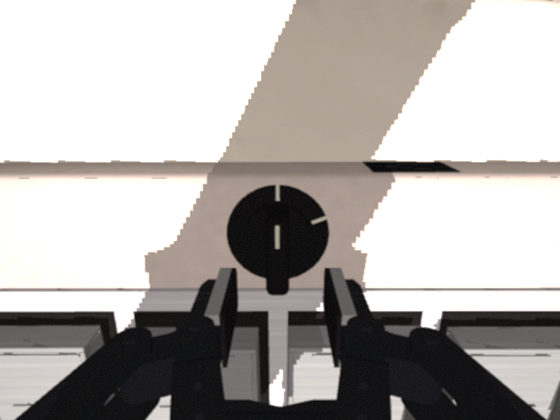

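```bash
python3 -m jog '[[[-0.0012,-0.0006,-0.015],[-0.001,0.0035,-0.001],45],[[0,0,-0.013],[0,0,0],45],[[0,0,-0.008],[0,0,0],45],[[0,0,-0.003],[0,0,0],45],[[0,0,0],[0,0,0],45]]' ; python3 st.py .4167 -.1954 .086 93.7
```

```text
clock: 68.32
position: [0.4172, -0.1955, 0.0857]
ee_rot: [-0.032, 0.999, -0.0, 0.0]
ft_force: [0.6, 0.1, -0.0]
grip_width: 0.453
pos [ 0.4172 -0.1955  0.0857] yaw 93.72 zax [ 5.e-04 -5.e-04 -1.e+00] F [ 0.6  0.1 -0. ] g 0.453 t 68.33 q [-0.48  0.19  0.89  2.1  -0.18  0.93  2.15]
d [-0.0005  0.0001  0.0003] rot [ 0.0005  0.0005 -0.0004]
```

```bash
python3 -m jog '[[[0,0,0],[0,0,0],30],[[0,0,0],[0,0,0],20],[[0,0,0],[0,0,0],12],[[0,0,0],[0,0,0],8]]' 30; python3 st.py .4167 -.1954 .086 93.7
```

```text
clock: 68.82
position: [0.4176, -0.1963, 0.0864]
ee_rot: [-0.032, 0.999, -0.001, 0.001]
ft_force: [0.3, -0.1, -5.1]
grip_width: 0.131
pos [ 0.4176 -0.1963  0.0864] yaw 93.7 zax [ 0.0022 -0.0013 -1.    ] F [ 0.3 -0.1 -5.1] g 0.131 t 68.83 q [-0.48  0.18  0.89  2.1  -0.18  0.93  2.15]
d [-0.0009  0.0009 -0.0004] rot [0.0013 0.0022 0.0001]
```

```bash
python3 -m jog '[[[0,0,0],[0,0,-0.13],8],[[0,0,0],[0,0,-0.13],8],[[0,0,0],[0,0,-0.13],8],[[0,0,0],[0,0,-0.13],8],[[0,0,0],[0,0,-0.1],8]]' 40; python3 st.py .4167 -.1954 .086 93.7
```

```text
clock: 69.45
position: [0.4174, -0.197, 0.0864]
ee_rot: [0.284, 0.959, -0.001, 0.001]
ft_force: [1.1, -3.0, -2.8]
grip_width: 0.132
pos [ 0.4174 -0.197   0.0864] yaw 57.03 zax [ 0.0016 -0.0034 -1.    ] F [ 1.1 -3.  -2.8] g 0.132 t 69.45 q [-0.57  0.21  1.    2.1  -0.22  0.93  1.55]
d [-0.0007  0.0016 -0.0004] rot [0.0028 0.0027 0.64  ]
```

Turned 0.64 rad so far. I'll carry on to the stop.

```bash
python3 -m jog '[[[0,0.0005,0],[0,0,-0.12],8],[[0,0,0],[0,0,-0.12],8],[[0,0,0],[0,0,-0.12],8],[[0,0,0],[0,0,-0.1],8]]' 40; python3 st.py .4167 -.1954 .086 93.7; python3 -m jog '[[[0,0,0],[0,0,-0.08],8],[[0,0,0],[0,0,-0.05],8],[[0,0,0],[0,0,0],8]]' 40; python3 st.py .4167 -.1954 .086 93.7
python3 - <<'E'
from h import *
print(sensors.get_obs()['torque'].round(2))
E
```

```text
clock: 69.95
position: [0.417, -0.1975, 0.0864]
ee_rot: [0.502, 0.865, -0.002, 0.001]
ft_force: [-0.5, -1.9, -1.5]
grip_width: 0.127
pos [ 0.417  -0.1975  0.0864] yaw 29.7 zax [-0.    -0.005 -1.   ] F [-0.5 -1.9 -1.5] g 0.127 t 69.95 q [-0.65  0.24  1.1   2.1  -0.26  0.94  1.11]
d [-0.0003  0.0021 -0.0004] rot [0.0045 0.0027 1.117 ]
clock: 70.32
position: [0.4169, -0.1976, 0.0865]
ee_rot: [0.558, 0.83, -0.003, 0.001]
ft_force: [-0.7, -2.3, -1.0]
grip_width: 0.132
pos [ 0.4169 -0.1976  0.0865] yaw 22.1 zax [-0.0011 -0.0058 -1.    ] F [-0.7 -2.3 -1. ] g 0.132 t 70.33 q [-0.67  0.26  1.13  2.1  -0.28  0.94  1.  ]
d [-0.0002  0.0022 -0.0005] rot [0.0057 0.0026 1.2496]
[-0.54  0.04  0.93]
```

```bash
python3 -m jog '[[[0,0.001,0],[0,0,0.03],8],[[0,0,0],[0,0,0],20],[[0,0,0],[0,0,0],32],[[0,0,0],[0,0,0],32]]' 40; python3 -m jog '[[[0,0,0.02],[0,0,0],32],[[0,0,0.04],[0,0,0],32],[[0,0,0.05],[0,0,0],32],[[0,0,0.05],[0,0,0],32],[[0,0,0],[0,0,0],32]]'; python3 st.py .4167 -.1954 .086 93.7
python3 - <<'E'
from h import *
snap('wrist','w55');im=cv2.imread('pics/w55.png');cv2.imwrite('pics/w55b.png',np.clip(im.astype(float)*1.8,0,255).astype(np.uint8))
C=cloud('w55');m=(C[...,2]>.083)&(C[...,2]<.096)&(C[...,0]<.45)&(C[...,0]>.38)&(C[...,1]<-.16)&(C[...,1]>-.23)
P=C[m][:,:2];print(len(P),P.mean(0),cv2.minAreaRect((P*1000).astype(np.float32)))
E
```

```text
clock: 70.82
position: [0.4172, -0.1966, 0.0866]
ee_rot: [0.544, 0.839, -0.002, 0.002]
ft_force: [-0.3, -0.4, 0.2]
grip_width: 0.321
clock: 71.45
position: [0.4168, -0.1953, 0.247]
ee_rot: [0.544, 0.839, -0.002, 0.0]
ft_force: [0.8, 0.6, -0.8]
grip_width: 0.317
pos [ 0.4168 -0.1953  0.247 ] yaw 24.13 zax [-0.0013 -0.0039 -1.    ] F [ 0.8  0.6 -0.8] g 0.317 t 71.45 q [-0.9  -0.23  1.12  1.92  0.22  1.33  0.59]
d [-1.00e-04 -1.00e-04 -1.61e-01] rot [4.2000e-03 1.2000e-03 1.2141e+00]
720 [ 0.41675242 -0.19443799] ((417.0592956542969, -195.1348876953125), (11.705504417419434, 41.272762298583984), 24.22892189025879)
```

View pics/w55b.png

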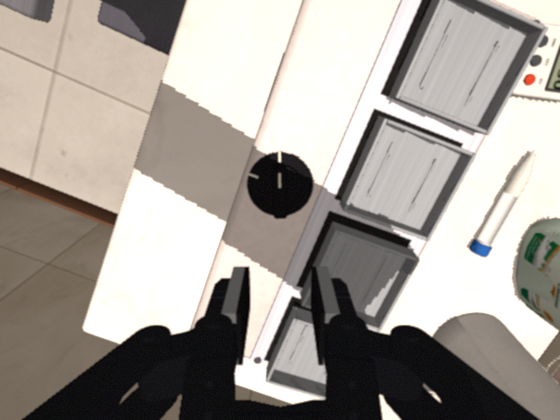

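```bash
python3 -m jog '[[[0,0.02,0.03],[0,0,0],40],[[-0.0,0.04,0.03],[0,0,0],60],[[0,0.04,0],[0,0,0],60],[[0,0.04,0],[0,0,0],60],[[0,0,0],[0,0,0],60]]'
python3 - <<'E'
from h import *
snap('side','s24');snap('scene','sc24');snap('wrist','w56')
t=np.radians(3.8);ex=np.array([np.cos(t),np.sin(t)]);ey=np.array([-ex[1],ex[0]])
c0=np.array([.508,-.1903])
for f in ['s24','w53','w55']:
    C=cloud(f)
    for k in range(4):
        m=c0+ey*(.144-.096*k)
        d=C[...,:2]-m;a=d@ex;b=d@ey
        s=(C[...,2]>.08)&(C[...,2]<.096)&(abs(a)<.052)&(abs(b)<.047)
        P=C[s][:,:2]
        if len(P)<30: print(f,k+1,len(P));continue
        r=cv2.minAreaRect((P*1000).astype(np.float32));q=np.array(r[0])/1000-m
        fl=(abs(a)<.02)&(abs(b)<.02)
        print(f,'mat',k+1,'off mm',(q@ex*1e3).round(1),(q@ey*1e3).round(1),np.round(r[1],1),round(r[2],1),'floor',np.median(C[fl][:,2]).round(4))
E
```

```text
clock: 72.12
position: [0.4127, -0.0507, 0.301]
ee_rot: [0.545, 0.839, -0.006, -0.005]
ft_force: [0.5, -0.9, 0.1]
grip_width: 0.602
s24 mat 1 off mm 1.6 -2.8 [78.3 85.9] 3.5 floor 0.0723
s24 mat 2 off mm 0.9 -2.4 [78.7 83.7] 3.9 floor 0.072
s24 mat 3 off mm 2.4 -4.0 [79.3 81.8] 4.7 floor 0.072
s24 mat 4 off mm 1.2 -2.4 [79.8 81.4] 4.6 floor 0.0719
w53 mat 1 off mm 3.2 -2.1 [81.7 80.1] 3.9 floor 0.0706
w53 mat 2 off mm 2.2 -1.5 [81.5 80.1] 3.9 floor 0.0706
w53 mat 3 off mm 3.0 -2.7 [80.6 80.3] 3.8 floor 0.0707
w53 mat 4 off mm 1.7 -1.0 [81.3 81.4] 3.7 floor 0.0708
w55 mat 1 off mm 3.5 -2.0 [81.3 80.4] 3.6 floor 0.0706
w55 mat 2 off mm 2.0 -2.0 [81.  80.5] 3.8 floor 0.0706
w55 mat 3 off mm 3.5 -2.9 [81.  80.3] 3.7 floor 0.0707
w55 mat 4 off mm -6.3 -1.3 [64.1 81.8] 4.2 floor 0.0708
```

View pics/s24.png

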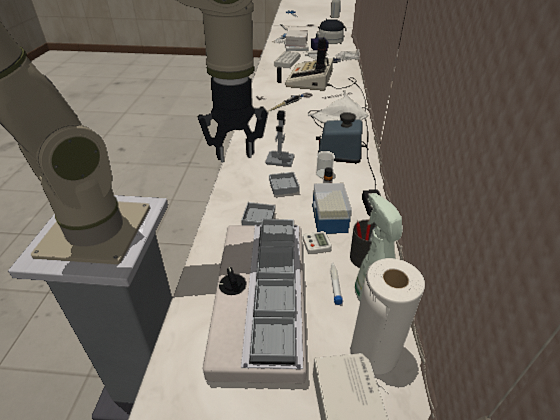

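```bash
python3 -m jog '[[[0,0,0],[0,0,0],60],[[0,0,0],[0,0,0],60],[[0,0,0],[0,0,0],60]]'
python3 - <<'E'
from h import *
snap('side','s25');crop('s25','c23',200,90,340,230,5)
E
```

```text
clock: 72.65
position: [0.4128, -0.0561, 0.3011]
ee_rot: [0.548, 0.836, -0.006, -0.005]
ft_force: [0.9, -0.1, 0.4]
grip_width: 0.599
```

Run:
```python
from h import *
C=cloud('s25')
print('head',[C[v,u].round(3).tolist() for u,v in [(281,113),(281,116)]],'carriers',[C[v,u].round(3).tolist() for u,v in [(259,213),(285,185)]])
manip.hand_in()
```

```text
head [[0.474, 0.389, 0.18], [0.474, 0.389, 0.169]] carriers [[0.437, 0.098, 0.013], [0.5, 0.241, 0.012]]
the job is handed in; nothing more can be done
```

The job is handed in at about 73 s of the 210 s allowed. All four sample trays are on the shaker mats, the tweezers are clipped on their stand, and the knob is turned on. No verdict was reported.

- **Trays:** there were four, two on each pile. Each was lifted alone and placed on its own mat. My last measurements put every centre within 5 mm of its mat, square to within about 1°, and flat at the right height. One wrist view read mat 4 as 6 mm off, but it saw only part of that tray. The other two views gave about 2–3 mm.
- **Tweezers:** they stand upright on the stand's blade, close to its middle, with the tips about 19 mm below the blade's edge. I judged the clamping from pictures only, not from a force reading.
- **Knob:** turned about 1.21 rad clockwise, against the stop; the detent click was passed.
- **Carriers and bystanders:** the last depth readings show both empty carriers at bench height, in place. The bystanders show no movement in the last side picture, but I did not measure them at the end.
- **What went wrong on the way:**
  - The first grip on the tweezers tilted them by about 0.08 rad, so I put them back on the blade and regripped.
  - The first clamp on the second tray was only about 6 mm deep, so I opened it and clamped again at about 12 mm.
  - The limit on viewing pictures ended my last enlarged look, so the final check was the earlier side view and depth readings only.

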